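Stand the tipped bottles up and feed the row into the curing hood

ROBOT

A 6-joint arm with a two-finger parallel gripper is mounted at the origin on a cart in front of the work surface, level with it; the furniture and walls round the work are solid. World frame = base frame: x ahead of the robot, y to its left, z up, the work surface at z = 0. Lengths are in m, angles in rad, forces in N, time in s.
With the tool pointing down it reaches from about 0.35 to 0.725 m from the base axis. Payload 6 kg.
Tool frame: the origin (TCP) lies at the very end of the fingers, on their centre line; the grasp point (between the pads) lies bot.pinch_z behind it (bot.pinch_z is the distance from the TCP to the grasp point, in m); z points along the fingers, y is the direction in which the jaws open and shut (so a half turn about z gives the same grasp; the last joint's range is limited). The gripper opens to 85 mm and grips with 20 to 120 N. Pads are 22 mm wide; open, the fingers measure 114 mm over their backs; the gripper's body (76 mm by 85 mm) begins 54 mm behind the grasp point. The pads swing forward as they close: fully open they stand 13 mm farther back than shut.
Start: joints at [1.618, 0.04, 0.085, 0, -1.615, -0.334], TCP at [0.17, 0.575, 0.194] pointing down, gripper open.
Joint ranges: [-2.56, 2.56], [-1.29, 2.01], [-1.08, 1.49], [-3.29, 1.98], [-2.81, -0.18], [-2.99, 2.99]. Speed limits (rad/s): [2.57, 2.57, 3.01, 3.14, 3.14, 3.14].

INTERFACE

Orientations are given as [roll, pitch, yaw] about the fixed x, y, z axes, in that order (R = Rz(yaw) Ry(pitch) Rx(roll)).
In Python, from bench import bot gives the robot as it stands.
- The arm moves only by the tool drive_tool, never from a script. Its argument "commands" is text: rows parted by semicolons, each of 5 numbers parted by spaces: the shift along the tool's x, y, z in m, then the turn about the tool's z in rad, then the finger opening in m, from 0 to 0.0854. In form: tx ty tz yaw jaw; .... A call has 1 to 12 rows; each row shifts and turns the commanded pose from where the row before left it, along the tool's axes as they then stand; what a row does not reach is not made up. A row lasts 1/8 s, in which the tool goes at most 62.5 mm and 10.7 degrees, less where a joint would pass 70% of its speed; a pose out of reach is approached as far as the arm can. A call is refused whole if a number of a shift passes 0.0625 or a number of a turn 0.188, either way. A call with a gripper value outside its range is refused whole. The fingers move at their own pace and stop on an object; "grip_force" is the grip in N (left out, the last holds). Time passes only in rows, so rows that do not move let the fingers close. It gives the time, the measured TCP pose, the force and the opening at its end, in the units of the state.
- bot.sense(): the state, without advancing time (a new reading comes with each control period).
- bot.read_camera(name): name is "side" or "top" or "wrist"; returns a dict with "color" (420x560x3 uint8, red, green, blue), "intrinsics" (3x3 intrinsics, pixels), "xyz" and "rotation" of the camera in the world; the wrist camera has in their place "hand_eye" (4x4, takes a point from camera to tool coordinates, whose origin is the TCP and whose axes are the flange's). Camera axes: x right, y up, looking along -z (the intrinsics and any distortion apply to the point x, -y, -z); pixel columns grow to the right and rows downward; lengths in m; the calibration is good to about 2 mm. The wrist camera is an equidistant fisheye: a pixel r from the principal point sees the ray r / f radians off the axis. A picture is of the moment at which its call begins: read the wrist's pose just before it. There is no depth.
- bot.job_done(): hands the job in, once; it reports no verdict.
The state is a dict: "t": time; "joint_pos": joint angles; "qvel": joint speeds; "joint_efforts": joint torques, N m; "tcp_pos": TCP position; "ee_rot": TCP orientation; "wrist_force": force on the tool from outside, world axes, zero at the start; "moment": the same for the moment, N m; "width": finger opening in m.
Only numpy, scipy, OpenCV 4.12 (cv2) and the standard library are available. Lean on these libraries where they do the work, as an engineer would, in place of code of your own. Each camera call takes 0.05 s, during which the arm holds its last target.

TASK

Some of the small squeeze bottles in the low-railed lane have tipped over: stand every one upright between the rails of the open lane, handling them gently because they are thin-walled (grip with no more than about 35 N, push slowly without ramming). Then use the wooden push stick behind the row to slide all the bottles, still upright, along the lane into the clear-walled guarded hood until even the last one is at least 20 mm past the mouth, keeping the hand out of the hood. Only then throw the lamp switch lever fully over to on (away from the robot), and lay the push stick, flat side down, back on the middle of the cork mat and let go; leave the red tape dispenser where it is.

Things in the scene. Friction and masses are not known exactly. Their poses are not given: they have to be found in the camera images.
- feeder: fixed feeder, about along world y: aluminium plate 66 mm wide, 3 mm thick, with two rails (8 mm wide, tops 10 mm above the bench) 43 mm apart inside, and a clear hood over one end. Origin at bench height in the middle of the hood's mouth; y runs out of the hood along the open lane (590 mm, y = 0 to 0.59), x across, z up. Inside the hood they run on, 25 mm high.
- hood_mouth (a point): middle of the hood's mouth, on the lane plate. The mouth is 43 mm wide between the rails and open to 99 mm above the bench; the hood outside is 76 mm wide, 113 mm high, with a black lamp unit on its roof up to 135 mm
- hood_end (a point): inner face of the closed far end of the hood, 274 mm behind the mouth, on the lane plate
- lane_end (a point): middle of the lane's open end, on the lane plate, 590 mm from the mouth
- bottle_a: thin-walled white squeeze bottle with a narrower grey cap, 37 mm in diameter, 88 mm tall, straight up to 60 mm, cap 22 mm in diameter from 72 to 88 mm, about 60 g. Origin at the centre of its underside, z axis towards the cap. Starts lying along the lane next to the standing one, cap away from the hood (may be absent).
- bottle_b: thin-walled white squeeze bottle with a narrower grey cap, 37 mm in diameter, 88 mm tall, straight up to 60 mm, cap 22 mm in diameter from 72 to 88 mm, about 60 g. Origin at the centre of its underside, z axis towards the cap. Starts lying along the lane, cap away from the hood (may be absent).
- bottle_c: thin-walled white squeeze bottle with a narrower grey cap, 37 mm in diameter, 88 mm tall, straight up to 60 mm, cap 22 mm in diameter from 72 to 88 mm, about 60 g. Origin at the centre of its underside, z axis towards the cap. Starts lying along the lane, cap towards the hood, third in the row (may be absent).
- bottle_d: thin-walled white squeeze bottle with a narrower grey cap, 37 mm in diameter, 88 mm tall, straight up to 60 mm, cap 22 mm in diameter from 72 to 88 mm, about 60 g. Origin at the centre of its underside, z axis towards the cap. Starts lying along the lane, cap towards the hood, farthest from the hood (may be absent).
- bottle_s: thin-walled white squeeze bottle with a narrower grey cap, 37 mm in diameter, 88 mm tall, straight up to 60 mm, cap 22 mm in diameter from 72 to 88 mm, about 60 g. Origin at the centre of its underside, z axis towards the cap. Starts standing in the lane, nearest the hood.
- push_stick: wooden push stick, 190 mm long, about 120 g: a flat bar 34 mm wide and 14 mm thick with an upright handle block near its back end (20 mm wide across, 42 mm long, top 58 mm above the underside). Origin on the underside, below the middle of the handle; x axis along the bar to the nose (160 mm ahead of the origin; the bar ends 30 mm behind it), y across, z up.
- stick_nose (a point): middle of the push stick's nose face, 7 mm above its underside
- stick_mid (a point): middle of the push stick's length, on its underside (65 mm ahead of its origin)
- mat: fixed cork mat, 100 mm (x) by 240 mm (y), 4 mm thick, on the bench beyond the lane; origin at the centre of its underside
- lamp_switch (a joint): lamp switch lever: 0 = off (leans 0.5 rad towards the robot), 1.0 = on (0.5 rad the other way, along its base's +x); swings stiffly with about 1 N at the ball and stays where it is left
- lamp_switch_tip (a point): centre of the steel ball (26 mm across) on the lever, 80 mm from the hinge, which lies 22 mm above the bench in the middle of the base
- lamp_switch_base: fixed black switch block, 70 (x) x 50 x 25 mm, on the bench beyond the hood; origin at the centre of its underside; the lever swings in its x-z plane
- tape_dispenser: red hand tape dispenser, 34 x 98 x 62 mm, a bystander to be left alone; origin at the centre of its underside
Mind the look-alikes: they are no part of the job. What is shaped like the bottle_b but purple is not meant.

How it is judged:
By the outcome, as a careful person would: the job done as asked, in the order asked, and still so for the second after the job is handed in, with the robot touching nothing.
Of bottle_a, bottle_b, bottle_c, bottle_d only 3 to 4 are there at a start; the rules pass over those that are not, and their reading is None.
At some moment in a run one of push_stick may be knocked a few centimetres aside while the robot is not near it.
Once in a run the grip may slacken for a moment while it holds something.
It also fails if it takes over 210 s, if anything falls off the work surface, if the arm or the gripper's body presses on something with over 40 N, if the wrist force passes 120 N, or if a joint passes its speed limit or range.

## Working session

There is one attempt and no reset: what is moved stays moved. The work goes in short steps, Python scripts to look and compute and a tool call to move; the robot and the scene stay as the last step left them, time stands still between calls to the robot, and variables do not carry over. Pictures are saved under pics/ and viewed, and the job is handed in when it is done.

Besides the shell and the picture viewer there is one more tool, called after ">>>" as name(argument=value, ...) on one line, values as JSON. drive_tool: Moves the arm, as the interface text tells. Its arguments: {"type":"object","properties":{"commands":{"type":"string"},"grip_force":{"type":"number"}},"required":["commands"]}

```bash
ls; mkdir -p pics; python3 - <<'E'
from bench import bot
import cv2,numpy as np
s=bot.sense();print({k:np.round(v,4) for k,v in s.items()}, bot.pinch_z)
for n in ["side","top","wrist"]:
    c=bot.read_camera(n)
    cv2.imwrite(f"pics/{n}0.png",c["color"][:,:,::-1])
    print(n,{k:np.round(v,4).tolist() for k,v in c.items() if k!="color"})
E
```

```text
pics
{'t': np.float64(0.0), 'joint_pos': array([ 1.6177e+00,  4.0800e-02,  8.3800e-02, -5.0000e-04, -1.6155e+00,
       -3.3370e-01]), 'qvel': array([ 0.0013,  0.0003, -0.001 ,  0.0008,  0.0003, -0.0012]), 'joint_efforts': array([ 1.00000e-04, -3.68198e+01,  3.47414e+01,  6.93250e+00,
       -5.40000e-03,  0.00000e+00]), 'tcp_pos': array([0.1696, 0.5751, 0.1933]), 'ee_rot': array([ 3.1398e+00, -1.0000e-04, -2.8680e-01]), 'wrist_force': array([-0.3133, -0.6174, -0.6557]), 'moment': array([-0.004 ,  0.0455, -0.0045]), 'width': np.float64(0.0855)} 0.0187
side {'intrinsics': [[521.0685, 0.0, 274.2074], [0.0, 521.0685, 211.471], [0.0, 0.0, 1.0]], 'xyz': [-0.7154, -0.8369, 1.0147], 'rotation': [1.0408, 0.0202, -1.075]}
top {'intrinsics': [[519.7426, 0.0, 279.0634], [0.0, 519.7426, 214.8177], [0.0, 0.0, 1.0]], 'xyz': [-0.1049, 0.1095, 1.5591], 'rotation': [0.4894, 0.0132, -1.7962]}
wrist {'intrinsics': [[325.1923, 0.0, 281.3353], [0.0, 325.1923, 213.1511], [0.0, 0.0, 1.0]], 'hand_eye': [[-0.0, 0.9655, 0.2605, 0.0664], [1.0, 0.0, -0.0, -0.0006], [-0.0, 0.2605, -0.9655, -0.1806], [0.0, 0.0, 0.0, 1.0]]}
```

View pics/side0.png

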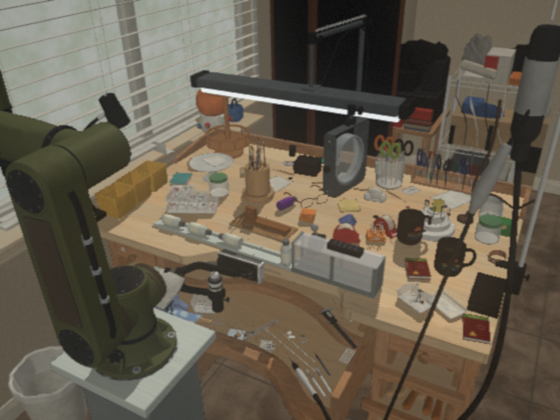

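View pics/top0.png

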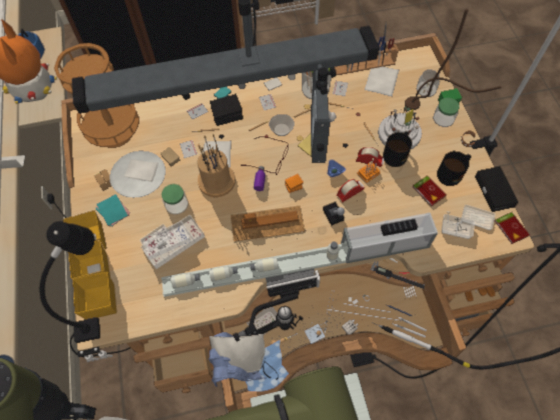

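View pics/wrist0.png

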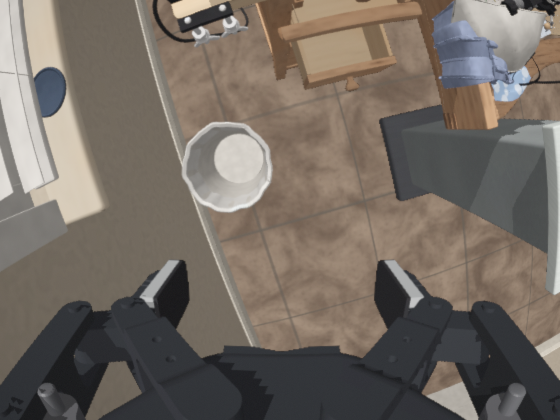

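```bash
cat > h.py <<'E'
import numpy as np,cv2
from scipy.spatial.transform import Rotation as R
from bench import bot
def cam(n):
    s=bot.sense(); c=bot.read_camera(n)
    if n=="wrist":
        T=np.eye(4);T[:3,:3]=R.from_euler('xyz',s["ee_rot"]).as_matrix();T[:3,3]=s["tcp_pos"]
        M=T@c["hand_eye"]; c["Rm"]=M[:3,:3];c["p"]=M[:3,3]
    else:
        c["Rm"]=R.from_euler('xyz',c["rotation"]).as_matrix();c["p"]=np.array(c["xyz"])
    c["n"]=n;return c
def proj(c,P):
    P=np.atleast_2d(P);q=(P-c["p"])@c["Rm"]; q=q*[1,-1,-1]; K=c["intrinsics"]
    if c["n"]=="wrist":
        r=np.linalg.norm(q[:,:2],axis=1);th=np.arctan2(r,q[:,2]);d=q[:,:2]/np.maximum(r,1e-9)[:,None]*th[:,None]
    else: d=q[:,:2]/q[:,2:]
    return d*[K[0][0],K[1][1]]+[K[0][2],K[1][2]]
def ray(c,u,v):
    K=c["intrinsics"];d=np.array([(u-K[0][2])/K[0][0],(v-K[1][2])/K[1][1]])
    if c["n"]=="wrist":
        th=np.linalg.norm(d);q=np.r_[d/max(th,1e-9)*np.sin(th),np.cos(th)]
    else: q=np.r_[d,1]
    q=c["Rm"]@(q*[1,-1,-1]); return q/np.linalg.norm(q)
def atz(c,u,v,z):
    d=ray(c,u,v);return c["p"]+d*(z-c["p"][2])/d[2]
def crop(c,x0,y0,x1,y1,f,name,grid=0):
    im=cv2.resize(c["color"][y0:y1,x0:x1,::-1],None,fx=f,fy=f,interpolation=cv2.INTER_CUBIC)
    if grid:
        for g in range((x0//grid+1)*grid,x1,grid):
            X=int((g-x0)*f);cv2.line(im,(X,0),(X,5),(0,255,0),1);cv2.putText(im,str(g),(X,15),0,.35,(0,255,0),1)
        for g in range((y0//grid+1)*grid,y1,grid):
            Y=int((g-y0)*f);cv2.line(im,(0,Y),(5,Y),(0,255,0),1);cv2.putText(im,str(g),(7,Y),0,.35,(0,255,0),1)
    cv2.imwrite("pics/"+name,im)
def st():
    s=bot.sense();print("t %.2f"%s["t"],"tcp",np.round(s["tcp_pos"],4),"rot",np.round(s["ee_rot"],3),"F",np.round(s["wrist_force"],1),"w %.4f"%s["width"],"q",np.round(s["joint_pos"],2));return s
E
python3 - <<'E'
from h import *
c=cam("top");crop(c,150,170,450,310,2.66,"t1.png",20)
c=cam("side");crop(c,140,150,400,300,3,"s1.png",20)
E
```

```text
(no output)
```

View pics/t1.png

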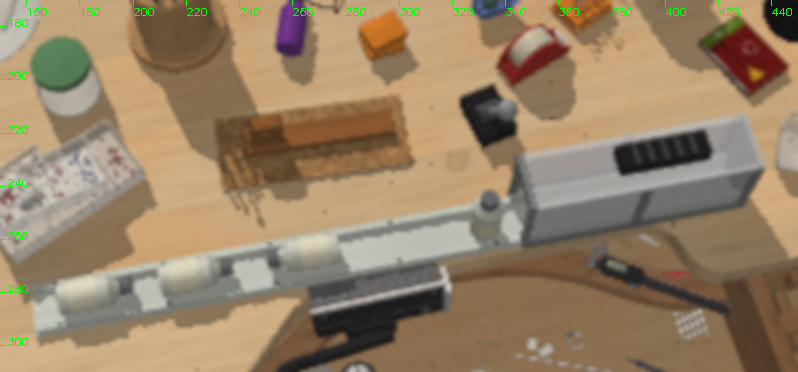

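View pics/s1.png

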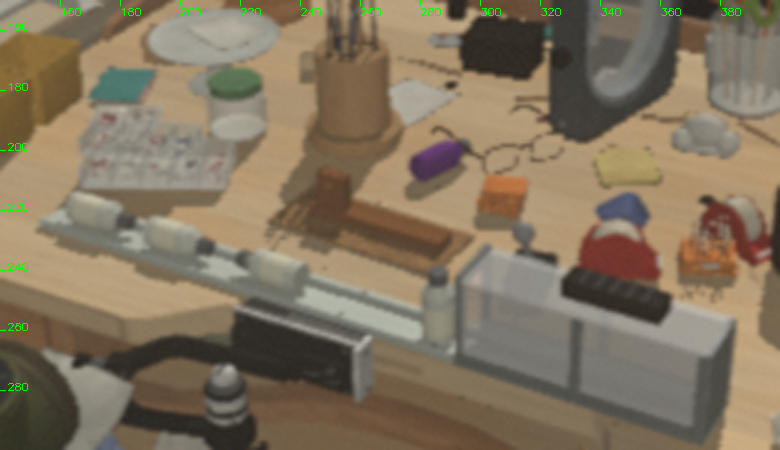

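```bash
python3 - <<'E'
from h import *
t=cam("top");s=cam("side")
f=lambda x,y:(150+x/2.66,170+y/2.66)
g=lambda x,y:(140+x/3,150+y/3)
for n,p,z in [("laneend near",(40,338),.003),("laneend far",(35,288),.003),("hood roof mouth far",(520,160),.113),("hood mouth near roof",(533,210),.113),("hood end far roof",(745,118),.113),("hood end near roof",(763,167),.113),("hood mouth near bottom",(529,243),.0),("hood near end bottom",(745,203),0),
 ("mat TL",(216,122),.004),("mat TR",(400,95),.004),("mat BR",(412,163),.004),("mat BL",(224,191),.004),("black box BL",(320,333),-0.03),("black BR",(445,303),-.03),("switch ball",(507,108),.09),("switch base",(490,117),.025),
 ("d back",(56,296),.022),("d cap end",(130,284),.022),("c back",(163,279),.022),("c cap",(230,268),.022),("b back",(341,248),.022),("b cap",(278,258),.022),("s cap",(489,196),.088),("handle c",(262,128),.06)]:
    print(n,np.round(atz(t,*f(*p),z),3))
print('side')
for n,p,z in [("laneend far",(75,190),.003),("laneend near",(40,222),.003),("s cap",(438,270),.088),("hood mouth near roof",(462,275),.113),("hood far mouth roof",(487,247),.113),("handle top",(335,173),.062),("ball",(524,232),.09),("nose",(450,240),.011),("mat R",(475,236),.004),("mat B",(432,270),.004),("mat L",(265,226),.004),("d back",(75,207),.022),("d cap",(133,223),.022),("c back",(147,230),.022),("c cap",(212,247),.022),("b back",(305,272),.022),("b cap",(240,258),.022)]:
    print(n,np.round(atz(s,*g(*p),z),3))
E
```

```text
laneend near [0.505 0.358 0.003]
laneend far [0.569 0.356 0.003]
hood roof mouth far [ 0.55  -0.232  0.113]
hood mouth near roof [ 0.486 -0.229  0.113]
hood end far roof [ 0.543 -0.506  0.113]
hood end near roof [ 0.477 -0.503  0.113]
hood mouth near bottom [ 0.491 -0.238  0.   ]
hood near end bottom [ 0.481 -0.512  0.   ]
mat TL [0.741 0.103 0.004]
mat TR [ 0.725 -0.134  0.004]
mat BR [ 0.627 -0.125  0.004]
mat BL [0.643 0.111 0.004]
black box BL [ 0.447  0.033 -0.03 ]
black BR [ 0.45  -0.123 -0.03 ]
switch ball [ 0.632 -0.242  0.09 ]
switch base [ 0.657 -0.233  0.025]
d back [0.545 0.33  0.022]
d cap end [0.54  0.242 0.022]
c back [0.537 0.203 0.022]
c cap [0.533 0.123 0.022]
b back [ 0.528 -0.012  0.022]
b cap [0.532 0.065 0.022]
s cap [ 0.525 -0.19   0.088]
handle c [0.689 0.05  0.06 ]
side
laneend far [0.594 0.373 0.003]
laneend near [0.512 0.362 0.003]
s cap [ 0.525 -0.188  0.088]
hood mouth near roof [ 0.494 -0.232  0.113]
hood far mouth roof [ 0.554 -0.232  0.113]
handle top [0.694 0.041 0.062]
ball [ 0.632 -0.24   0.09 ]
nose [ 0.692 -0.117  0.011]
mat R [ 0.723 -0.135  0.004]
mat B [ 0.634 -0.123  0.004]
mat L [0.628 0.105 0.004]
d back [0.537 0.324 0.022]
d cap [0.538 0.236 0.022]
c back [0.533 0.211 0.022]
c cap [0.537 0.119 0.022]
b back [ 0.541 -0.007  0.022]
b cap [0.532 0.076 0.022]
```

>>> drive_tool(commands="0 0 0 0.164 0.0854;0 0 0 0.164 0.0854;0 0 0 0.164 0.0854;0 0 0 0.164 0.0854;0 0 0 0.164 0.0854;0 0 0 0.164 0.0854;0 0 0 0.164 0.0854;0 0 0 0.164 0.0854;0 0 0 0 0.05", grip_force=25)

```text
t: 1.48
tcp_pos: [0.1697, 0.5754, 0.1942]
ee_rot: [3.142, -0.0, -1.597]
wrist_force: [-0.0, 0.2, -0.3]
width: 0.0695
```

```bash
cat >> h.py <<'E'
def to(x,y,z,yaw=None):
    s=st();M=R.from_euler('xyz',s["ee_rot"]).as_matrix()
    print("shift tool",np.round(M.T@(np.array([x,y,z])-s["tcp_pos"]),4), "turn" , None if yaw is None else round(-(yaw-s["ee_rot"][2]),4))
E
python3 -c "
from h import *
to(.531,.06,.19,-1.598)"
```

```text
t 1.48 tcp [0.1697 0.5754 0.1942] rot [ 3.142 -0.    -1.597] F [-0.   0.2 -0.3] w 0.0695 q [ 1.62  0.04  0.08 -0.   -1.62 -1.64]
shift tool [ 0.5057 -0.3749  0.0043] turn 0.0006
```

>>> drive_tool(commands="0.04 -0.031 0 0 0.05;0.04 -0.031 0 0 0.05;0.04 -0.031 0 0 0.05;0.04 -0.031 0 0 0.05;0.04 -0.031 0 0 0.05;0.04 -0.031 0 0 0.05;0.04 -0.031 0 0 0.05;0.04 -0.031 0 0 0.05;0.04 -0.031 0 0 0.05;0.04 -0.031 0 0 0.05;0.04 -0.031 0 0 0.05;0.04 -0.031 0 0 0.05")

```text
t: 2.98
tcp_pos: [0.5289, 0.0838, 0.1945]
ee_rot: [-3.141, 0.0, -1.595]
wrist_force: [-0.2, 2.0, 0.6]
width: 0.05
```

```bash
python3 -c "
from h import *
to(.531,.06,.19,-1.598)
c=cam('wrist');crop(c,0,0,560,420,1.42,'w1.png',40)"
```

```text
t 2.98 tcp [0.5289 0.0838 0.1945] rot [-3.141  0.    -1.595] F [-0.2  2.   0.6] w 0.0500 q [ 0.53 -0.13 -0.08  0.   -1.62 -0.56]
shift tool [ 0.0237 -0.0026  0.0045] turn 0.0033
```

View pics/w1.png

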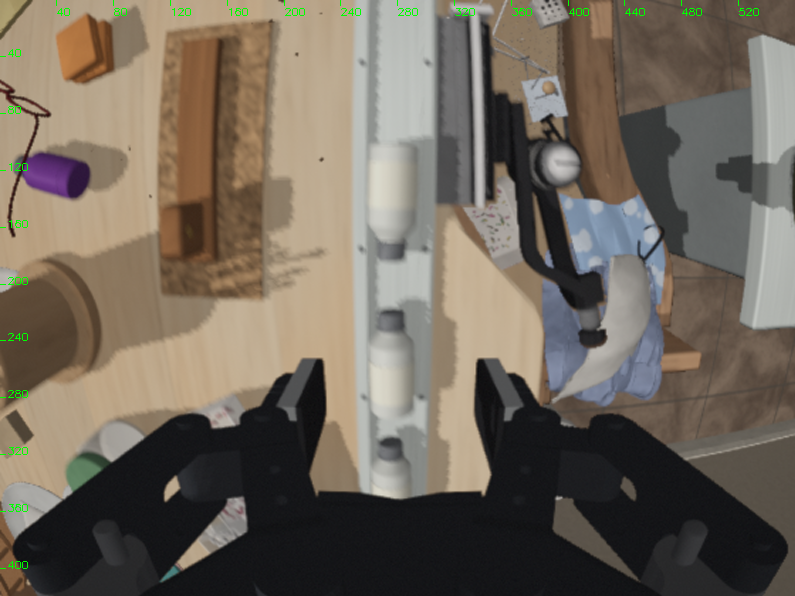

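```bash
python3 -c "
from h import *
c=cam('wrist')
for n,p,z in [('b base',(393,145),.0215),('b cap end',(391,258),.0215),('c cap',(391,312),.0215),('c base',(391,415),.0215),('rail in L y',(370,200),.01),('rail in R',(434,200),.01),('rail in L y far',(371,60),.01),('rail in R far',(433,60),.01),('c capL',(378,325),.0215),('c capR',(404,325),.0215),
('mat TL',(168,30),.004),('mat TR',(271,22),.004),('mat BR',(263,298),.004),('mat BL',(160,290),.004),('noseL',(190,40),.018),('noseR',(218,40),.018),('handle TL',(160,205),.062),('handle TR',(200,205),.062),('handle BL',(162,258),.062),('handle BR',(195,258),.062),('bar end BR',(217,262),.018)]:
    print(n,np.round(atz(c,p[0]/1.42,p[1]/1.42,z),4))
st()"
```

```text
b base [ 0.5337 -0.0138  0.0215]
b cap end [0.5378 0.0731 0.0215]
c cap [0.5391 0.1165 0.0215]
c base [0.5423 0.2094 0.0215]
rail in L y [0.5531 0.0281 0.01  ]
rail in R [0.5029 0.0294 0.01  ]
rail in L y far [ 0.5492 -0.0848  0.01  ]
rail in R far [ 0.5007 -0.0836  0.01  ]
c capL [0.5499 0.1271 0.0215]
c capR [0.5291 0.1277 0.0215]
mat TL [ 0.728  -0.1387  0.004 ]
mat TR [ 0.6315 -0.1283  0.004 ]
mat BR [0.6486 0.1064 0.004 ]
mat BL [0.7491 0.0959 0.004 ]
noseL [ 0.6988 -0.1189  0.018 ]
noseR [ 0.6731 -0.1141  0.018 ]
handle TL [0.7065 0.0188 0.062 ]
handle TR [0.6727 0.0219 0.062 ]
handle BL [0.7092 0.0586 0.062 ]
handle BR [0.6807 0.0603 0.062 ]
bar end BR [0.6818 0.0711 0.018 ]
t 3.08 tcp [0.5295 0.0817 0.1937] rot [ 3.141e+00 -1.000e-03 -1.600e+00] F [ 0.3 -0.2 -1.1] w 0.0499 q [ 0.53 -0.13 -0.08  0.   -1.62 -0.56]
```

```bash
python3 -c "
from h import *
to(.534,.069,.012,-1.598)
c=cam('wrist');crop(c,230,80,330,300,3.6,'w2.png',20)"
```

```text
t 3.08 tcp [0.5295 0.0817 0.1937] rot [ 3.141e+00 -1.000e-03 -1.600e+00] F [ 0.3 -0.2 -1.1] w 0.0499 q [ 0.53 -0.13 -0.08  0.   -1.62 -0.56]
shift tool [ 0.0123 -0.005   0.1817] turn -0.0018
```

View pics/w2.png

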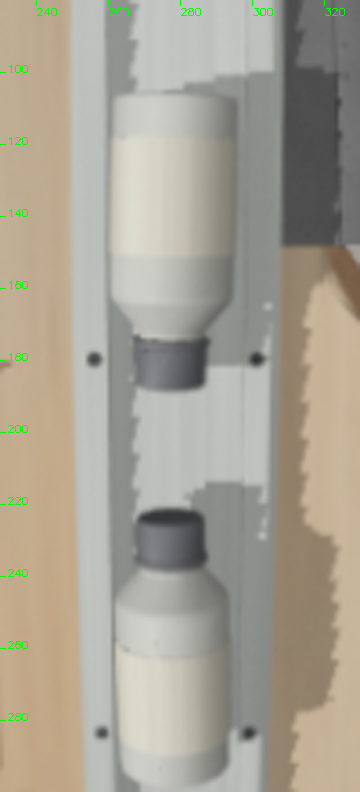

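>>> drive_tool(commands="0.0123 -0.0055 0.03 0 0.045;0 0 0.04 0 0.045;0 0 0.04 0 0.045;0 0 0.03 0 0.045;0 0 0.02 0 0.045;0 0 0.012 0 0.045;0 0 0.006 0 0.045;0 0 0.003 0 0.045;0 0 0 0 0.045", grip_force=25)

```text
t: 4.25
tcp_pos: [0.5336, 0.0729, 0.0138]
ee_rot: [-3.141, 0.0, -1.598]
wrist_force: [0.5, 0.7, -1.1]
width: 0.0451
```

```bash
python3 -c "
from h import *
to(.534,.069,.012,-1.598)
c=cam('wrist');crop(c,130,60,430,420,1.66,'w3.png',20)
c=cam('side');crop(c,140,150,340,300,4,'s3.png',20)"
```

```text
t 4.25 tcp [0.5336 0.0729 0.0138] rot [-3.141  0.    -1.598] F [ 0.5  0.7 -1.1] w 0.0451 q [ 0.51 -0.07 -0.36  0.   -1.28 -0.54]
shift tool [ 0.0039 -0.0006  0.0018] turn -0.0004
```

View pics/w3.png

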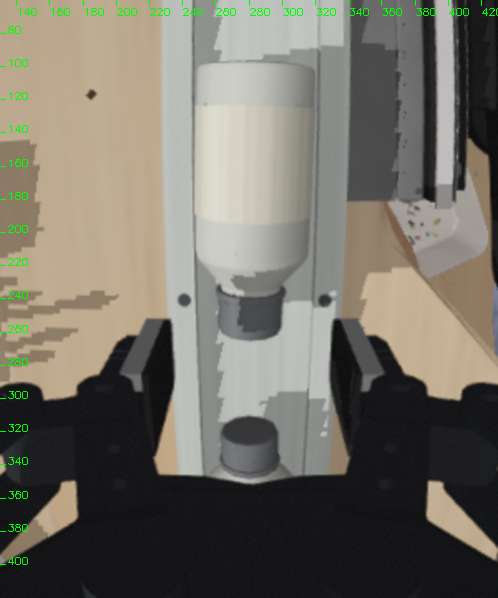

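View pics/s3.png

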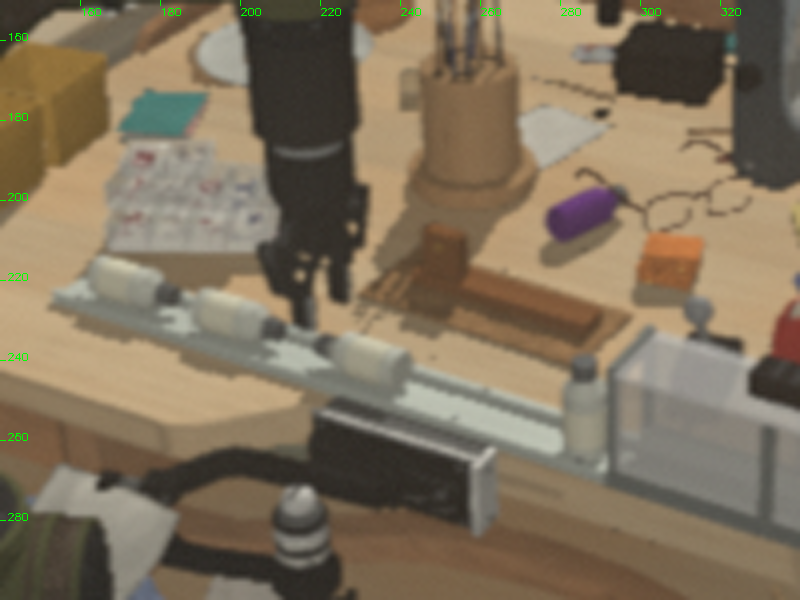

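```bash
python3 -c "
from h import *
c=cam('wrist');s=st();p=s['tcp_pos']
for d in [0,.011,-.011]:
  for z in [.014,.0215,.03]: print(d,z,proj(c,[p[0],p[1]+d,z]).round())
print(atz(c,130+250/1.66,60+(236-0)/1,.0215), 'units: ticks are image px')
for v in (97,104,236,236,260): print(v, atz(c,280,v,.0215).round(4))
"
```

```text
t 4.40 tcp [0.5337 0.0729 0.0139] rot [-3.141  0.    -1.599] F [0.8 0.  0.2] w 0.0451 q [ 0.51 -0.07 -0.36  0.   -1.28 -0.54]
0 0.014 [[283. 240.]]
0 0.0215 [[283. 245.]]
0 0.03 [[283. 250.]]
0.011 0.014 [[283. 258.]]
0.011 0.0215 [[283. 263.]]
0.011 0.03 [[283. 269.]]
-0.011 0.014 [[282. 223.]]
-0.011 0.0215 [[282. 226.]]
-0.011 0.03 [[282. 231.]]
[0.53575667 0.10617633 0.0215    ] units: ticks are image px
97 [ 0.5328 -0.0087  0.0215]
104 [ 0.5329 -0.005   0.0215]
236 [0.535  0.0675 0.0215]
236 [0.535  0.0675 0.0215]
260 [0.5354 0.0822 0.0215]
```

```bash
python3 -c "
from h import *
c=cam('wrist');s=st();M=R.from_euler('xyz',s['ee_rot']).as_matrix()
for tx in (.011,0,-.011):
  for ty in (-.0225,-.037):
    for tz in (0,-.01,-.02,-.04,-.06):
      print(tx,ty,tz,proj(c,s['tcp_pos']+M@np.array([tx,ty,tz])).round().tolist()[0], end=' | ')
    print()
crop(c,180,200,380,350,4,'w4.png',20)
"
```

```text
t 4.45 tcp [0.5336 0.0729 0.0138] rot [-3.141  0.    -1.599] F [-0.2 -0.2 -0.2] w 0.0454 q [ 0.51 -0.07 -0.36  0.   -1.28 -0.54]
0.011 -0.0225 0 [244.0, 222.0] | 0.011 -0.0225 -0.01 [242.0, 228.0] | 0.011 -0.0225 -0.02 [240.0, 233.0] | 0.011 -0.0225 -0.04 [235.0, 247.0] | 0.011 -0.0225 -0.06 [228.0, 265.0] | 
0.011 -0.037 0 [220.0, 222.0] | 0.011 -0.037 -0.01 [216.0, 227.0] | 0.011 -0.037 -0.02 [213.0, 233.0] | 0.011 -0.037 -0.04 [205.0, 247.0] | 0.011 -0.037 -0.06 [194.0, 264.0] | 
0 -0.0225 0 [245.0, 240.0] | 0 -0.0225 -0.01 [243.0, 246.0] | 0 -0.0225 -0.02 [241.0, 253.0] | 0 -0.0225 -0.04 [236.0, 268.0] | 0 -0.0225 -0.06 [230.0, 288.0] | 
0 -0.037 0 [221.0, 240.0] | 0 -0.037 -0.01 [218.0, 246.0] | 0 -0.037 -0.02 [214.0, 252.0] | 0 -0.037 -0.04 [206.0, 268.0] | 0 -0.037 -0.06 [197.0, 287.0] | 
-0.011 -0.0225 0 [245.0, 257.0] | -0.011 -0.0225 -0.01 [244.0, 264.0] | -0.011 -0.0225 -0.02 [242.0, 271.0] | -0.011 -0.0225 -0.04 [237.0, 289.0] | -0.011 -0.0225 -0.06 [232.0, 310.0] | 
-0.011 -0.037 0 [222.0, 257.0] | -0.011 -0.037 -0.01 [219.0, 264.0] | -0.011 -0.037 -0.02 [216.0, 271.0] | -0.011 -0.037 -0.04 [208.0, 288.0] | -0.011 -0.037 -0.06 [199.0, 309.0] |
```

View pics/w4.png

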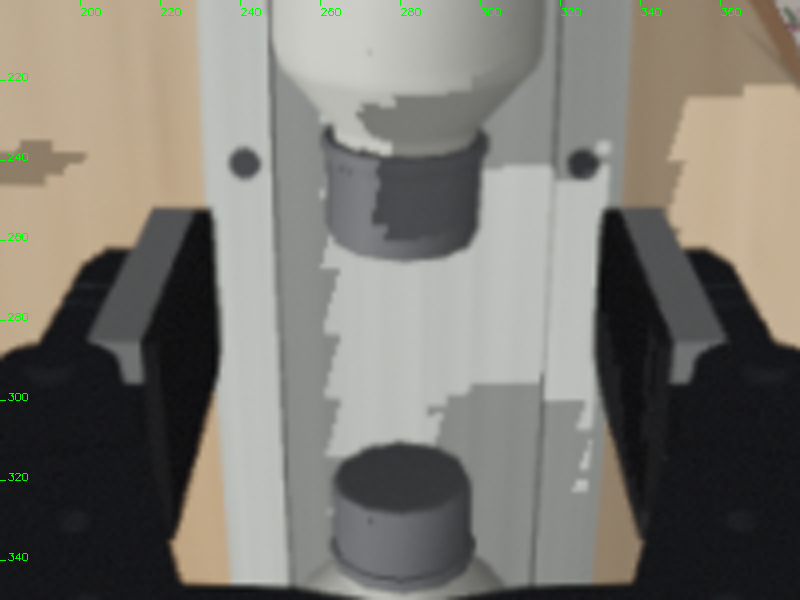

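```bash
python3 -c "
from h import *
c=cam('side');t=cam('top');s=st();M=R.from_euler('xyz',s['ee_rot']).as_matrix()
for ty in (.023,.037,-.023,-.037):
  for tz in (0,-.02,-.04): 
    P=s['tcp_pos']+M@np.array([0,ty,tz]);print(ty,tz,proj(c,P).round(1)[0],proj(t,P).round(1)[0])
crop(c,170,180,270,260,7.9,'s4.png',10)
"
```

```text
t 4.55 tcp [0.5334 0.0728 0.0136] rot [-3.141  0.    -1.599] F [-0.6  0.6 -0.3] w 0.0451 q [ 0.51 -0.07 -0.36  0.   -1.28 -0.54]
0.023 0 [217.5 241.2] [253.3 274.8]
0.023 -0.02 [217.1 236.4] [252.9 272.5]
0.023 -0.04 [216.6 231.5] [252.6 270.1]
0.037 0 [215.1 243.2] [254.1 278.9]
0.037 -0.02 [214.7 238.4] [253.7 276.6]
0.037 -0.04 [214.2 233.5] [253.3 274.2]
-0.023 0 [225.  234.9] [250.8 261.7]
-0.023 -0.02 [224.6 230.1] [250.4 259.3]
-0.023 -0.04 [224.3 225.3] [250.  256.8]
-0.037 0 [227.3 233. ] [250.1 257.8]
-0.037 -0.02 [226.9 228.2] [249.7 255.3]
-0.037 -0.04 [226.5 223.4] [249.3 252.8]
```

View pics/s4.png

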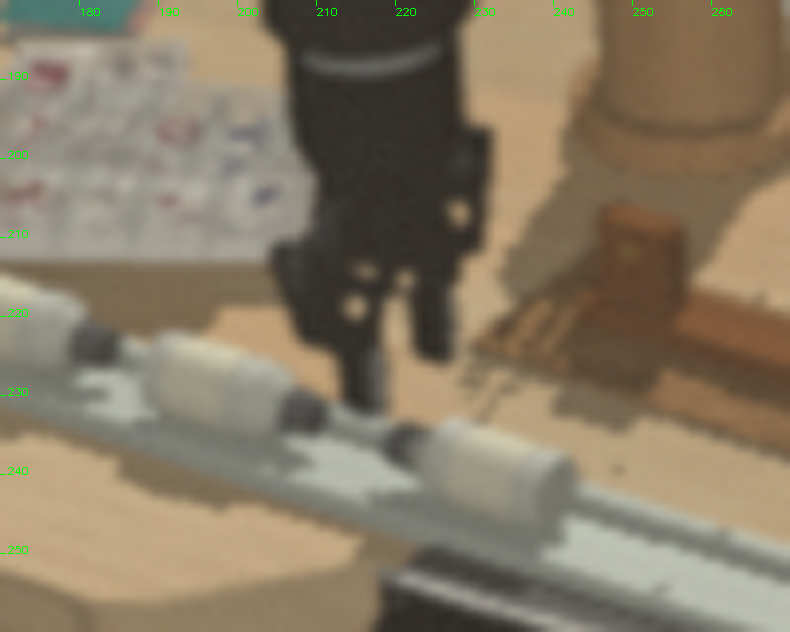

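```bash
python3 -c "
from h import *
c=cam('wrist');s=st()
print(atz(c,238.5,240,.01)-atz(c,323,240,.01),atz(c,238.5,240,.01), atz(c,323,240,.01), c['p'])
"
```

```text
t 4.60 tcp [0.5334 0.0728 0.0135] rot [-3.141  0.    -1.599] F [-0.7  0.3  1. ] w 0.0451 q [ 0.51 -0.07 -0.36  0.   -1.28 -0.54]
[ 5.10940803e-02 -1.42794784e-03 -2.77555756e-17] [0.5601121  0.07322223 0.01      ] [0.50901802 0.07465018 0.01      ] [0.53233807 0.00750025 0.19419943]
```

>>> drive_tool(commands="0 0 0 0 0.01;0 0 0 0 0.01;0 0 0 0 0.01;0 0 0 0 0.01;0 0 0 0 0.01;0 0 0 0 0.01;0 0 0 0 0.01;0 0 0 0 0.01", grip_force=20)

```text
t: 5.6
tcp_pos: [0.5333, 0.0728, 0.0133]
ee_rot: [3.142, -0.0, -1.599]
wrist_force: [-0.6, 0.4, -0.5]
width: 0.0103
```

```bash
python3 -c "
from h import *
st();c=cam('wrist');crop(c,180,200,380,350,4,'w5.png',20)
c=cam('side');crop(c,170,180,270,260,7.9,'s5.png',10)"
```

```text
t 5.60 tcp [0.5333 0.0728 0.0133] rot [ 3.142 -0.    -1.599] F [-0.6  0.4 -0.5] w 0.0103 q [ 0.51 -0.07 -0.36  0.   -1.28 -0.54]
```

View pics/w5.png

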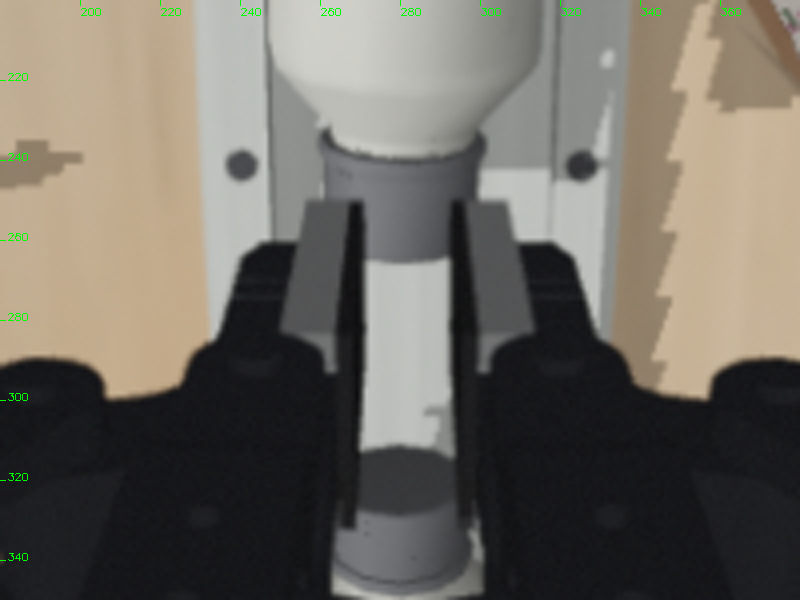

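View pics/s5.png

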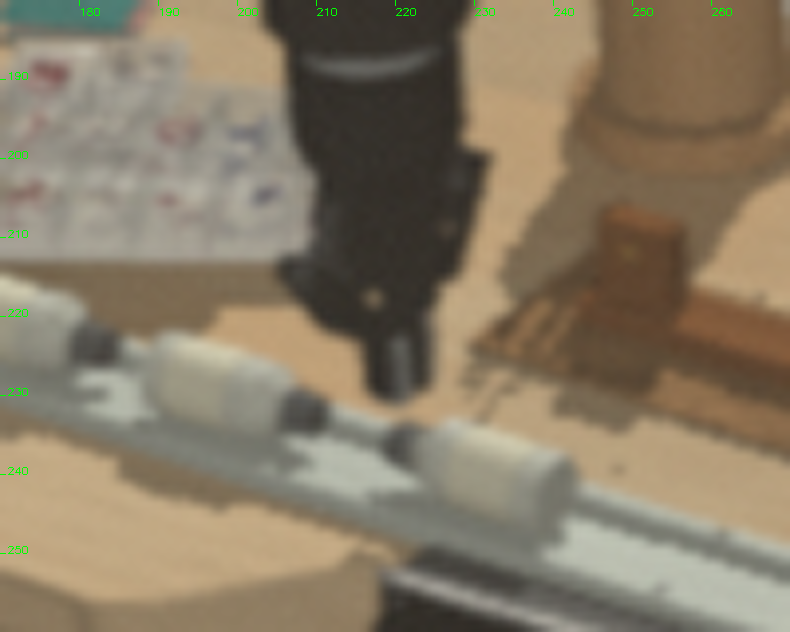

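```bash
python3 -c "
from h import *
c=cam('wrist')
print(atz(c,281,264.5,.0325),atz(c,283,97.5,.04),atz(c,283,236,.0325), 'c cap end top, face',atz(c,280,320,.0215))
"
```

```text
[0.53440562 0.07976919 0.0325    ] [ 0.53102567 -0.00674567  0.04      ] [0.53289133 0.06342101 0.0325    ] c cap end top, face [0.5362793 0.1233207 0.0215   ]
```

>>> drive_tool(commands="0 0 0 0 0.04;0 0 0 0 0.04;0 0 0 0 0.04;0 0 0 0 0.04;0 0 0.008 0 0.04;0 0 0.008 0 0.04;0 0 0.006 0 0.04;0 0 0.002 0 0.04;0 0 0 0 0.04")

```text
t: 6.88
tcp_pos: [0.5332, 0.0727, -0.0108]
ee_rot: [3.141, -0.0, -1.599]
wrist_force: [-0.8, 0.3, -0.6]
width: 0.04
```

```bash
python3 -c "
from h import *
st();c=cam('wrist');crop(c,180,200,380,350,4,'w6.png',20)
c=cam('side');crop(c,170,180,270,260,7.9,'s6.png',10)"
```

```text
t 6.88 tcp [ 0.5332  0.0727 -0.0108] rot [ 3.141 -0.    -1.599] F [-0.8  0.3 -0.6] w 0.0400 q [ 0.51 -0.05 -0.38  0.   -1.24 -0.54]
```

View pics/w6.png

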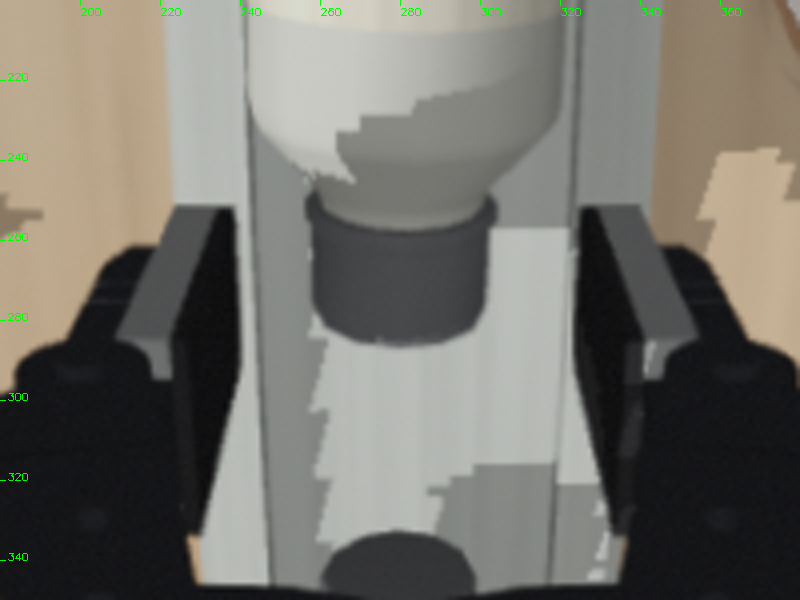

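View pics/s6.png

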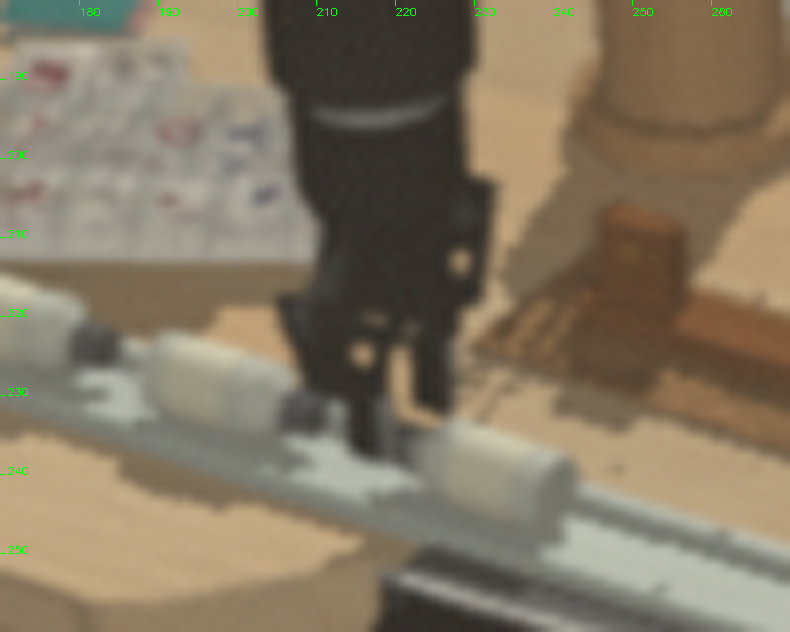

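>>> drive_tool(commands="0 0 0.003 0 0.04;0 0 0.003 0 0.04;0 0 0.002 0 0.04;0 0 0 0 0.04")

```text
t: 7.48
tcp_pos: [0.5331, 0.0727, -0.019]
ee_rot: [3.141, -0.0, -1.599]
wrist_force: [-0.0, 0.7, 0.2]
width: 0.0396
```

```bash
python3 -c "
from h import *
st();c=cam('wrist');crop(c,180,200,380,350,4,'w7.png',20)
c=cam('side');crop(c,190,210,240,250,15.8,'s7.png',10)"
```

```text
t 7.47 tcp [ 0.5331  0.0727 -0.019 ] rot [ 3.141 -0.    -1.599] F [-0.   0.7  0.2] w 0.0396 q [ 0.51 -0.04 -0.39  0.   -1.22 -0.54]
```

View pics/w7.png

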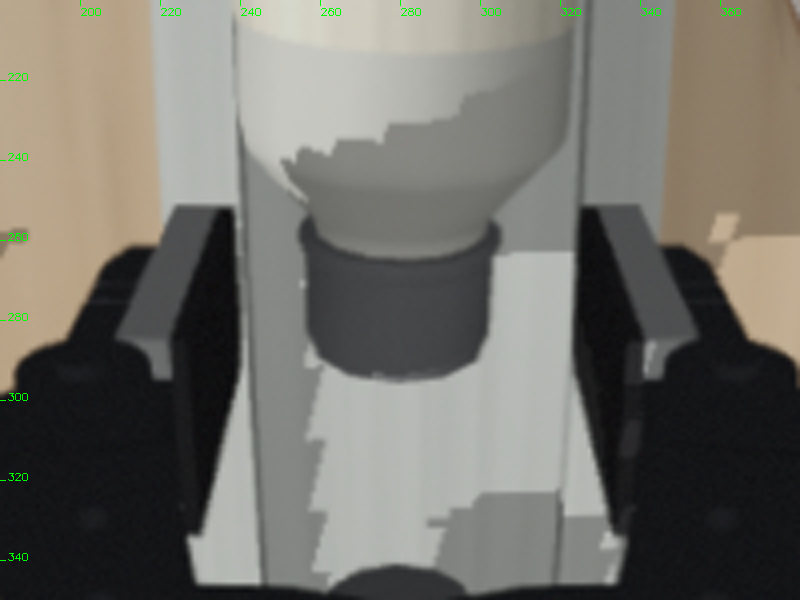

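View pics/s7.png

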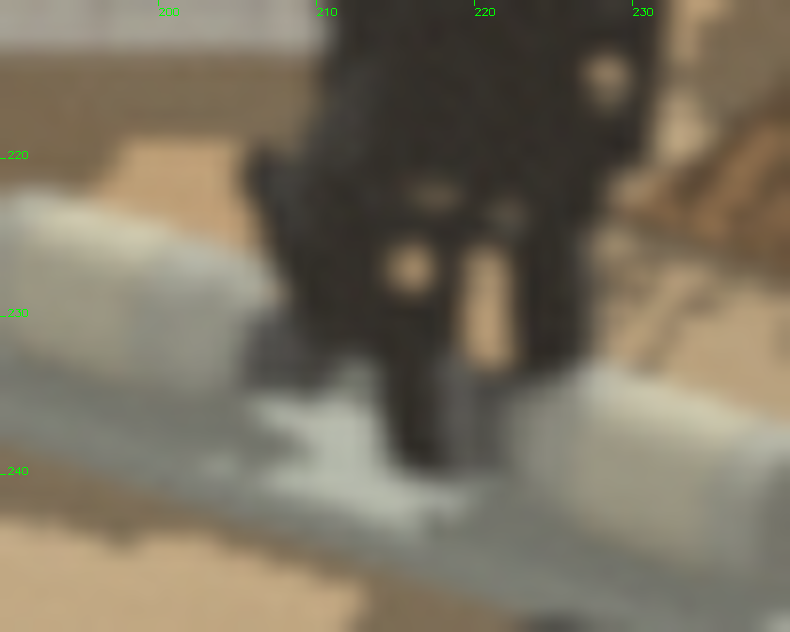

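>>> drive_tool(commands="0 0 0.003 0 0.04;0 0 0.001 0 0.04;0 0 0 0 0.016;0 0 0 0 0.016;0 0 0 0 0.016;0 0 0 0 0.016;0 0 0 0 0.016;0 0 0 0 0.016", grip_force=22)

```text
t: 8.57
tcp_pos: [0.5333, 0.0728, -0.0227]
ee_rot: [3.142, -0.0, -1.599]
wrist_force: [0.0, -0.7, -0.6]
width: 0.0206
```

```bash
python3 -c "
from h import *
st();c=cam('wrist');crop(c,180,60,380,350,2,'w8.png',20)
c=cam('side');crop(c,190,210,240,250,15.8,'s8.png',10)"
```

```text
t 8.57 tcp [ 0.5333  0.0728 -0.0227] rot [ 3.142 -0.    -1.599] F [ 0.  -0.7 -0.6] w 0.0206 q [ 0.51 -0.04 -0.4   0.   -1.21 -0.54]
```

View pics/w8.png

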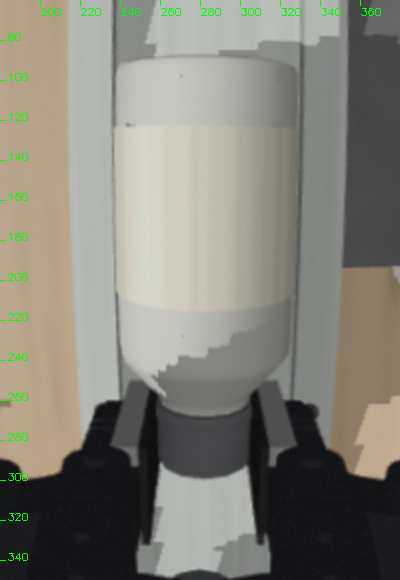

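View pics/s8.png

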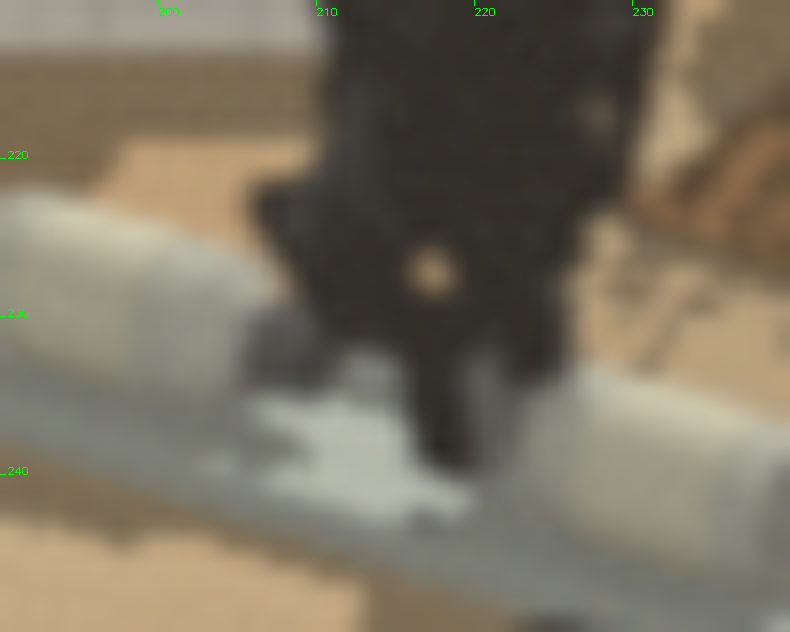

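```bash
python3 -c "
import numpy as np
a=np.radians(np.linspace(12.94,102.94,19));r=.0826
y=r*np.cos(a);z=r*np.sin(a)
print([(round(float(-d)*1000,1),round(float(-e)*1000,1)) for d,e in zip(np.diff(y),np.diff(z))])
"
```

```text
[(1.9, -6.9), (2.5, -6.8), (3.1, -6.5), (3.7, -6.2), (4.2, -5.9), (4.7, -5.5), (5.1, -5.1), (5.6, -4.6), (5.9, -4.1), (6.3, -3.6), (6.6, -3.0), (6.8, -2.4), (7.0, -1.8), (7.1, -1.2), (7.2, -0.6), (7.2, 0.1), (7.2, 0.7), (7.1, 1.3)]
```

>>> drive_tool(commands="0.0019 0 -0.0069 0 0.016;0.0025 0 -0.0068 0 0.016;0.0031 0 -0.0065 0 0.016;0.0037 0 -0.0062 0 0.016;0.0042 0 -0.0059 0 0.016;0.0047 0 -0.0055 0 0.016;0.0051 0 -0.0051 0 0.016;0.0056 0 -0.0046 0 0.016;0.0059 0 -0.0041 0 0.016;0 0 0 0 0.016")

```text
t: 9.93
tcp_pos: [0.5324, 0.0357, 0.0293]
ee_rot: [-3.141, 0.0, -1.599]
wrist_force: [0.3, -0.0, -1.6]
width: 0.0211
```

```bash
python3 -c "
from h import *
st();c=cam('wrist');crop(c,180,60,380,350,2,'w9.png',20)
c=cam('side');crop(c,180,190,260,250,9.8,'s9.png',10)"
```

```text
t 9.93 tcp [0.5324 0.0357 0.0293] rot [-3.141  0.    -1.599] F [ 0.3 -0.  -1.6] w 0.0211 q [ 0.44 -0.09 -0.35  0.   -1.32 -0.47]
```

View pics/w9.png

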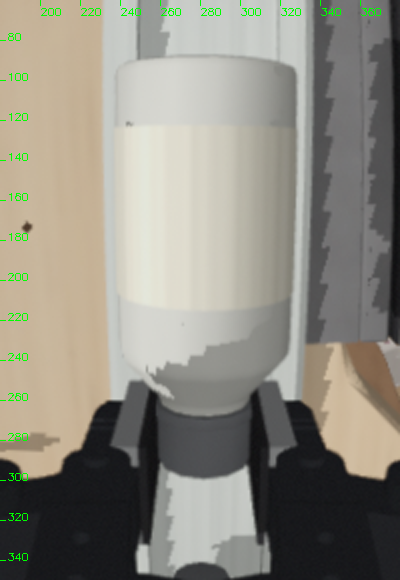

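View pics/s9.png

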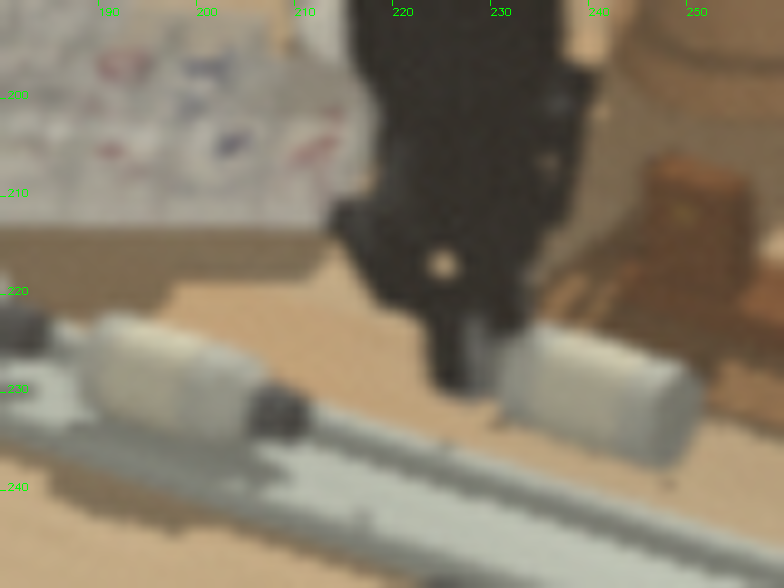

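>>> drive_tool(commands="0 0 -0.008 0 0.016;0 0 -0.007 0 0.018;0 0 0 0 0.0195;0 0 0 0 0.0195;0 0 0 0 0.0195", grip_force=20)

```text
t: 10.65
tcp_pos: [0.5321, 0.0361, 0.0436]
ee_rot: [3.141, -0.0, -1.599]
wrist_force: [0.5, -0.2, -1.3]
width: 0.0211
```

>>> drive_tool(commands="0 0 0 0 0.0205;0 0 0 0 0.0205")

```text
t: 10.9
tcp_pos: [0.5322, 0.0361, 0.0438]
ee_rot: [3.141, -0.0, -1.599]
wrist_force: [0.1, 0.3, -0.4]
width: 0.0208
```

```bash
python3 -c "
from h import *
st();c=cam('wrist');crop(c,180,60,380,350,2,'w10.png',20)"
```

```text
t 10.90 tcp [0.5322 0.0361 0.0438] rot [ 3.141 -0.    -1.599] F [ 0.1  0.3 -0.4] w 0.0208 q [ 0.44 -0.1  -0.33  0.   -1.34 -0.47]
```

View pics/w10.png

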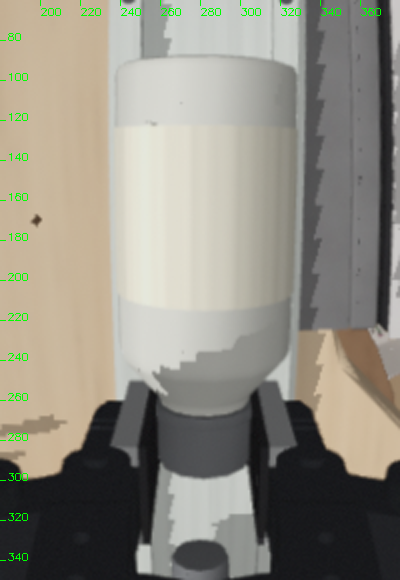

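>>> drive_tool(commands="0 0 0 0 0.0209;0 0 0 0 0.0212;0 0 0 0 0.0212")

```text
t: 11.32
tcp_pos: [0.5323, 0.0361, 0.0439]
ee_rot: [-3.142, -0.0, -1.599]
wrist_force: [-1.0, -0.8, -1.9]
width: 0.0212
```

```bash
python3 -c "
from h import *
st();c=cam('wrist');crop(c,180,60,380,350,1,'w11.png')"
```

```text
t 11.32 tcp [0.5323 0.0361 0.0439] rot [-3.142 -0.    -1.599] F [-1.  -0.8 -1.9] w 0.0212 q [ 0.45 -0.1  -0.33  0.   -1.34 -0.47]
```

View pics/w11.png

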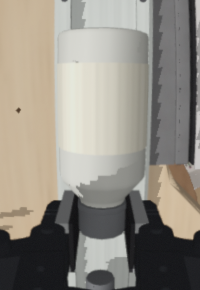

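>>> drive_tool(commands="0 0 0 0 0.0214;0 0 0 0 0.0214")

```text
t: 11.62
tcp_pos: [0.5322, 0.0361, 0.0439]
ee_rot: [3.142, -0.0, -1.599]
wrist_force: [0.1, 0.2, -0.7]
width: 0.0215
```

```bash
python3 -c "
from h import *
st();c=cam('wrist');crop(c,180,60,380,350,1,'w12.png')"
```

```text
t 11.62 tcp [0.5322 0.0361 0.0439] rot [ 3.142 -0.    -1.599] F [ 0.1  0.2 -0.7] w 0.0215 q [ 0.44 -0.1  -0.33  0.   -1.34 -0.47]
```

View pics/w12.png

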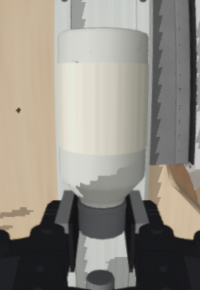

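>>> drive_tool(commands="0 0 0 0 0.0216;0 0 0 0 0.0216")

```text
t: 11.92
tcp_pos: [0.5323, 0.0361, 0.0439]
ee_rot: [-3.142, -0.0, -1.599]
wrist_force: [0.4, 0.8, -1.1]
width: 0.0215
```

```bash
python3 -c "
from h import *
st();c=cam('wrist');crop(c,180,60,380,350,1,'w13.png')"
```

```text
t 11.93 tcp [0.5323 0.0361 0.0439] rot [-3.142 -0.    -1.599] F [ 0.4  0.8 -1.1] w 0.0215 q [ 0.45 -0.1  -0.33  0.   -1.34 -0.47]
```

View pics/w13.png

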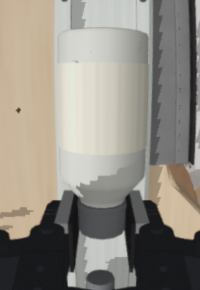

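>>> drive_tool(commands="0 0 0 0 0.0218;0 0 0 0 0.0218")

```text
t: 12.22
tcp_pos: [0.5322, 0.0361, 0.0439]
ee_rot: [3.142, -0.0, -1.599]
wrist_force: [0.4, 0.2, -0.8]
width: 0.0219
```

```bash
python3 -c "
from h import *
st();c=cam('wrist');crop(c,180,60,380,350,1,'w14.png')"
```

```text
t 12.22 tcp [0.5322 0.0361 0.0439] rot [ 3.142 -0.    -1.599] F [ 0.4  0.2 -0.8] w 0.0219 q [ 0.45 -0.1  -0.33  0.   -1.34 -0.47]
```

View pics/w14.png

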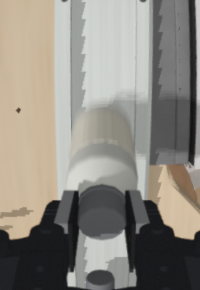

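>>> drive_tool(commands="0 0 0 0 0.0218")

```text
t: 12.4
tcp_pos: [0.5322, 0.0361, 0.0439]
ee_rot: [-3.142, -0.0, -1.599]
wrist_force: [0.5, -0.6, 0.0]
width: 0.0216
```

```bash
python3 -c "
from h import *
st();c=cam('wrist');crop(c,180,60,380,350,2,'w15.png',20)
c=cam('side');crop(c,180,190,260,250,9.8,'s15.png',10)"
```

```text
t 12.40 tcp [0.5322 0.0361 0.0439] rot [-3.142 -0.    -1.599] F [ 0.5 -0.6  0. ] w 0.0216 q [ 0.45 -0.1  -0.33  0.   -1.34 -0.47]
```

View pics/w15.png

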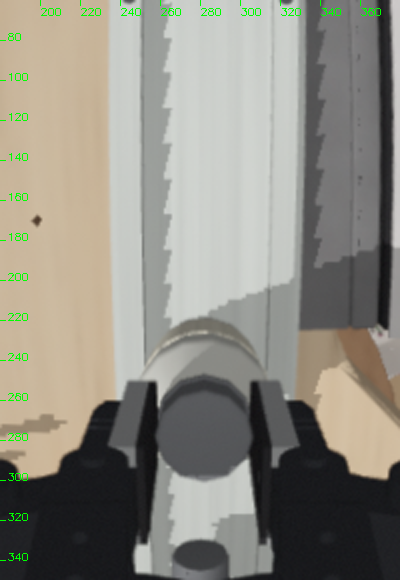

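View pics/s15.png

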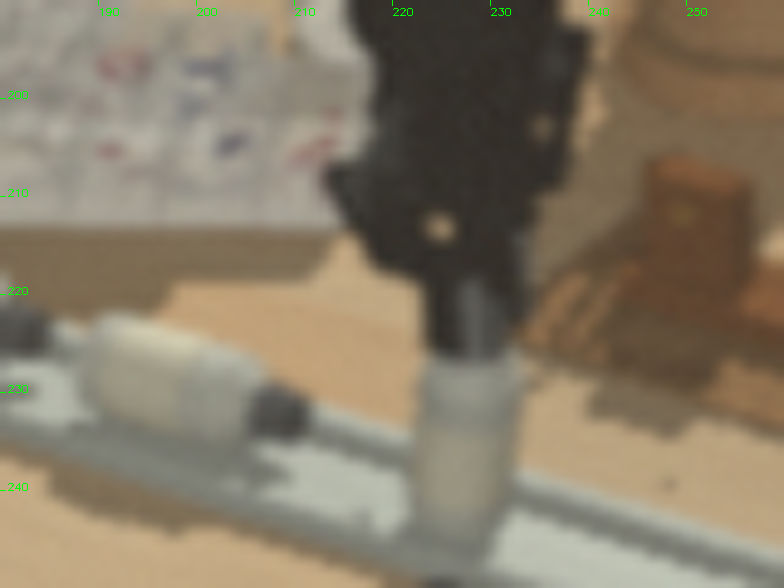

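>>> drive_tool(commands="0 0 0 0 0.0217;0 0 0 0 0.0217;0 0 0 0 0.0217;0 0 0 0 0.0217;0 0 0 0 0.016;0 0 0 0 0.016;0 0 0 0 0.016")

```text
t: 13.38
tcp_pos: [0.5322, 0.0361, 0.0439]
ee_rot: [3.142, -0.0, -1.599]
wrist_force: [-0.5, 0.2, 0.3]
width: 0.0209
```

```bash
python3 -c "
from h import *
st();c=cam('wrist');crop(c,180,60,380,350,2,'w16.png',20)
c=cam('side');crop(c,180,190,260,250,9.8,'s16.png',10)"
```

```text
t 13.38 tcp [0.5322 0.0361 0.0439] rot [ 3.142 -0.    -1.599] F [-0.5  0.2  0.3] w 0.0209 q [ 0.45 -0.1  -0.33  0.   -1.34 -0.47]
```

View pics/w16.png

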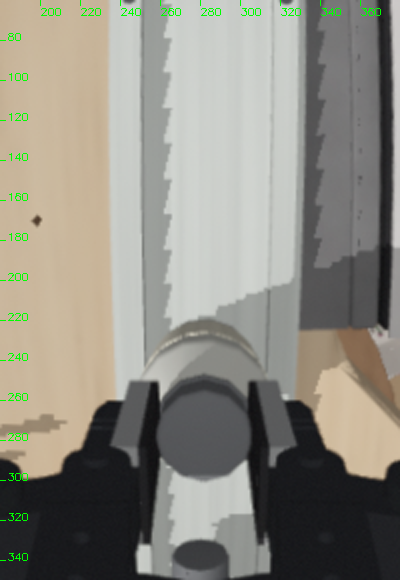

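View pics/s16.png

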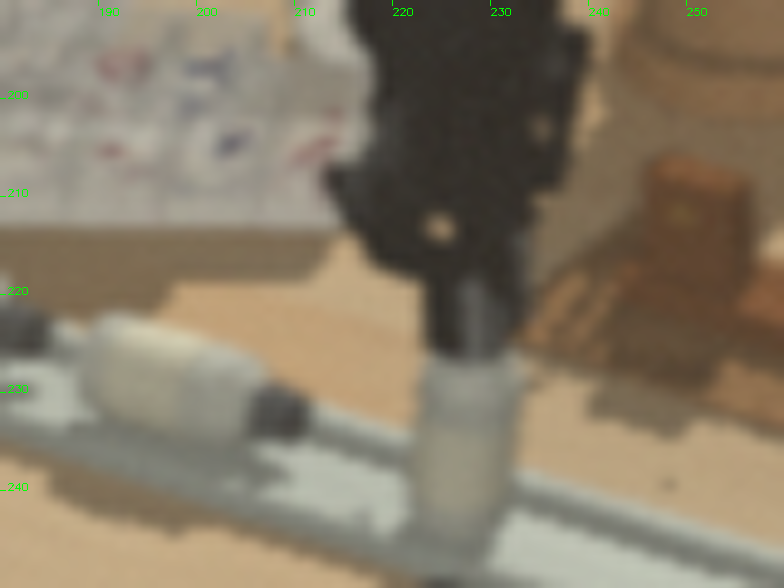

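>>> drive_tool(commands="0 0 -0.006 0 0.016;0 0 -0.006 0 0.016;0.02 0 0 0 0.016;0.03 0 0 0 0.016;0.03 0 0 0 0.016;0.03 0 0 0 0.016;0.03 0 0 0 0.016;0.02 0 0 0 0.016;0.01 0 0 0 0.016;0 0 0 0 0.016;0 0 0 0 0.016")

```text
t: 14.85
tcp_pos: [0.5275, -0.1334, 0.0559]
ee_rot: [-3.142, 0.0, -1.598]
wrist_force: [0.4, 0.7, -0.4]
width: 0.0211
```

```bash
python3 -c "
from h import *
st();c=cam('wrist');crop(c,180,0,380,350,2,'w17.png',20)
c=cam('side');crop(c,240,190,320,250,9.8,'s17.png',10)
c=cam('top');crop(c,260,190,360,290,6,'t17.png',10)"
```

```text
t 14.85 tcp [ 0.5275 -0.1334  0.0559] rot [-3.142  0.    -1.598] F [ 0.4  0.7 -0.4] w 0.0211 q [ 0.12 -0.08 -0.29 -0.   -1.36 -0.15]
```

View pics/w17.png

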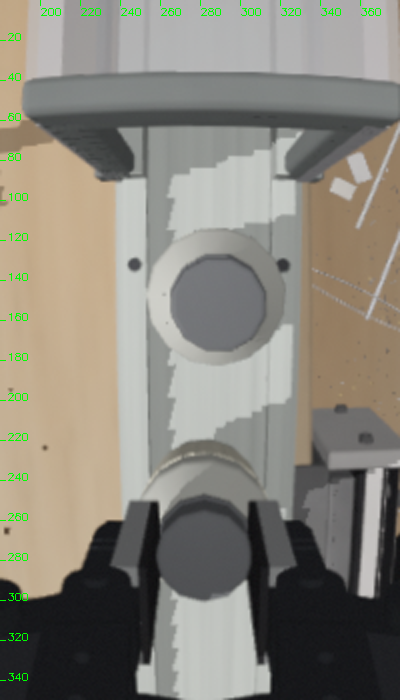

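View pics/s17.png

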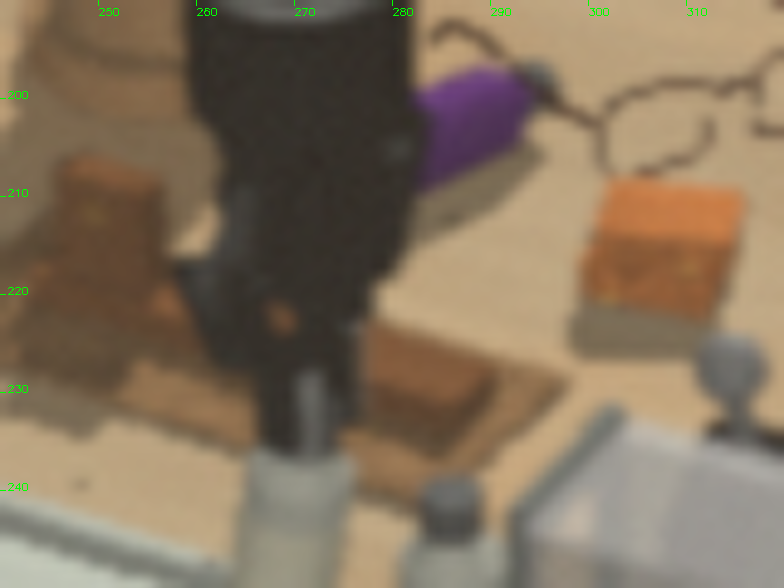

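>>> drive_tool(commands="0 0 0.005 0 0.016;0 0 0.005 0 0.016;0 0 0.003 0 0.016;0 0 0.001 0 0.016;0 0 0 0 0.016;0 0 0 0 0.016")

```text
t: 15.75
tcp_pos: [0.5277, -0.1339, 0.0425]
ee_rot: [-3.141, -0.0, -1.599]
wrist_force: [-1.7, 0.1, 3.5]
width: 0.0212
```

```bash
python3 -c "
from h import *
st();c=cam('wrist');print(atz(c,289,151,.091))
c=cam('side');crop(c,245,220,305,270,13,'s18.png',10)"
```

```text
t 15.75 tcp [ 0.5277 -0.1339  0.0425] rot [-3.141 -0.    -1.599] F [-1.7  0.1  3.5] w 0.0212 q [ 0.12 -0.07 -0.3   0.   -1.34 -0.15]
[ 0.52373196 -0.18960386  0.091     ]
```

View pics/s18.png

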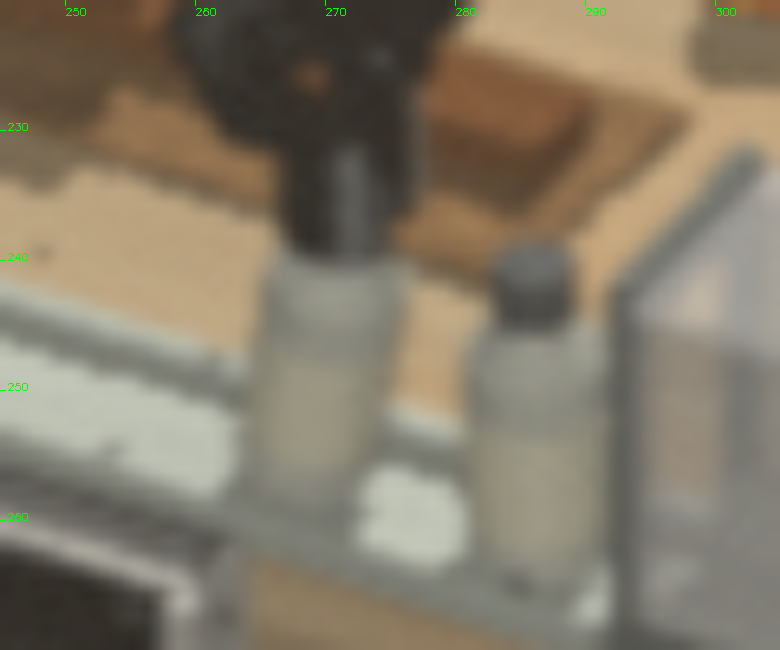

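>>> drive_tool(commands="0 0 0 0 0.0215;0 0 0 0 0.0218;0 0 0 0 0.022;0 0 0 0 0.0225;0 0 0 0 0.024;0 0 0 0 0.028;0 0 0 0 0.034;0 0 0 0 0.04;0 0 -0.015 0 0.04;0 0 -0.03 0 0.04;0 0 -0.04 0 0.04;0 0 -0.03 0 0.04")

```text
t: 17.35
tcp_pos: [0.528, -0.1341, 0.1603]
ee_rot: [-3.139, -0.0, -1.599]
wrist_force: [-0.3, -0.0, 0.7]
width: 0.0399
```

```bash
python3 -c "
from h import *
st();c=cam('wrist');crop(c,180,0,380,350,2,'w19.png',20)
c=cam('side');crop(c,245,220,305,270,13,'s19.png',10)"
```

```text
t 17.35 tcp [ 0.528  -0.1341  0.1603] rot [-3.139 -0.    -1.599] F [-0.3 -0.   0.7] w 0.0399 q [ 0.12 -0.11 -0.12  0.   -1.55 -0.15]
```

View pics/s19.png

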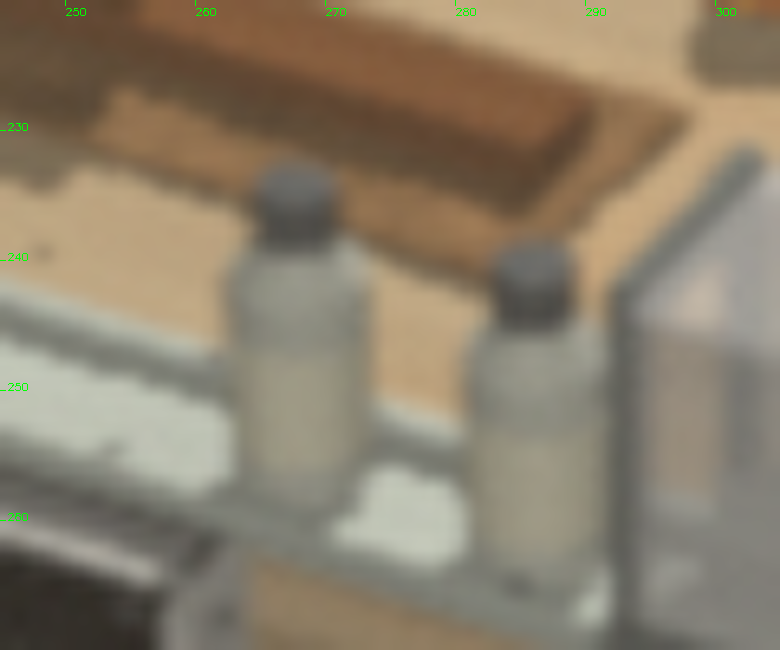

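View pics/w19.png

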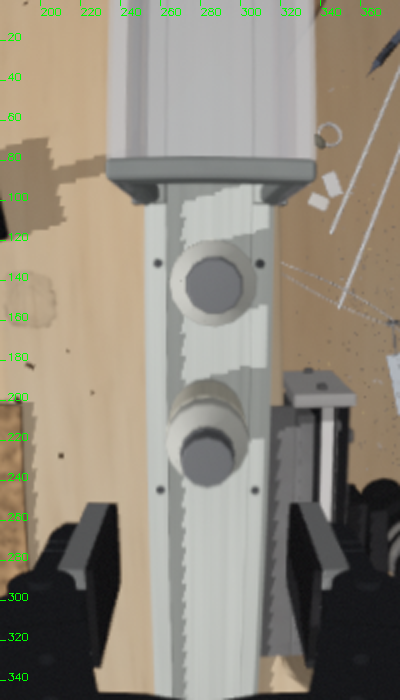

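>>> drive_tool(commands="-0.04 0 0 0 0.04;-0.05 0 0 0 0.04;-0.05 0 0 0 0.04;-0.05 0 0 0 0.04;-0.04 0 0 0 0.04;-0.0245 0 0.02 0 0.04;-0.01 0 0.02 0 0.04;0 0 0.02 0 0.04;0 0 0.02 0 0.04;0 0 0.02 0 0.04;0 0 0 0 0.04;0 0 0 0 0.04")

```text
t: 18.95
tcp_pos: [0.5354, 0.1303, 0.0577]
ee_rot: [-3.14, -0.0, -1.599]
wrist_force: [0.7, -0.2, 0.4]
width: 0.0397
```

```bash
python3 -c "
from h import *
st();c=cam('wrist');crop(c,180,130,380,350,3,'w20.png',20)"
```

```text
t 18.95 tcp [0.5354 0.1303 0.0577] rot [-3.14  -0.    -1.599] F [ 0.7 -0.2  0.4] w 0.0397 q [ 0.6  -0.06 -0.27  0.   -1.37 -0.63]
```

View pics/w20.png

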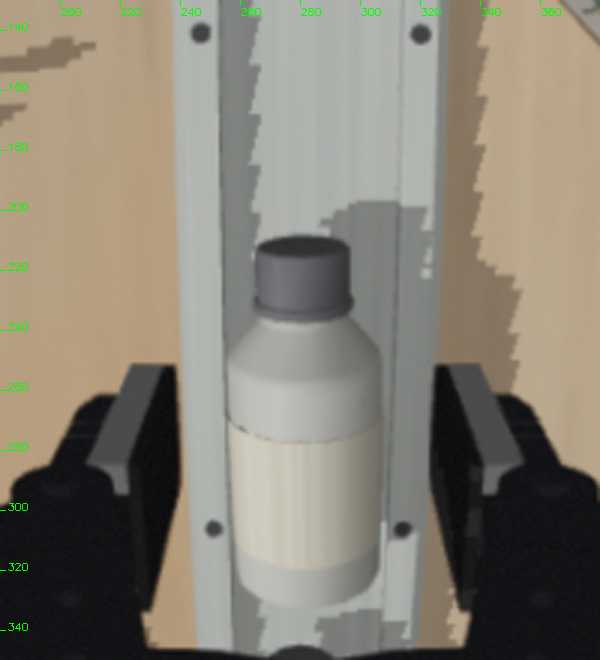

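```bash
python3 -c "
from h import *
c=cam('wrist')
print('cap end',atz(c,281,130+257/3,.0325),atz(c,281,130+237/3,.0105),'cap back',atz(c,281,130+318/3,.0325),'base',atz(c,283,130+607/3,.04))"
```

```text
cap end [0.53634623 0.12252391 0.0325    ] [0.53642776 0.12363215 0.0105    ] cap back [0.53674864 0.13666717 0.0325    ] base [0.53734906 0.21002711 0.04      ]
```

>>> drive_tool(commands="0 0 0.02 0 0.04;0 0 0.02 0 0.04;0 0 0.02 0 0.04;0 0 0.01 0 0.04;0 0 0.005 0 0.04;0 0 0.003 0 0.04;0 0 0.0024 0 0.04;0 0 0 0 0.04;0 0 0 0 0.016;0 0 0 0 0.016;0 0 0 0 0.016;0 0 0 0 0.016", grip_force=20)

```text
t: 20.55
tcp_pos: [0.5351, 0.1306, -0.0232]
ee_rot: [-3.141, -0.0, -1.599]
wrist_force: [-0.1, -0.4, 1.6]
width: 0.0208
```

>>> drive_tool(commands="0 0 0 0 0.016;0 0 0 0 0.016;0 0 -0.01 0 0.016;0 0 -0.015 0 0.016;0 0 -0.015 0 0.016;0 0 -0.015 0 0.016;0 0 -0.01 0 0.016;0 0 -0.0035 0 0.016;0 0 0 0 0.016")

```text
t: 21.68
tcp_pos: [0.5348, 0.1306, 0.0449]
ee_rot: [3.141, -0.0, -1.599]
wrist_force: [-0.1, -0.4, -1.2]
width: 0.0208
```

```bash
python3 -c "
from h import *
st();c=cam('wrist');crop(c,180,130,380,350,2,'w21.png',20)
c=cam('side');crop(c,160,190,240,250,9.8,'s21.png',10)"
```

```text
t 21.68 tcp [0.5348 0.1306 0.0449] rot [ 3.141 -0.    -1.599] F [-0.1 -0.4 -1.2] w 0.0208 q [ 0.6  -0.06 -0.28 -0.   -1.34 -0.63]
```

View pics/s21.png

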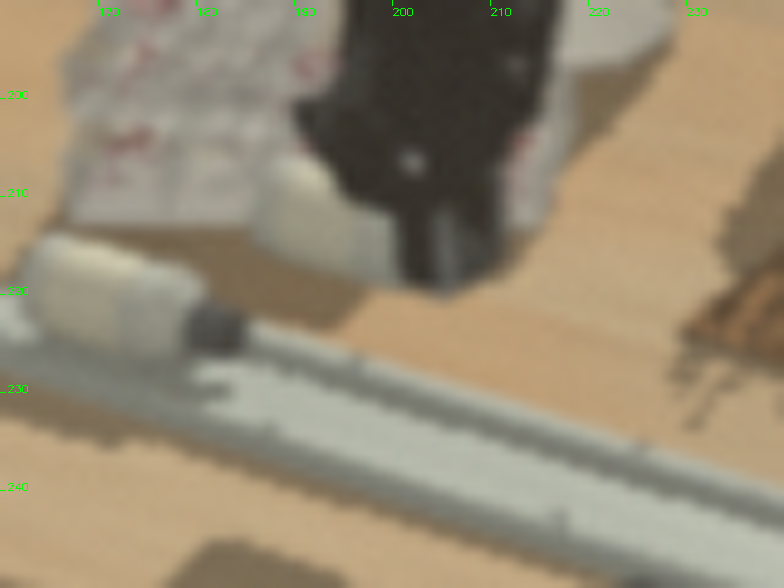

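View pics/w21.png

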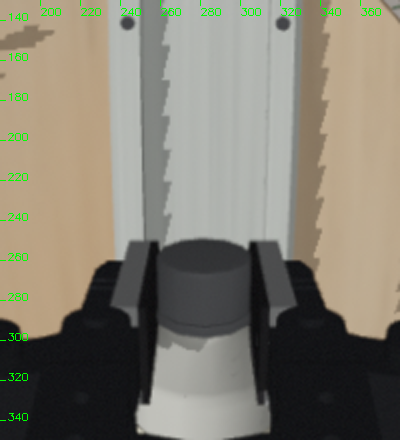

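>>> drive_tool(commands="0 0 0 0 0.02;0 0 0 0 0.0208;0 0 0 0 0.0212;0 0 0 0 0.0215;0 0 0 0 0.0216;0 0 0 0 0.0216;0 0 0 0 0.0218;0 0 0 0 0.0218")

```text
t: 22.78
tcp_pos: [0.5349, 0.1306, 0.045]
ee_rot: [-3.142, -0.0, -1.599]
wrist_force: [-0.2, -0.4, -0.3]
width: 0.022
```

```bash
python3 -c "
from h import *
st();c=cam('wrist');crop(c,180,130,380,350,2,'w22.png',20)"
```

```text
t 22.77 tcp [0.5349 0.1306 0.045 ] rot [-3.142 -0.    -1.599] F [-0.2 -0.4 -0.3] w 0.0220 q [ 0.6  -0.06 -0.28  0.   -1.34 -0.63]
```

View pics/w22.png

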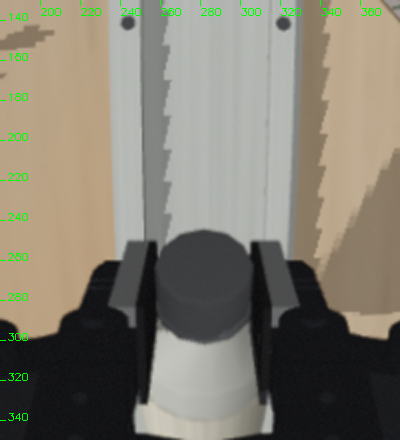

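Rotating. Keep the slack a few more rows.

>>> drive_tool(commands="0 0 0 0 0.0218;0 0 0 0 0.0218;0 0 0 0 0.0218")

```text
t: 23.2
tcp_pos: [0.5349, 0.1306, 0.045]
ee_rot: [-3.142, -0.0, -1.599]
wrist_force: [0.4, 0.2, -0.4]
width: 0.0217
```

```bash
python3 -c "
from h import *
st();c=cam('wrist');crop(c,180,130,380,350,2,'w23.png',20)
c=cam('side');crop(c,160,190,240,250,9.8,'s23.png',10)"
```

```text
t 23.20 tcp [0.5349 0.1306 0.045 ] rot [-3.142 -0.    -1.599] F [ 0.4  0.2 -0.4] w 0.0217 q [ 0.6  -0.06 -0.28  0.   -1.34 -0.63]
```

View pics/w23.png

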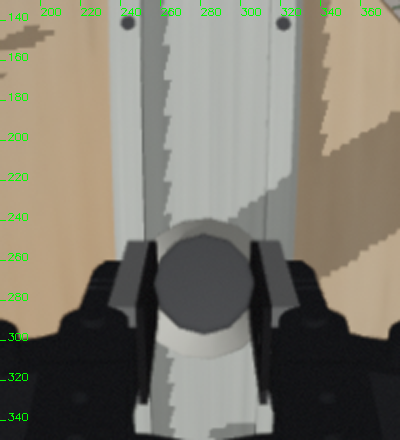

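View pics/s23.png

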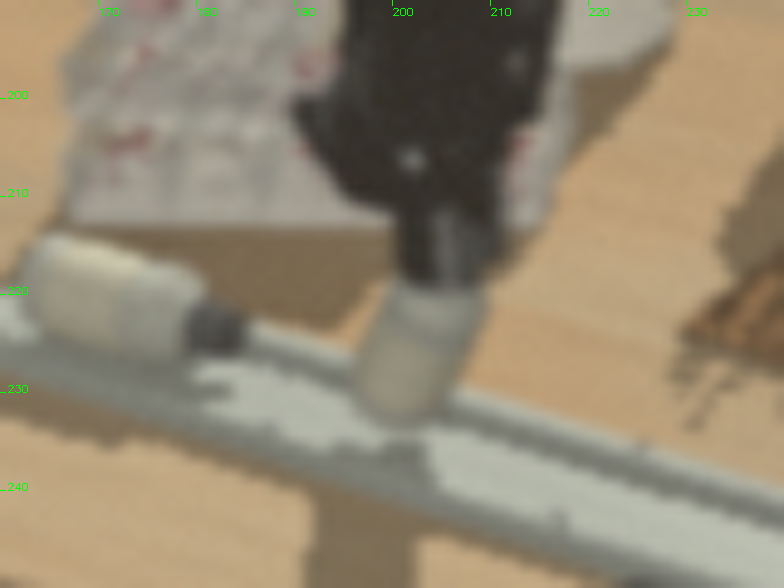

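>>> drive_tool(commands="0 0 0 0 0.0218;0 0 0 0 0.0218;0 0 0 0 0.0219;0 0 0 0 0.0219")

```text
t: 23.8
tcp_pos: [0.5349, 0.1305, 0.045]
ee_rot: [3.142, -0.0, -1.599]
wrist_force: [0.5, -0.4, -0.5]
width: 0.0217
```

```bash
python3 -c "
from h import *
st();c=cam('wrist');crop(c,180,130,380,350,2,'w24.png',20)
c=cam('side');crop(c,160,190,240,250,9.8,'s24.png',10)"
```

```text
t 23.80 tcp [0.5349 0.1305 0.045 ] rot [ 3.142 -0.    -1.599] F [ 0.5 -0.4 -0.5] w 0.0217 q [ 0.6  -0.06 -0.28  0.   -1.34 -0.63]
```

View pics/s24.png

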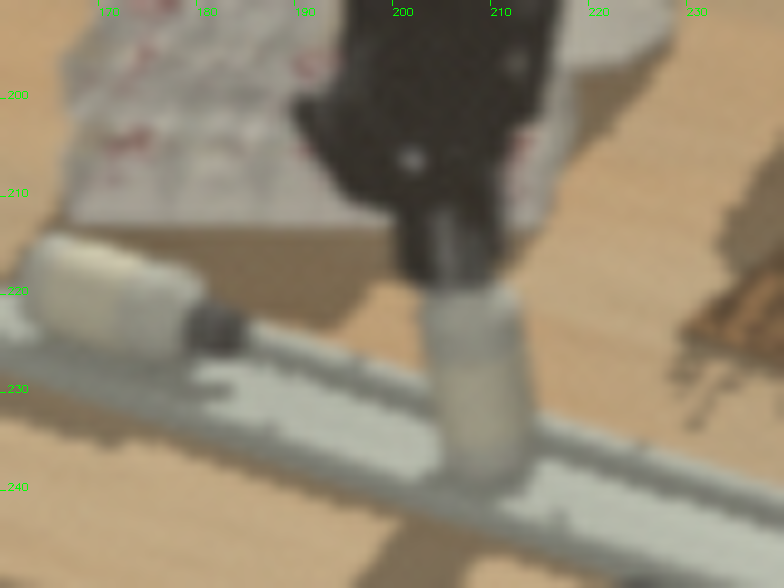

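>>> drive_tool(commands="0 0 0 0 0.0218;0 0 0 0 0.0219;0 0 0 0 0.0219;0 0 0 0 0.0218")

```text
t: 24.4
tcp_pos: [0.5349, 0.1306, 0.045]
ee_rot: [3.142, -0.0, -1.599]
wrist_force: [0.0, 0.8, -1.2]
width: 0.022
```

```bash
python3 -c "
from h import *
st()
c=cam('side');crop(c,160,190,240,250,9.8,'s25.png',10)"
```

```text
t 24.40 tcp [0.5349 0.1306 0.045 ] rot [ 3.142 -0.    -1.599] F [ 0.   0.8 -1.2] w 0.0220 q [ 0.6  -0.06 -0.28  0.   -1.34 -0.63]
```

View pics/s25.png

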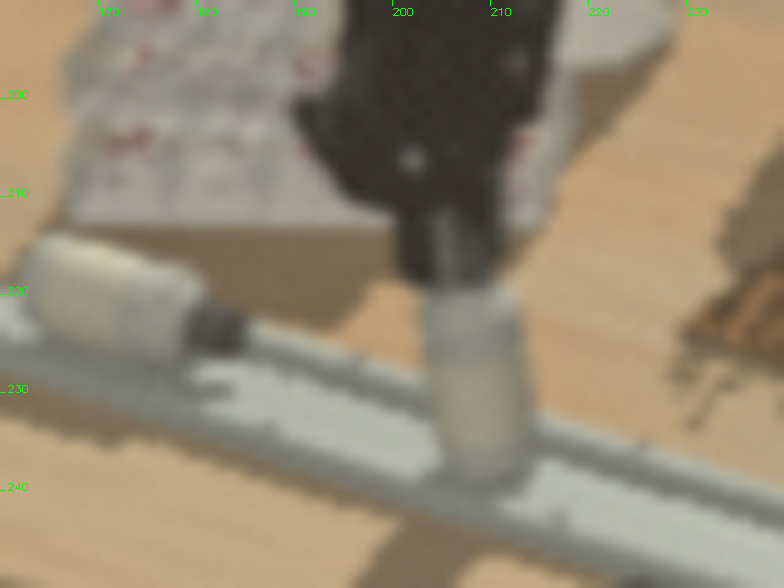

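>>> drive_tool(commands="0 0 0 0 0.016;0 0 0 0 0.016;0 0 0 0 0.016;0 0 -0.006 0 0.016;0.015 0 -0.006 0 0.016;0.03 0 0 0 0.016;0.035 0 0 0 0.016;0.035 0 0 0 0.016;0.03 0 0 0 0.016;0.025 0 0 0 0.016;0.02 0 0 0 0.016;0.01 0 0 0 0.016")

```text
t: 25.95
tcp_pos: [0.5292, -0.0708, 0.0576]
ee_rot: [-3.141, -0.0, -1.6]
wrist_force: [-0.2, -0.2, -0.9]
width: 0.021
```

>>> drive_tool(commands="0 0 0.004 0 0.016;0 0 0.004 0 0.016;0 0 0.003 0 0.016;0 0 0 0 0.016")

```text
t: 26.45
tcp_pos: [0.5291, -0.0689, 0.0456]
ee_rot: [3.141, -0.0, -1.598]
wrist_force: [0.6, 0.8, -0.3]
width: 0.0207
```

```bash
python3 -c "
from h import *
st();c=cam('wrist');crop(c,180,60,380,350,2,'w26.png',20)
c=cam('side');crop(c,230,210,310,270,9.8,'s26.png',10)"
```

```text
t 26.45 tcp [ 0.5291 -0.0689  0.0456] rot [ 3.141 -0.    -1.598] F [ 0.6  0.8 -0.3] w 0.0207 q [ 0.25 -0.1  -0.33  0.   -1.35 -0.27]
```

View pics/s26.png

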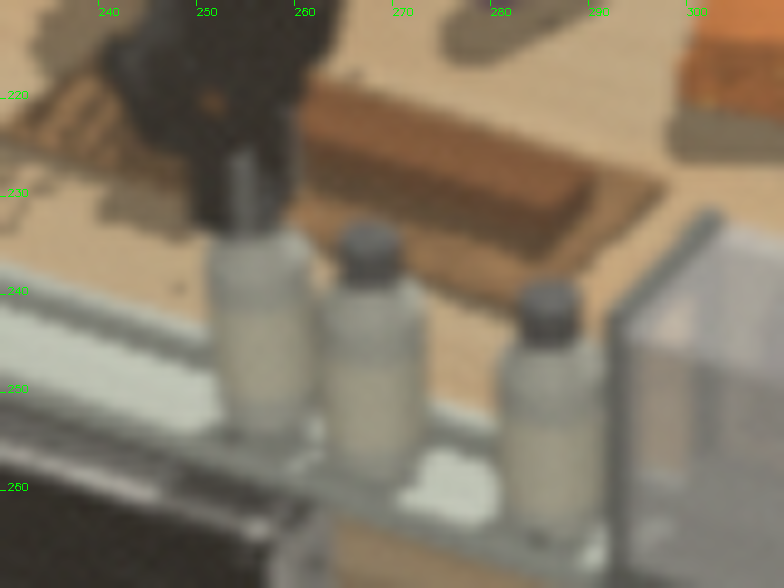

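View pics/w26.png

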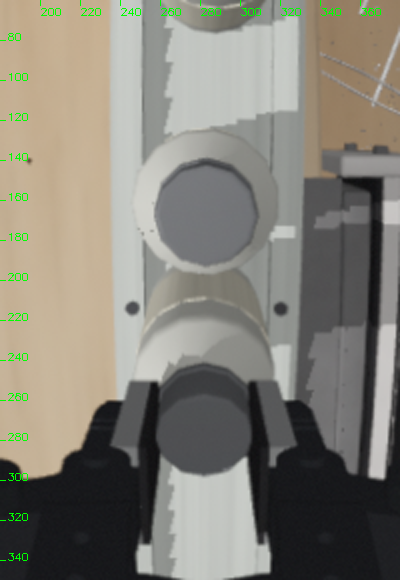

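>>> drive_tool(commands="-0.005 0 0 0 0.016;-0.003 0 0.001 0 0.016;0 0 0.001 0 0.016;0 0 0.001 0 0.016;0 0 0 0 0.016")

```text
t: 27.18
tcp_pos: [0.5294, -0.0615, 0.0429]
ee_rot: [3.141, -0.0, -1.599]
wrist_force: [-0.2, -0.0, -1.5]
width: 0.0207
```

```bash
python3 -c "
from h import *
st()
c=cam('side');crop(c,230,210,310,270,9.8,'s27.png',10)"
```

```text
t 27.18 tcp [ 0.5294 -0.0615  0.0429] rot [ 3.141 -0.    -1.599] F [-0.2 -0.  -1.5] w 0.0207 q [ 0.26 -0.1  -0.33  0.   -1.34 -0.29]
```

View pics/s27.png

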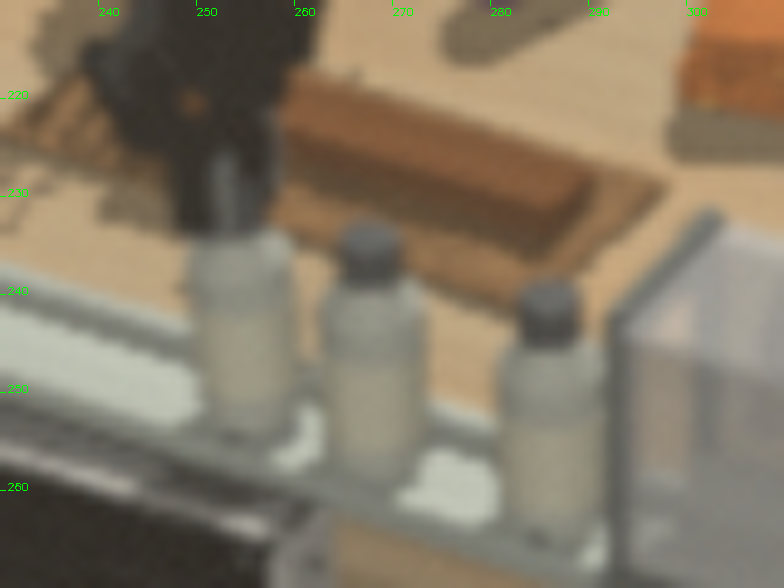

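Lower until contact.

>>> drive_tool(commands="0 0 0.001 0 0.016;0 0 0.001 0 0.016;0 0 0 0 0.016")

```text
t: 27.6
tcp_pos: [0.5295, -0.0614, 0.041]
ee_rot: [3.142, -0.0, -1.599]
wrist_force: [-0.5, -0.1, -0.4]
width: 0.021
```

>>> drive_tool(commands="0 0 0.001 0 0.016;0 0 0.001 0 0.016;0 0 0 0 0.016")

```text
t: 27.98
tcp_pos: [0.5302, -0.0618, 0.0406]
ee_rot: [-3.14, -0.001, -1.599]
wrist_force: [-1.8, -0.7, 6.4]
width: 0.021
```

>>> drive_tool(commands="0 0 -0.001 0 0.0205;0 0 0 0 0.0215;0 0 0 0 0.0218;0 0 0 0 0.022;0 0 0 0 0.0225;0 0 0 0 0.026;0 0 0 0 0.032;0 0 0 0 0.04;0 0 -0.015 0 0.04;0 0 -0.03 0 0.04;0 0 -0.04 0 0.04;0 0 -0.03 0 0.04")

```text
t: 29.48
tcp_pos: [0.5301, -0.0615, 0.1584]
ee_rot: [-3.139, -0.0, -1.599]
wrist_force: [1.4, 0.3, 0.1]
width: 0.04
```

```bash
python3 -c "
from h import *
st()
c=cam('side');crop(c,230,210,310,270,9.8,'s28.png',10)"
```

```text
t 29.48 tcp [ 0.5301 -0.0615  0.1584] rot [-3.139 -0.    -1.599] F [1.4 0.3 0.1] w 0.0400 q [ 0.26 -0.14 -0.16  0.   -1.55 -0.29]
```

View pics/s28.png

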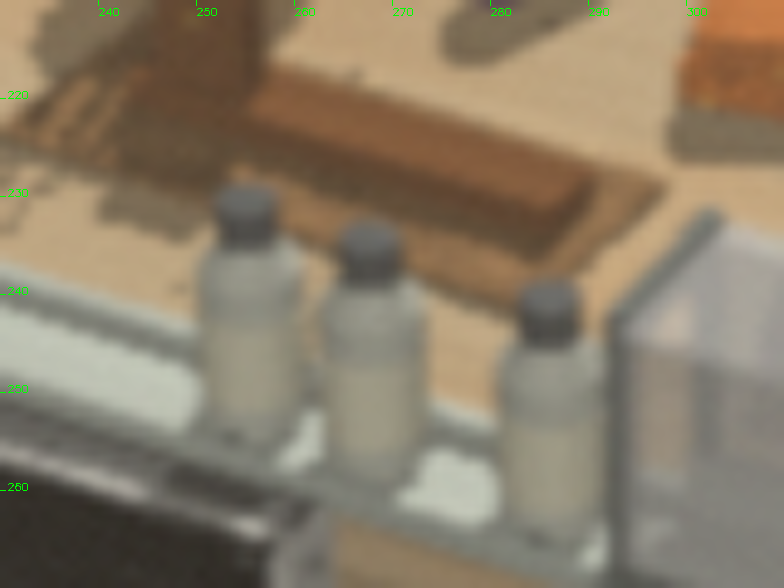

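>>> drive_tool(commands="-0.04 0 0 0 0.04;-0.05 0 0 0 0.04;-0.05 0 0 0 0.04;-0.05 0 0 0 0.04;-0.05 0 0 0 0.04;-0.04 0 0.02 0 0.04;-0.02 0 0.02 0 0.04;-0.01 0 0.02 0 0.04;0 0 0.02 0 0.04;0 0 0.02 0 0.04;0 0 0 0 0.04;0 0 0 0 0.04")

```text
t: 31.02
tcp_pos: [0.5388, 0.2482, 0.0559]
ee_rot: [-3.14, 0.0, -1.599]
wrist_force: [0.4, 1.0, -0.3]
width: 0.04
```

```bash
python3 -c "
from h import *
st();c=cam('wrist');crop(c,180,130,380,350,3,'w30.png',20)"
```

```text
t 31.02 tcp [0.5388 0.2482 0.0559] rot [-3.14   0.    -1.599] F [ 0.4  1.  -0.3] w 0.0400 q [ 0.77  0.05 -0.16  0.   -1.36 -0.8 ]
```

View pics/w30.png

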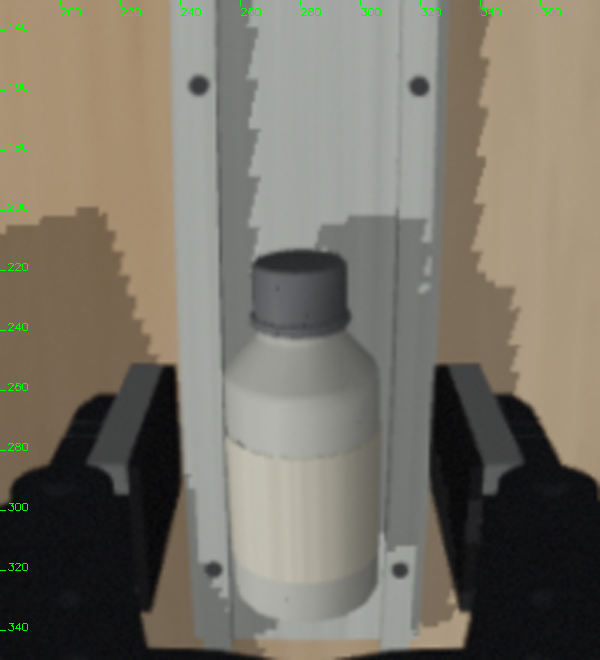

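```bash
python3 -c "
from h import *
c=cam('wrist')
print('cap end',atz(c,280,130+270/3,.0325),atz(c,281,130+249/3,.0105),'base',atz(c,283,130+620/3,.04))"
```

```text
cap end [0.54039043 0.24283189 0.0325    ] [0.53982022 0.24403743 0.0105    ] base [0.54077358 0.33068127 0.04      ]
```

>>> drive_tool(commands="-0.003 -0.001 0.02 0 0.04;0 0 0.02 0 0.04;0 0 0.02 0 0.04;0 0 0.009 0 0.04;0 0 0.005 0 0.04;0 0 0.003 0 0.04;0 0 0.0016 0 0.04;0 0 0 0 0.04;0 0 0 0 0.016;0 0 0 0 0.016;0 0 0 0 0.016;0 0 0 0 0.016", grip_force=20)

```text
t: 32.62
tcp_pos: [0.5395, 0.2515, -0.0233]
ee_rot: [-3.141, 0.0, -1.599]
wrist_force: [0.5, -0.3, 3.1]
width: 0.0208
```

>>> drive_tool(commands="0 0 0 0 0.016;0 0 0 0 0.016;0 0 -0.01 0 0.016;0 0 -0.015 0 0.016;0 0 -0.015 0 0.016;0 0 -0.015 0 0.016;0 0 -0.01 0 0.016;0 0 -0.0035 0 0.016;0 0 0 0 0.016")

```text
t: 33.75
tcp_pos: [0.5392, 0.2515, 0.0448]
ee_rot: [3.141, -0.0, -1.599]
wrist_force: [0.4, 0.2, -0.8]
width: 0.0212
```

>>> drive_tool(commands="0 0 0 0 0.02;0 0 0 0 0.0208;0 0 0 0 0.0212;0 0 0 0 0.0215;0 0 0 0 0.0216;0 0 0 0 0.0216;0 0 0 0 0.0218;0 0 0 0 0.0218;0 0 0 0 0.0218;0 0 0 0 0.0218")

```text
t: 35.0
tcp_pos: [0.5393, 0.2515, 0.0449]
ee_rot: [-3.142, -0.0, -1.599]
wrist_force: [-0.7, 0.4, -1.2]
width: 0.0218
```

```bash
python3 -c "
from h import *
st();c=cam('wrist');crop(c,180,130,380,350,2,'w31.png',20)
c=cam('side');crop(c,130,180,210,240,9.8,'s31.png',10)"
```

```text
t 35.00 tcp [0.5393 0.2515 0.0449] rot [-3.142 -0.    -1.599] F [-0.7  0.4 -1.2] w 0.0218 q [ 0.77  0.06 -0.17  0.   -1.34 -0.8 ]
```

View pics/s31.png

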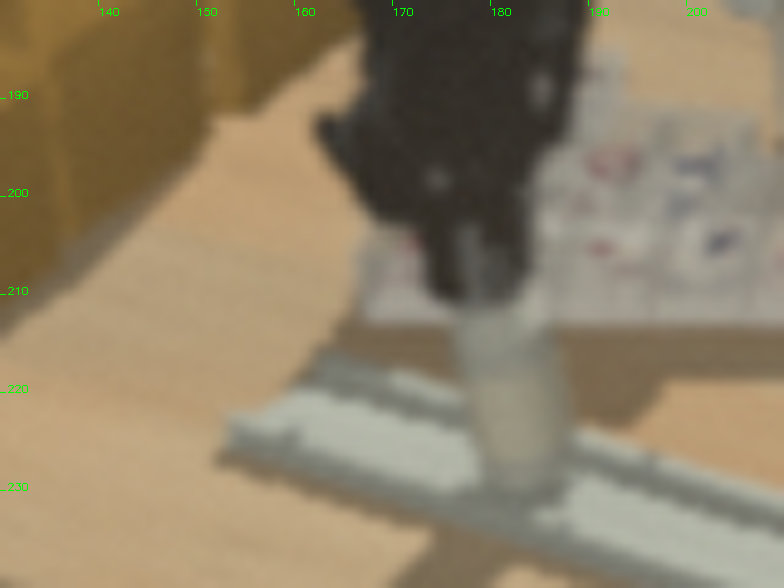

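View pics/w31.png

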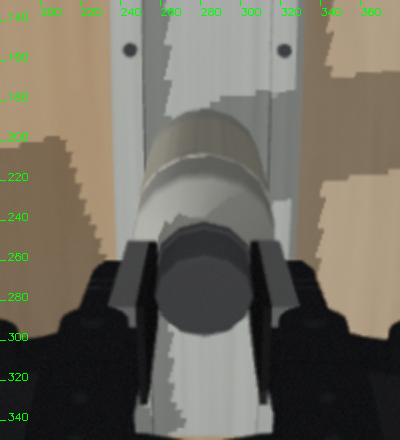

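>>> drive_tool(commands="0 0 0 0 0.0219;0 0 0 0 0.0219;0 0 0 0 0.0219;0 0 0 0 0.0219")

```text
t: 35.6
tcp_pos: [0.5393, 0.2515, 0.0449]
ee_rot: [-3.142, -0.0, -1.599]
wrist_force: [0.3, -0.2, -0.9]
width: 0.0221
```

```bash
python3 -c "
from h import *
st()
c=cam('side');crop(c,130,180,210,240,9.8,'s32.png',10)"
```

```text
t 35.60 tcp [0.5393 0.2515 0.0449] rot [-3.142 -0.    -1.599] F [ 0.3 -0.2 -0.9] w 0.0221 q [ 0.77  0.06 -0.17  0.   -1.34 -0.8 ]
```

View pics/s32.png

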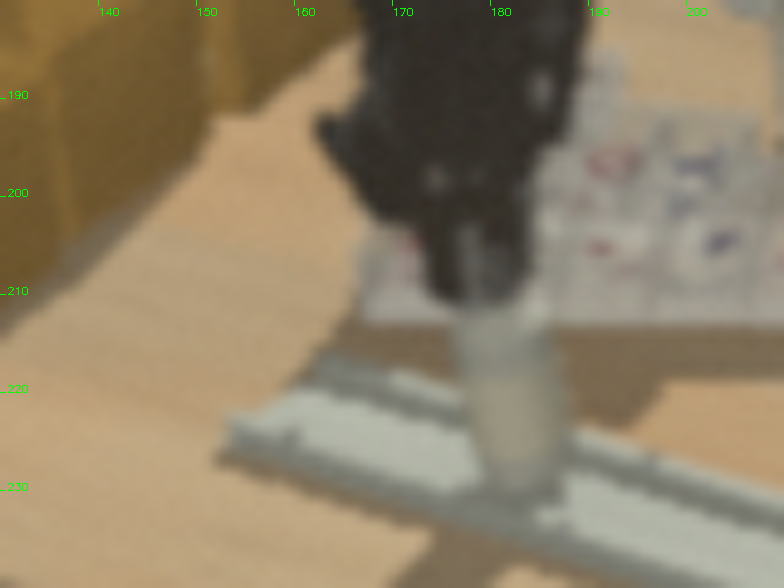

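>>> drive_tool(commands="0 0 0 0 0.016;0 0 0 0 0.016;0 0 -0.006 0 0.016;0.015 0 -0.006 0 0.016;0.035 0 0 0 0.016;0.04 0 0 0 0.016;0.045 0 0 0 0.016;0.045 0 0 0 0.016;0.035 0 0 0 0.016;0.025 0 0 0 0.016;0.0165 0 0 0 0.016;0 0 0 0 0.016")

```text
t: 37.15
tcp_pos: [0.5321, -0.0059, 0.0573]
ee_rot: [-3.141, 0.0, -1.6]
wrist_force: [-0.2, 1.1, -0.4]
width: 0.0209
```

>>> drive_tool(commands="0 0 0.005 0 0.016;0 0 0.004 0 0.016;0 0 0.003 0 0.016;0 0 0.001 0 0.016;0 0 0 0 0.016")

```text
t: 37.78
tcp_pos: [0.5321, -0.0048, 0.0439]
ee_rot: [3.141, -0.0, -1.599]
wrist_force: [-0.7, -0.3, -1.3]
width: 0.0208
```

```bash
python3 -c "
from h import *
st();c=cam('wrist');crop(c,180,60,380,350,2,'w33.png',20)
c=cam('side');crop(c,220,200,300,260,9.8,'s33.png',10)"
```

```text
t 37.77 tcp [ 0.5321 -0.0048  0.0439] rot [ 3.141 -0.    -1.599] F [-0.7 -0.3 -1.3] w 0.0208 q [ 0.37 -0.11 -0.33  0.   -1.34 -0.4 ]
```

View pics/s33.png

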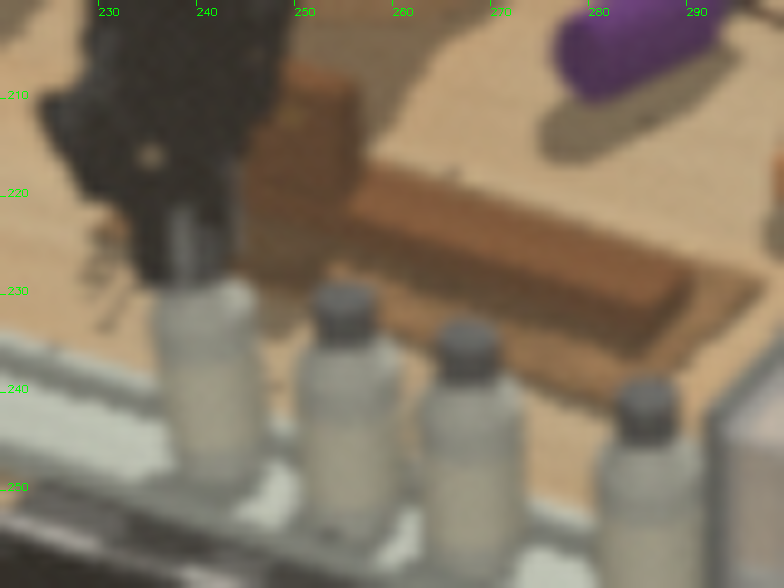

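View pics/w33.png

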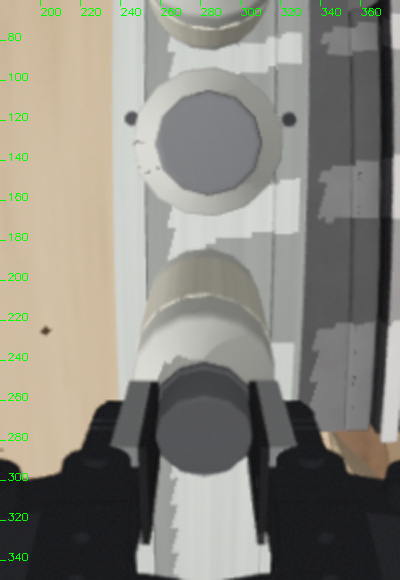

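Tilted slightly but clear of c. Lower to contact.

>>> drive_tool(commands="0 0 0.001 0 0.016;0 0 0.001 0 0.016;0 0 0.001 0 0.016;0 0 0 0 0.016")

```text
t: 38.38
tcp_pos: [0.5321, -0.005, 0.041]
ee_rot: [-3.141, -0.0, -1.599]
wrist_force: [-0.1, 0.5, -0.3]
width: 0.0206
```

>>> drive_tool(commands="0 0 0.001 0 0.016;0 0 0 0 0.016")

```text
t: 38.62
tcp_pos: [0.5325, -0.0051, 0.0408]
ee_rot: [-3.14, -0.0, -1.599]
wrist_force: [-1.6, -0.7, 5.0]
width: 0.0213
```

>>> drive_tool(commands="0 0 -0.0005 0 0.0205;0 0 0 0 0.0215;0 0 0 0 0.0218;0 0 0 0 0.022;0 0 0 0 0.0225;0 0 0 0 0.026;0 0 0 0 0.032;0 0 0 0 0.04;0 0 -0.015 0 0.04;0 0 -0.03 0 0.04;0 0 -0.04 0 0.04;0 0 -0.03 0 0.04")

```text
t: 40.12
tcp_pos: [0.5327, -0.005, 0.1588]
ee_rot: [-3.139, 0.0, -1.599]
wrist_force: [-0.0, 0.5, -0.0]
width: 0.0401
```

```bash
python3 -c "
from h import *
st()
c=cam('side');crop(c,200,190,320,280,6.6,'s34.png',10)
c=cam('wrist');crop(c,0,0,560,420,1.42,'w34.png',40)"
```

```text
t 40.12 tcp [ 0.5327 -0.005   0.1588] rot [-3.139  0.    -1.599] F [-0.   0.5 -0. ] w 0.0401 q [ 0.37 -0.14 -0.16  0.   -1.55 -0.4 ]
```

View pics/s34.png

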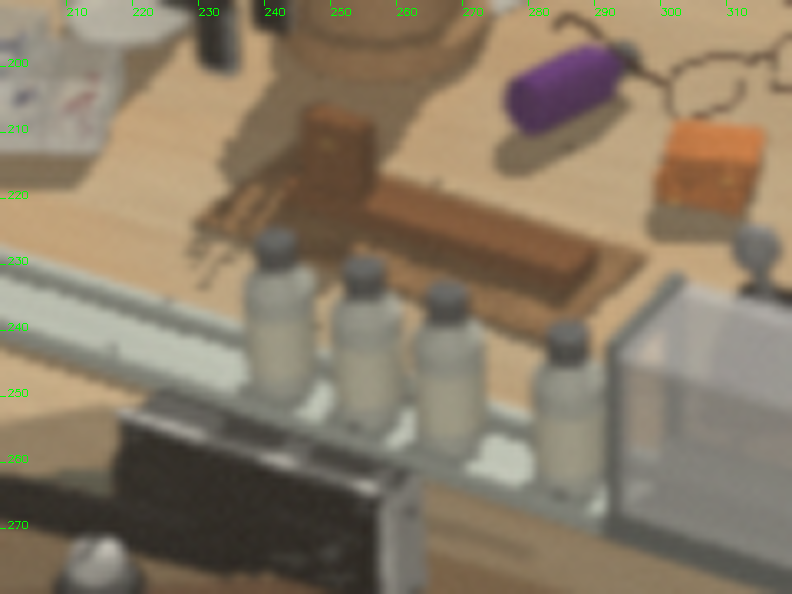

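View pics/w34.png

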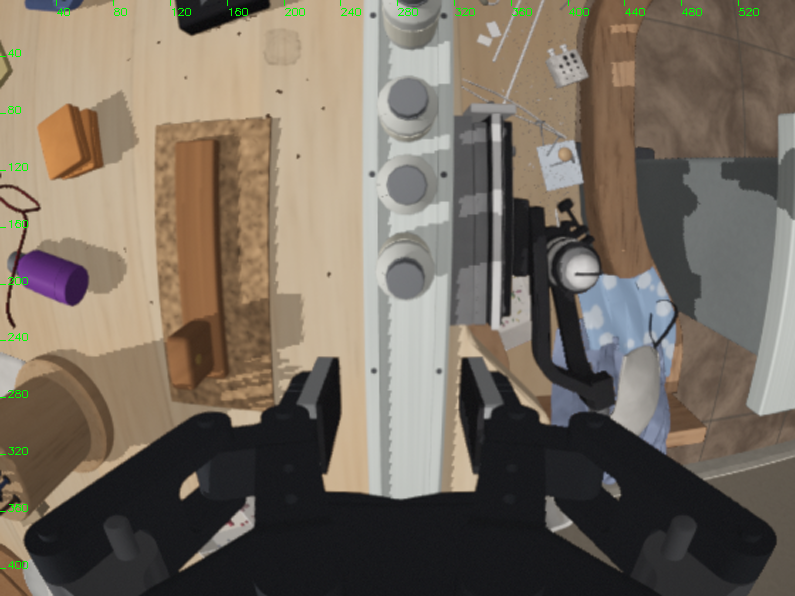

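```bash
python3 -c "
from h import *
c=cam('wrist');crop(c,100,80,200,300,3.4,'w35.png',20)
st()"
```

```text
t 40.27 tcp [ 0.5333 -0.0047  0.1586] rot [-3.137e+00  1.000e-03 -1.599e+00] F [-0.1  1.  -0.2] w 0.0399 q [ 0.37 -0.14 -0.16  0.   -1.55 -0.4 ]
```

View pics/w35.png

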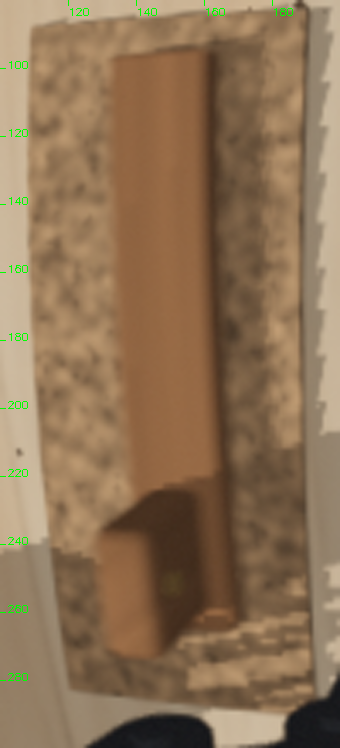

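```bash
python3 -c "
from h import *
c=cam('wrist')
f=lambda a,b,z: atz(c,100+a/3.4,80+b/3.4,z).round(4)
print('handle',f(97,530,.062),f(150,528,.062),f(160,655,.062),f(105,645,.062))
print('nose',f(112,57,.018),f(205,47,.018)); print('right edge',f(222,470,.018),f(233,608,.018),'left edge',f(137,490,.018))
print('mat',f(32,28,.004),f(303,5,.004),f(312,705,.004),f(70,688,.004))"
```

```text
handle [0.6848 0.0238 0.062 ] [0.6673 0.0233 0.062 ] [0.6712 0.063  0.062 ] [0.6894 0.0603 0.062 ]
nose [ 0.6866 -0.1133  0.018 ] [ 0.6549 -0.1125  0.018 ]
right edge [0.6602 0.019  0.018 ] [0.6631 0.0663 0.018 ] left edge [0.6916 0.0251 0.018 ]
mat [ 0.7235 -0.1293  0.004 ] [ 0.6274 -0.1241  0.004 ] [0.6449 0.1094 0.004 ] [0.7418 0.1059 0.004 ]
```

```bash
python3 -c "
from h import *
to(.678,.045,.10,-1.612)"
```

```text
t 40.33 tcp [ 0.5325 -0.0047  0.1568] rot [-3.140e+00  1.000e-03 -1.599e+00] F [ 0.7  0.1 -0.6] w 0.0402 q [ 0.37 -0.14 -0.16  0.   -1.55 -0.4 ]
shift tool [-0.0537 -0.144   0.0571] turn 0.0132
```

>>> drive_tool(commands="-0.013 -0.036 0 0.007 0.05;-0.014 -0.036 0 0.006 0.05;-0.014 -0.036 0 0 0.05;-0.0127 -0.036 0.01 0 0.05;0 0 0.02 0 0.05;0 0 0.025 0 0.05;0 0 0 0 0.05;0 0 0 0 0.05")

```text
t: 41.32
tcp_pos: [0.6779, 0.0432, 0.1015]
ee_rot: [-3.141, -0.0, -1.612]
wrist_force: [0.7, 0.2, 0.8]
width: 0.0499
```

```bash
python3 -c "
from h import *
st();c=cam('wrist');crop(c,160,20,400,350,2.2,'w36.png',20)"
```

```text
t 41.33 tcp [0.6779 0.0432 0.1015] rot [-3.141 -0.    -1.612] F [0.7 0.2 0.8] w 0.0499 q [ 0.36  0.26  0.15  0.   -1.47 -0.4 ]
```

View pics/w36.png

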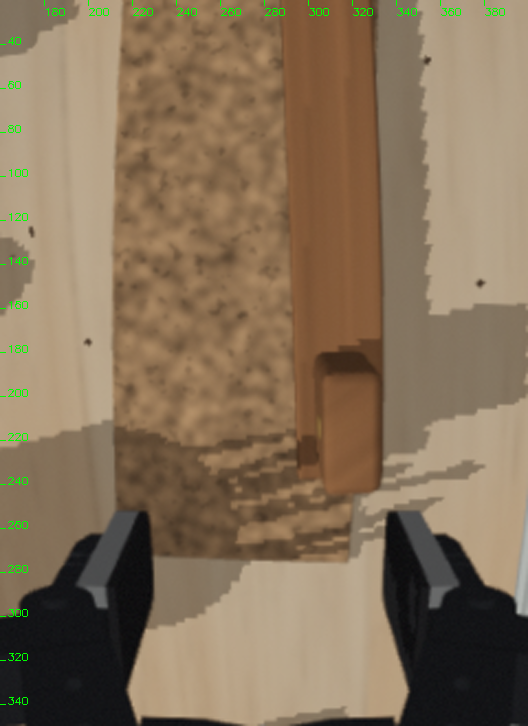

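```bash
python3 -c "
from h import *
c=cam('wrist')
f=lambda a,b,z: atz(c,160+a/2.2,20+b/2.2,z).round(4)
print('handle',f(322,376,.062),f(380,376,.062),f(381,488,.062),f(325,494,.062))
print('bar L',f(285,60,.018),f(295,400,.018),f(298,474,.018),'R',f(376,60,.018),f(382,340,.018))
print('mat',f(125,0,.004),f(118,560,.004),f(348,562,.004))
s=cam('side');crop(s,200,190,320,280,6.6,'s36.png',10)"
```

```text
handle [0.6609 0.0223 0.062 ] [0.6424 0.023  0.062 ] [0.642  0.0607 0.062 ] [0.6607 0.0619 0.062 ]
bar L [ 0.6671 -0.0883  0.018 ] [0.6683 0.04   0.018 ] [0.6681 0.0698 0.018 ] R [ 0.6336 -0.088   0.018 ] [0.6348 0.0181 0.018 ]
mat [ 0.7283 -0.1221  0.004 ] [0.7472 0.1117 0.004 ] [0.647 0.116 0.004]
```

View pics/s36.png

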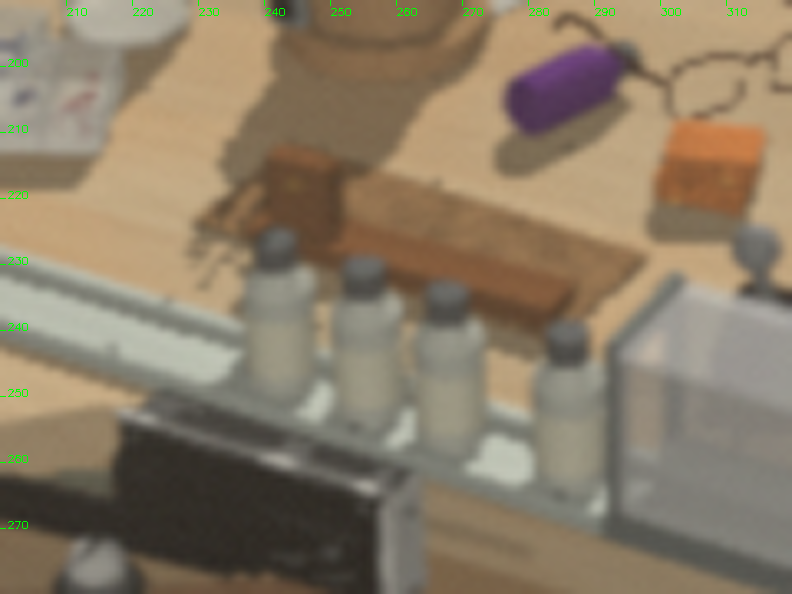

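>>> drive_tool(commands="0 0.0264 0 -0.033 0.05;0 0 0.02 0 0.05;0 0 0.02 0 0.05;0 0 0.015 0 0.05;0 0 0 0 0.05;0 0 0 0 0.05")

```text
t: 42.22
tcp_pos: [0.6521, 0.0445, 0.0458]
ee_rot: [-3.141, -0.0, -1.579]
wrist_force: [0.5, -0.3, 0.9]
width: 0.0497
```

```bash
python3 -c "
from h import *
st();c=cam('wrist');crop(c,160,20,400,350,2.2,'w37.png',20)
to(.6515,.042,-.01,-1.579)"
```

```text
t 42.23 tcp [0.6521 0.0445 0.0458] rot [-3.141 -0.    -1.579] F [ 0.5 -0.3  0.9] w 0.0497 q [ 0.37  0.21  0.    0.   -1.36 -0.38]
t 42.27 tcp [0.6522 0.0446 0.0462] rot [-3.14  -0.    -1.579] F [0.  0.2 0.1] w 0.0501 q [ 0.37  0.21  0.    0.   -1.36 -0.38]
shift tool [0.0026 0.0007 0.0562] turn 0.0002
```

View pics/w37.png

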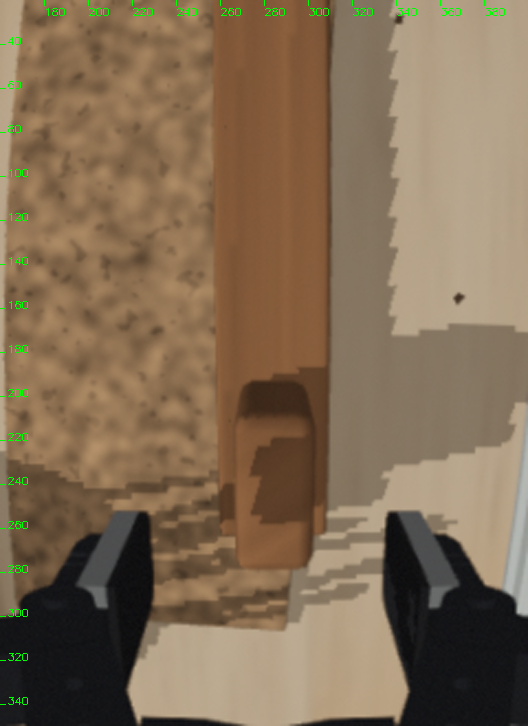

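>>> drive_tool(commands="0.0026 0.001 0.015 0 0.05;0 0 0.015 0 0.05;0 0 0.012 0 0.05;0 0 0.008 0 0.05;0 0 0.004 0 0.05;0 0 0 0 0.05;0 0 0 0 0.05")

```text
t: 43.15
tcp_pos: [0.6509, 0.0421, -0.0079]
ee_rot: [-3.141, 0.0, -1.579]
wrist_force: [-0.9, 0.2, 0.2]
width: 0.05
```

```bash
python3 -c "
from h import *
st();c=cam('wrist');crop(c,160,20,400,350,2.2,'w38.png',20)
c=cam('side');crop(c,200,180,300,250,7.9,'s38.png',10)"
```

```text
t 43.15 tcp [ 0.6509  0.0421 -0.0079] rot [-3.141  0.    -1.579] F [-0.9  0.2  0.2] w 0.0500 q [ 0.37  0.24 -0.06  0.   -1.26 -0.38]
```

View pics/s38.png

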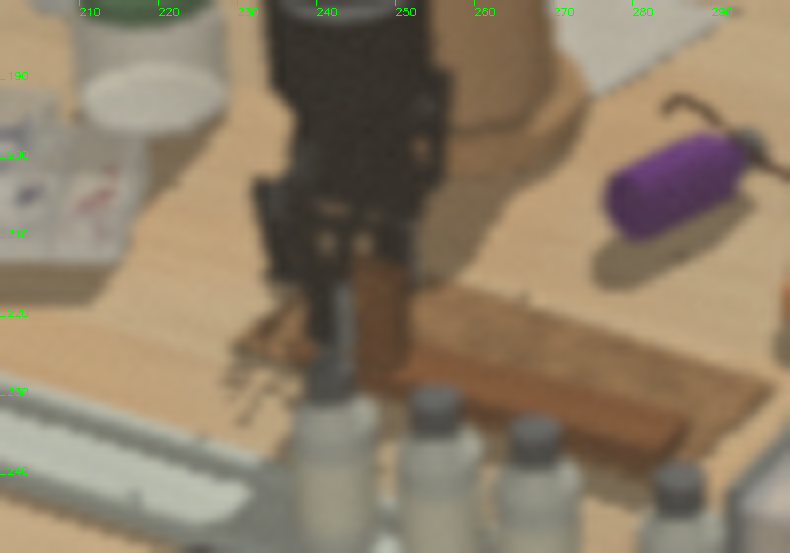

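View pics/w38.png

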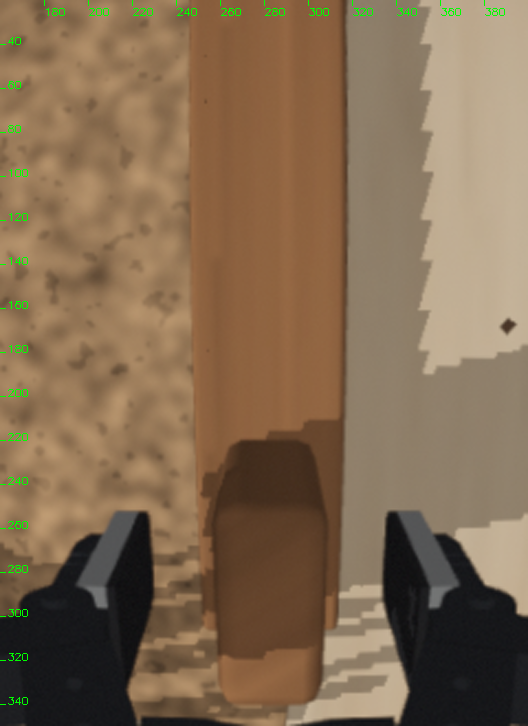

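>>> drive_tool(commands="0 0 0 0 0.005;0 0 0 0 0.005;0 0 0 0 0.005;0 0 0 0 0.005;0 0 0 0 0.005;0 0 0 0 0.005", grip_force=60)

```text
t: 44.0
tcp_pos: [0.6508, 0.0421, -0.0083]
ee_rot: [-3.141, -0.0, -1.579]
wrist_force: [0.5, 1.0, 3.2]
width: 0.0189
```

>>> drive_tool(commands="0 0 -0.005 0 0.005;0 0 -0.015 0 0.005;0 0 -0.02 0 0.005;0 0 0 0 0.005")

```text
t: 44.5
tcp_pos: [0.6524, 0.0423, 0.0349]
ee_rot: [-3.136, 0.001, -1.579]
wrist_force: [0.4, -0.2, -0.2]
width: 0.0196
```

```bash
python3 -c "
from h import *
st();c=cam('wrist');crop(c,160,20,400,350,2.2,'w39.png',20)
c=cam('side');crop(c,200,180,300,250,7.9,'s39.png',10)"
```

```text
t 44.50 tcp [0.6524 0.0423 0.0349] rot [-3.136e+00  1.000e-03 -1.579e+00] F [ 0.4 -0.2 -0.2] w 0.0196 q [ 0.37  0.21 -0.02  0.   -1.33 -0.38]
```

View pics/s39.png

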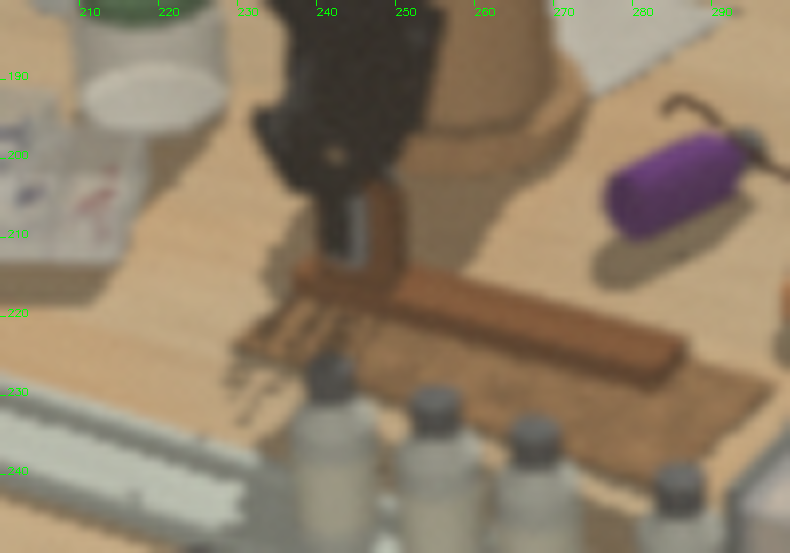

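View pics/w39.png

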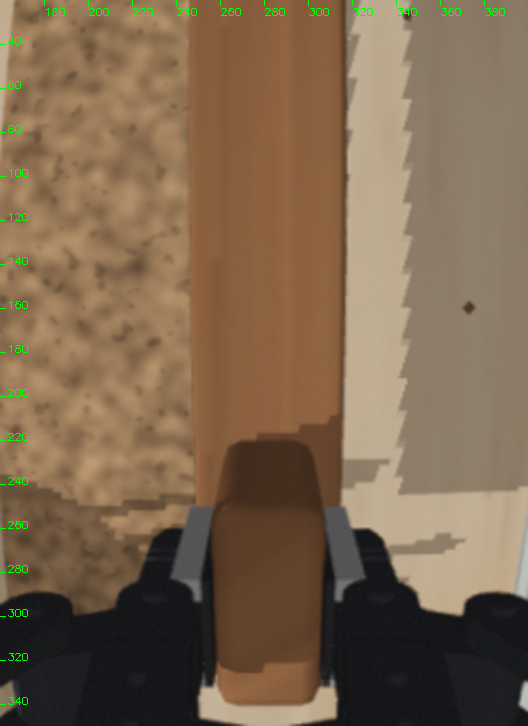

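```bash
python3 -c "
from h import *
s=cam('side')
for a,b in [(278,236),(365,262),(447,289),(569,328)]: print(atz(s,200+a/6.6,190+b/6.6,.091).round(4))
to(.537,.205,.055,-1.599)"
```

```text
[ 0.5313 -0.0188  0.091 ]
[ 0.5298 -0.0709  0.091 ]
[ 0.5264 -0.1199  0.091 ]
[ 0.5224 -0.19    0.091 ]
t 44.65 tcp [0.6502 0.0421 0.031 ] rot [ 3.141  0.    -1.579] F [ 0.1  0.  -1.8] w 0.0193 q [ 0.37  0.22 -0.02 -0.   -1.33 -0.38]
shift tool [-0.162   0.1146 -0.0239] turn 0.02
```

>>> drive_tool(commands="0 0 -0.024 0 0.005;-0.03 0.015 0 0.01 0.005;-0.04 0.02 0 0.01 0.005;-0.04 0.02 0 0 0.005;-0.032 0.024 0 0 0.005;-0.015 0.02 0 0 0.005;-0.005 0.01 0 0 0.005;0 0.005 0 0 0.005;0 0 0 0 0.005")

```text
t: 45.78
tcp_pos: [0.5402, 0.2061, 0.0553]
ee_rot: [3.142, -0.0, -1.599]
wrist_force: [0.0, 0.2, -1.5]
width: 0.0192
```

```bash
python3 -c "
from h import *
c=cam('wrist');crop(c,160,20,400,350,2.2,'w40.png',20)
c=cam('side');crop(c,150,160,290,270,5.6,'s40.png',10)
to(.5376,.205,.055,-1.599)"
```

```text
t 45.88 tcp [0.5405 0.2061 0.0553] rot [ 3.142 -0.    -1.6  ] F [ 0.1  0.1 -1.4] w 0.0191 q [ 0.71  0.01 -0.2   0.   -1.36 -0.74]
shift tool [0.0011 0.0029 0.0003] turn -0.0007
```

View pics/s40.png

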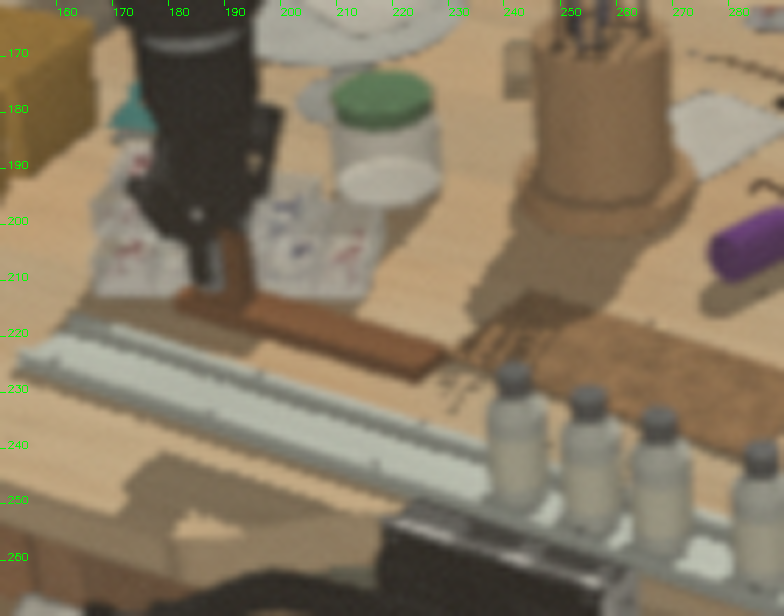

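View pics/w40.png

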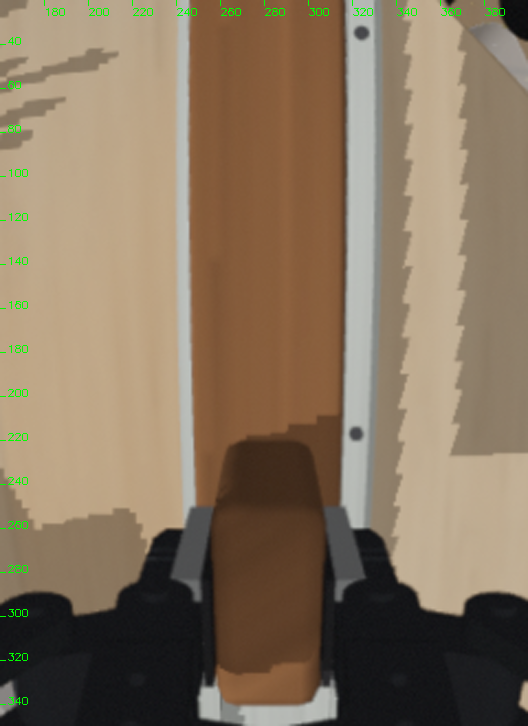

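>>> drive_tool(commands="0 0.003 0 0 0.005;0 0 0.015 0 0.005;0 0 0.02 0 0.005;0 0 0.015 0 0.005;0 0 0 0 0.005;0 0 0 0 0.005")

```text
t: 46.62
tcp_pos: [0.5375, 0.2068, 0.0058]
ee_rot: [-3.141, -0.0, -1.599]
wrist_force: [0.9, 0.5, -1.5]
width: 0.0193
```

```bash
python3 -c "
from h import *
st();c=cam('wrist');crop(c,160,20,400,350,2.2,'w41.png',20)
c=cam('side');crop(c,150,180,270,270,6.6,'s41.png',10)"
```

```text
t 46.62 tcp [0.5375 0.2068 0.0058] rot [-3.141 -0.    -1.599] F [ 0.9  0.5 -1.5] w 0.0193 q [ 0.72  0.04 -0.27  0.   -1.27 -0.74]
```

View pics/s41.png

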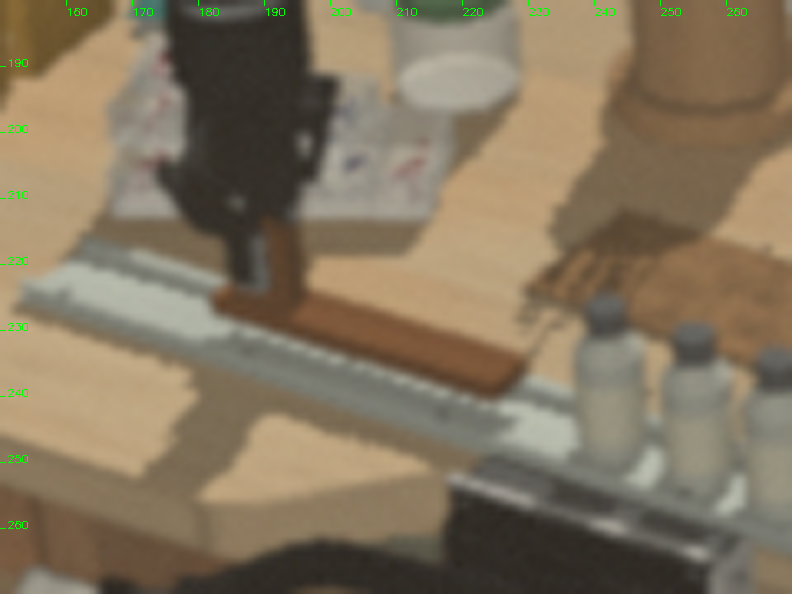

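View pics/w41.png

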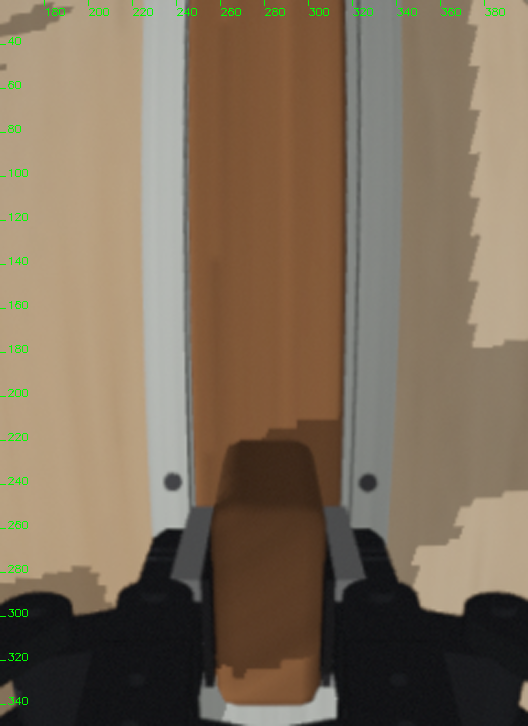

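>>> drive_tool(commands="0 0 0.006 0 0.005;0 0 0.005 0 0.005;0 0 0.002 0 0.005;0 0 0.001 0 0.005;0 0 0 0 0.005")

```text
t: 47.35
tcp_pos: [0.5372, 0.2067, -0.0086]
ee_rot: [-3.142, -0.0, -1.599]
wrist_force: [-0.5, -0.4, -0.9]
width: 0.019
```

>>> drive_tool(commands="0 0 0.001 0 0.005;0 0 0 0 0.005")

```text
t: 47.6
tcp_pos: [0.5373, 0.2069, -0.0093]
ee_rot: [-3.141, 0.0, -1.599]
wrist_force: [0.1, 0.4, -0.5]
width: 0.0194
```

>>> drive_tool(commands="0 0 0.001 0 0.005;0 0 0 0 0.005")

```text
t: 47.85
tcp_pos: [0.5374, 0.2069, -0.0093]
ee_rot: [-3.141, 0.0, -1.598]
wrist_force: [-2.8, 0.9, 6.0]
width: 0.0194
```

```bash
python3 -c "
from h import *
st()
c=cam('side');crop(c,150,180,270,270,6.6,'s42.png',10)"
```

```text
t 47.85 tcp [ 0.5374  0.2069 -0.0093] rot [-3.141  0.    -1.598] F [-2.8  0.9  6. ] w 0.0194 q [ 0.72  0.05 -0.28  0.   -1.24 -0.74]
```

View pics/s42.png

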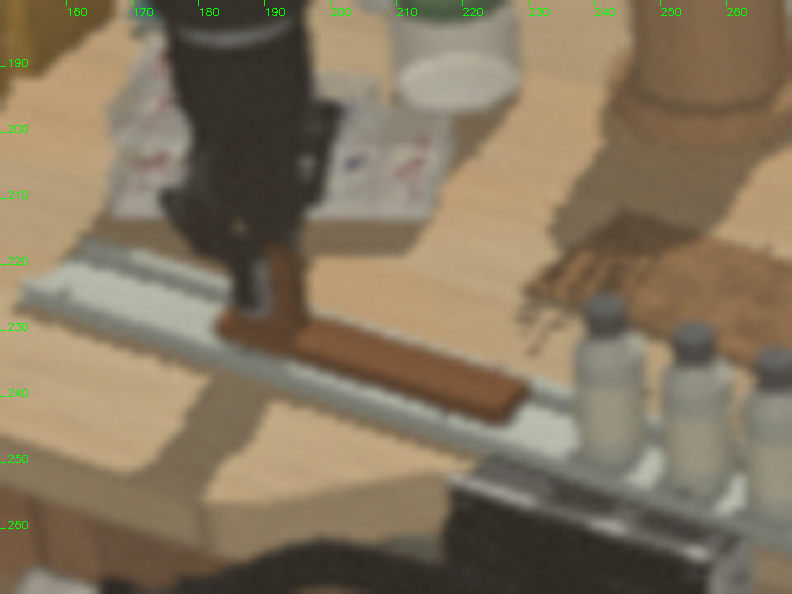

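>>> drive_tool(commands="0 0 -0.001 0 0.005;0.005 0 0 0 0.005;0.006 0 0 0 0.005;0.006 0 0 0 0.005;0.006 0 0 0 0.005;0.006 0 0 0 0.005;0.004 0 0 0 0.005;0.004 0 0 0 0.005;0.004 0 0 0 0.005;0.004 0 0 0 0.005;0.004 0 0 0 0.005;0.004 0 0 0 0.005")

```text
t: 49.4
tcp_pos: [0.5359, 0.1538, -0.0093]
ee_rot: [-3.141, 0.0, -1.599]
wrist_force: [-2.1, 4.8, 10.4]
width: 0.0194
```

```bash
python3 -c "
from h import *
st()
c=cam('side');crop(c,190,190,310,280,6.6,'s43.png',10)
c=cam('wrist');crop(c,160,0,400,350,2,'w43.png',20)"
```

```text
t 49.40 tcp [ 0.5359  0.1538 -0.0093] rot [-3.141  0.    -1.599] F [-2.1  4.8 10.4] w 0.0194 q [ 0.64  0.   -0.33  0.   -1.24 -0.67]
```

View pics/s43.png

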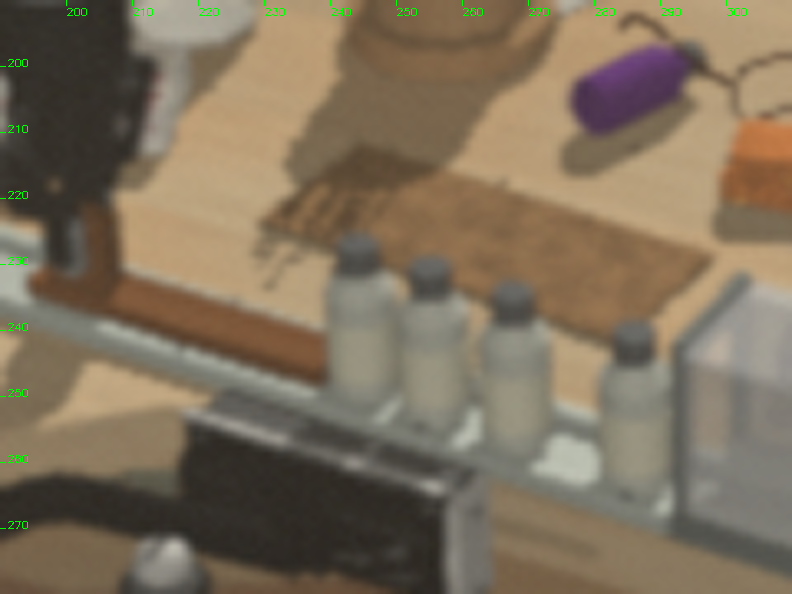

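View pics/w43.png

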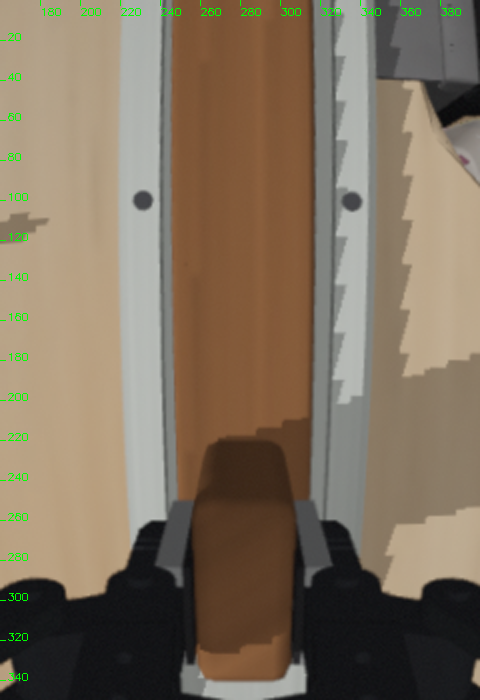

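>>> drive_tool(commands="0.004 0 -0.001 0 0.005;0.004 0 0 0 0.005;0.004 0 0 0 0.005;0.004 0 0 0 0.005;0.004 0 0 0 0.005;0.004 0 0 0 0.005;0.004 0 0 0 0.005;0.004 0 0 0 0.005;0.004 0 0 0 0.005;0.004 0 0 0 0.005;0.004 0 0 0 0.005;0.004 0 0 0 0.005")

```text
t: 51.0
tcp_pos: [0.5343, 0.1055, -0.0086]
ee_rot: [3.142, -0.0, -1.599]
wrist_force: [-0.2, 0.9, -1.5]
width: 0.0195
```

```bash
python3 -c "
from h import *
st()
c=cam('side');crop(c,190,190,310,280,6.6,'s44.png',10)"
```

```text
t 51.00 tcp [ 0.5343  0.1055 -0.0086] rot [ 3.142 -0.    -1.599] F [-0.2  0.9 -1.5] w 0.0195 q [ 0.56 -0.03 -0.36  0.   -1.24 -0.59]
```

View pics/s44.png

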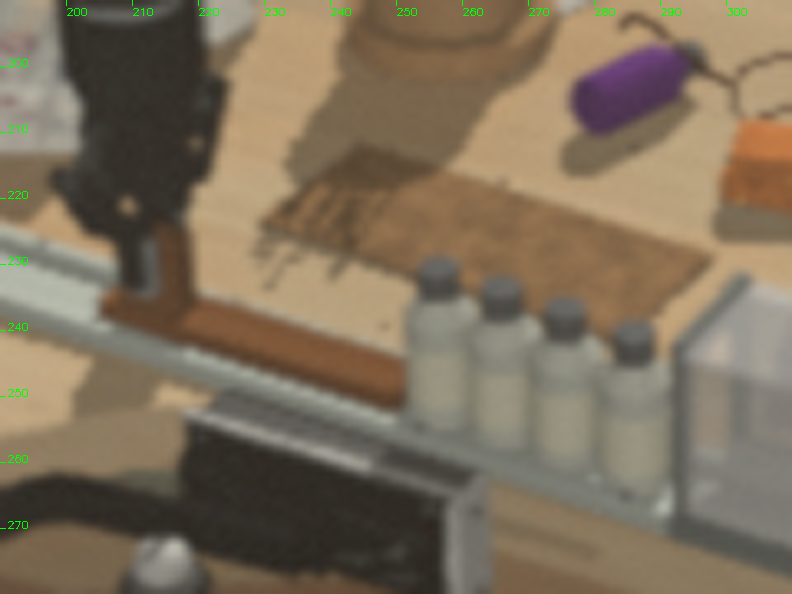

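>>> drive_tool(commands="0.004 0 0 0 0.005;0.004 0 0 0 0.005;0.004 0 0 0 0.005;0.004 0 0 0 0.005;0.004 0 0 0 0.005;0.004 0 0 0 0.005;0.004 0 0 0 0.005;0.004 0 0 0 0.005;0.004 0 0 0 0.005;0.004 0 0 0 0.005;0.004 0 0 0 0.005;0.004 0 0 0 0.005")

```text
t: 52.55
tcp_pos: [0.5329, 0.0576, -0.0086]
ee_rot: [3.142, -0.0, -1.599]
wrist_force: [0.3, 2.1, -0.2]
width: 0.0195
```

```bash
python3 -c "
from h import *
st()
c=cam('side');crop(c,200,200,320,290,6.6,'s45.png',10)"
```

```text
t 52.55 tcp [ 0.5329  0.0576 -0.0086] rot [ 3.142 -0.    -1.599] F [ 0.3  2.1 -0.2] w 0.0195 q [ 0.48 -0.06 -0.39  0.   -1.24 -0.51]
```

View pics/s45.png

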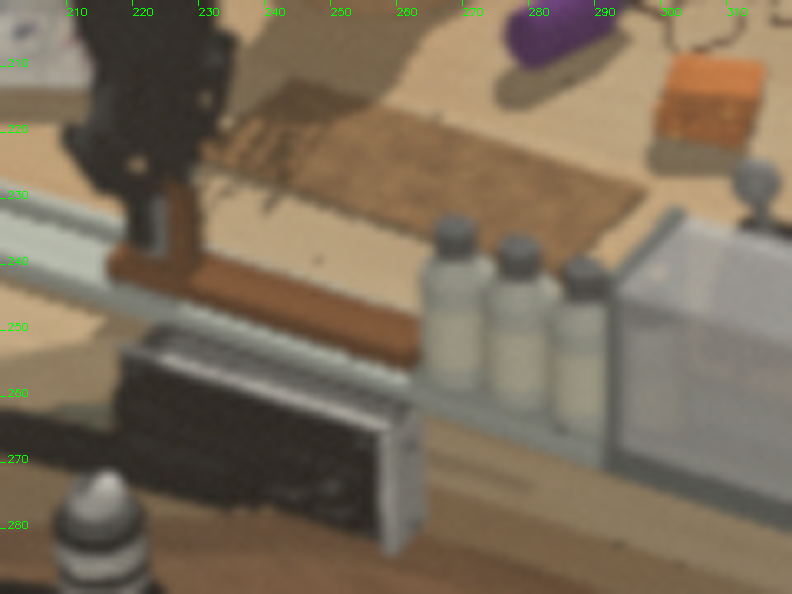

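Going well; first bottle has passed the mouth. Continue.

>>> drive_tool(commands="0.004 0 0 0 0.005;0.004 0 0 0 0.005;0.004 0 0 0 0.005;0.004 0 0 0 0.005;0.004 0 0 0 0.005;0.004 0 0 0 0.005;0.004 0 0 0 0.005;0.004 0 0 0 0.005;0.004 0 0 0 0.005;0.004 0 0 0 0.005;0.004 0 0 0 0.005;0.004 0 0 0 0.005")

```text
t: 54.1
tcp_pos: [0.5316, 0.0096, -0.0086]
ee_rot: [-3.142, -0.0, -1.599]
wrist_force: [0.3, 2.2, -0.8]
width: 0.0193
```

>>> drive_tool(commands="0.004 0 0 0 0.005;0.004 0 0 0 0.005;0.004 0 0 0 0.005;0.004 0 0 0 0.005;0.004 0 0 0 0.005;0.004 0 0 0 0.005;0.004 0 0 0 0.005;0.004 0 0 0 0.005;0.004 0 0 0 0.005;0.004 0 0 0 0.005;0.004 0 0 0 0.005;0.004 0 0 0 0.005")

```text
t: 55.6
tcp_pos: [0.5303, -0.0384, -0.0086]
ee_rot: [-3.142, -0.0, -1.599]
wrist_force: [0.3, 1.6, -1.4]
width: 0.0192
```

```bash
python3 -c "
from h import *
st()
c=cam('side');crop(c,230,200,350,290,6.6,'s46.png',10)
c=cam('wrist');crop(c,160,0,400,350,2,'w46.png',20)"
```

```text
t 55.60 tcp [ 0.5303 -0.0384 -0.0086] rot [-3.142 -0.    -1.599] F [ 0.3  1.6 -1.4] w 0.0192 q [ 0.31 -0.07 -0.4   0.   -1.24 -0.33]
```

View pics/s46.png

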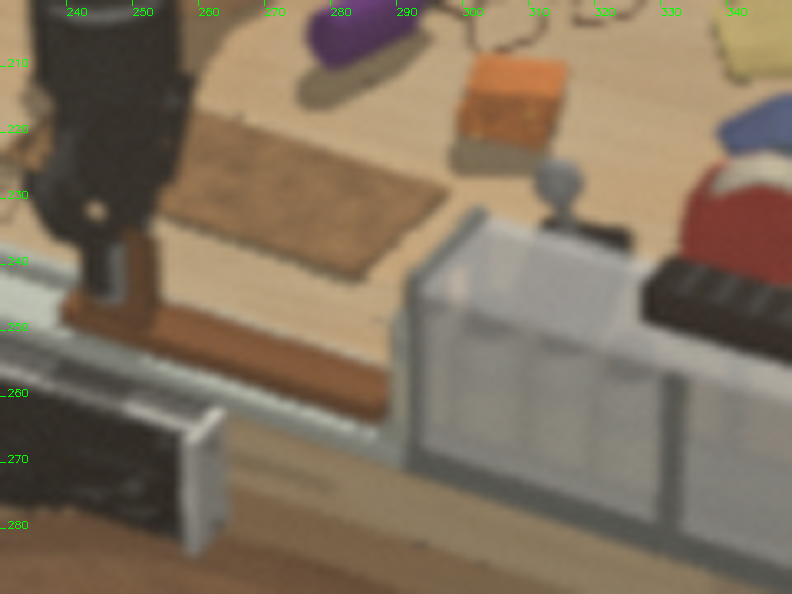

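View pics/w46.png

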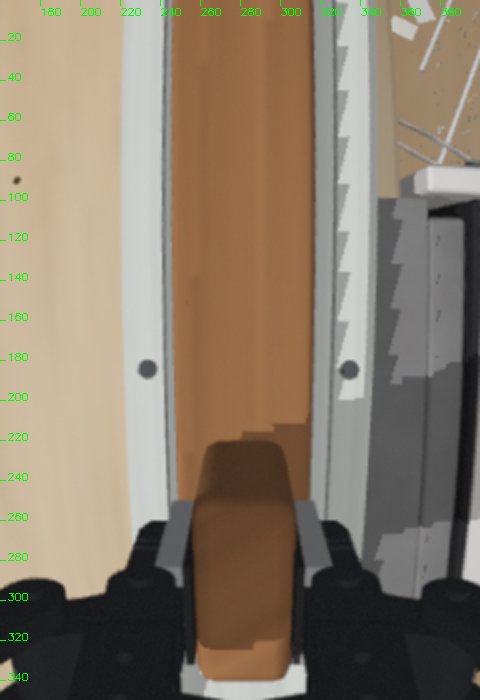

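>>> drive_tool(commands="0.004 0 0 0 0.005;0.004 0 0 0 0.005;0.004 0 0 0 0.005;0.004 0 0 0 0.005;0.004 0 0 0 0.005;0.004 0 0 0 0.005;0.004 0 0 0 0.005;0.004 0 0 0 0.005;0.004 0 0 0 0.005;0.004 0 0 0 0.005;0.004 0 0 0 0.005;0.004 0 0 0 0.005")

```text
t: 57.2
tcp_pos: [0.5282, -0.0858, -0.009]
ee_rot: [3.14, 0.001, -1.599]
wrist_force: [-1.8, 5.1, -0.1]
width: 0.019
```

>>> drive_tool(commands="0.004 0 0 0 0.005;0.004 0 0 0 0.005;0.004 0 0 0 0.005;0.004 0 0 0 0.005;0.004 0 0 0 0.005;0.004 0 0 0 0.005;0.003 0 0 0 0.005;0 0 0 0 0.005;0 0 0 0 0.005")

```text
t: 58.32
tcp_pos: [0.5279, -0.1132, -0.0088]
ee_rot: [3.141, -0.0, -1.599]
wrist_force: [-1.3, 2.3, -1.6]
width: 0.0194
```

```bash
python3 -c "
from h import *
st()
c=cam('side');crop(c,240,210,380,310,5.7,'s47.png',10)
c=cam('top');crop(c,280,190,450,290,4.7,'t47.png',10)
c=cam('wrist');crop(c,160,0,400,350,2,'w47.png',20)"
```

```text
t 58.33 tcp [ 0.5279 -0.1132 -0.0088] rot [ 3.141 -0.    -1.599] F [-1.3  2.3 -1.6] w 0.0194 q [ 0.16 -0.05 -0.38 -0.   -1.24 -0.19]
```

View pics/s47.png

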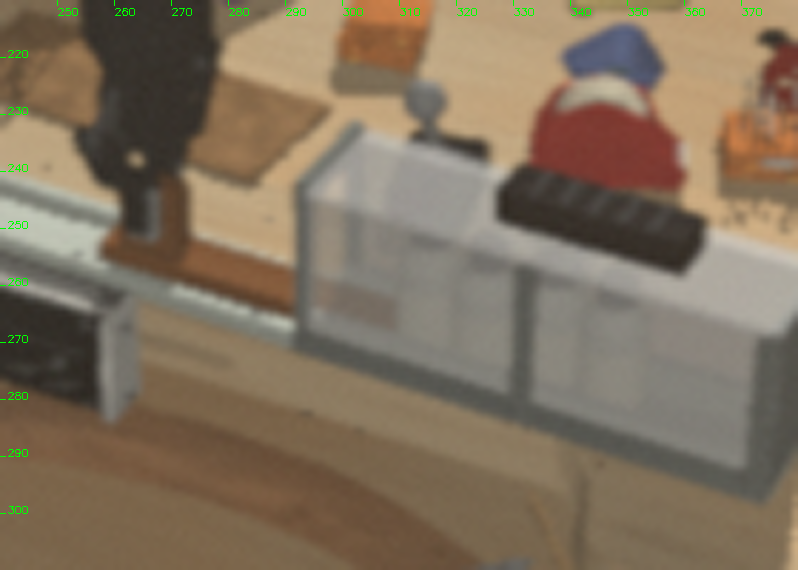

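View pics/t47.png

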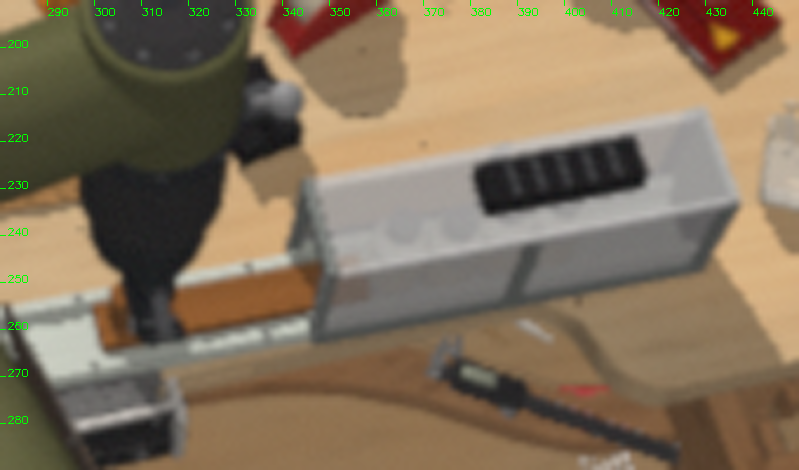

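View pics/w47.png

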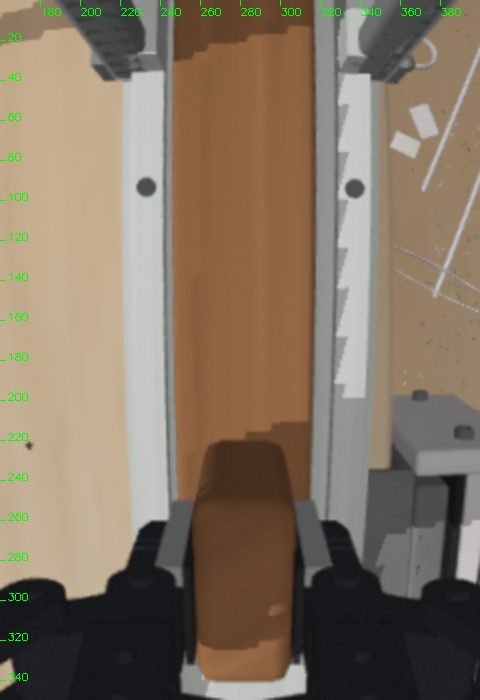

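```bash
python3 -c "
from h import *
c=cam('side')
im=c['color'][225:300,285:375,::-1].astype(float)
im=np.clip((im-100)*2.2,0,255).astype(np.uint8)
cv2.imwrite('pics/s48.png',cv2.resize(im,None,fx=8.5,fy=8,interpolation=cv2.INTER_CUBIC))
c=cam('top')
im=c['color'][205:270,335:445,::-1].astype(float)
im=np.clip((im-100)*2.2,0,255).astype(np.uint8)
cv2.imwrite('pics/t48.png',cv2.resize(im,None,fx=7,fy=7,interpolation=cv2.INTER_CUBIC))
t=c
for a in [(405,222),(458,220),(512,212),(568,205)]: print(atz(t,280+a[0]/4.7,190+a[1]/4.7,.091).round(3))
"
```

```text
[ 0.522 -0.293  0.091]
[ 0.515 -0.328  0.091]
[ 0.513 -0.364  0.091]
[ 0.509 -0.402  0.091]
```

View pics/s48.png

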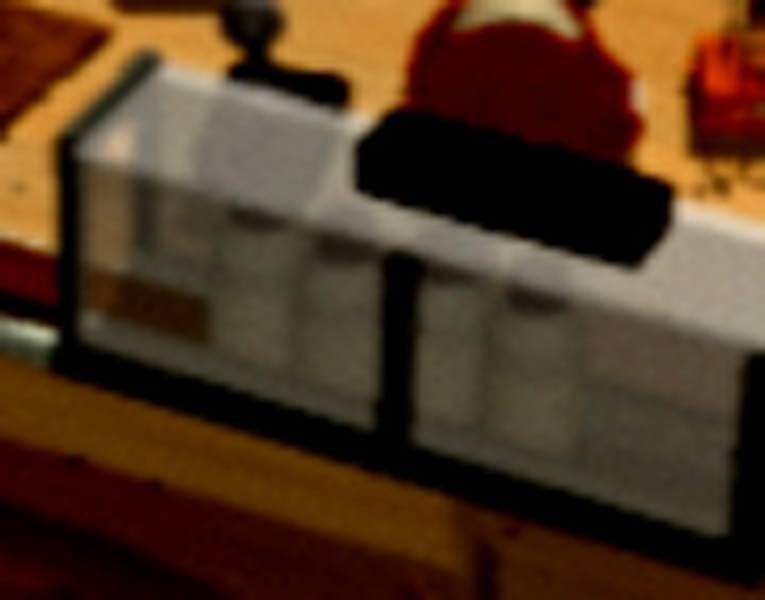

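View pics/t48.png

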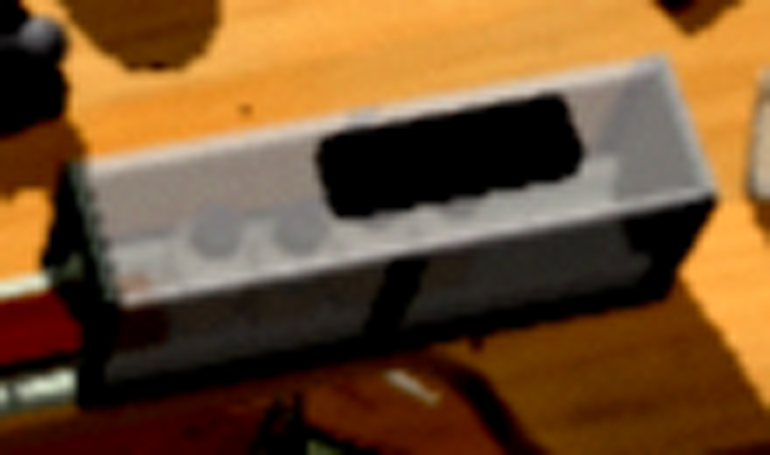

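>>> drive_tool(commands="-0.005 0 0 0 0.005;-0.01 0 0 0 0.005;-0.015 0 0 0 0.005;-0.02 0 0 0 0.005;-0.02 0 0 0 0.005;-0.02 0 0 0 0.005;-0.02 0 0 0 0.005;-0.02 0 0 0 0.005;-0.015 0 0 0 0.005;-0.01 0 0 0 0.005;-0.005 0 0 0 0.005;0 0 0 0 0.005")

```text
t: 60.08
tcp_pos: [0.5326, 0.0468, -0.0086]
ee_rot: [3.141, -0.0, -1.599]
wrist_force: [-0.7, -0.3, -1.7]
width: 0.0191
```

>>> drive_tool(commands="0 0 0.0005 0 0.005;0 0 0 0 0.005;0 0 0 0 0.05;0 0 0 0 0.05;0 0 0 0 0.05;0 0 0 0 0.05;0 0 -0.02 0 0.05;0 0 -0.03 0 0.05;0 0 -0.03 0 0.05;0 0 -0.04 0 0.05;0 0 -0.04 0 0.05;0 0 0 0 0.05")

```text
t: 61.58
tcp_pos: [0.5345, 0.0472, 0.1551]
ee_rot: [-3.135, 0.002, -1.599]
wrist_force: [-0.7, -0.3, -0.9]
width: 0.0497
```

```bash
python3 -c "
from h import *
st()
c=cam('side');crop(c,180,180,320,280,5.7,'s49.png',10)
c=cam('wrist');crop(c,0,0,560,420,1.42,'w49.png',40)"
```

```text
t 61.58 tcp [0.5345 0.0472 0.1551] rot [-3.135e+00  2.000e-03 -1.599e+00] F [-0.7 -0.3 -0.9] w 0.0497 q [ 0.46 -0.14 -0.16  0.   -1.54 -0.49]
```

View pics/s49.png

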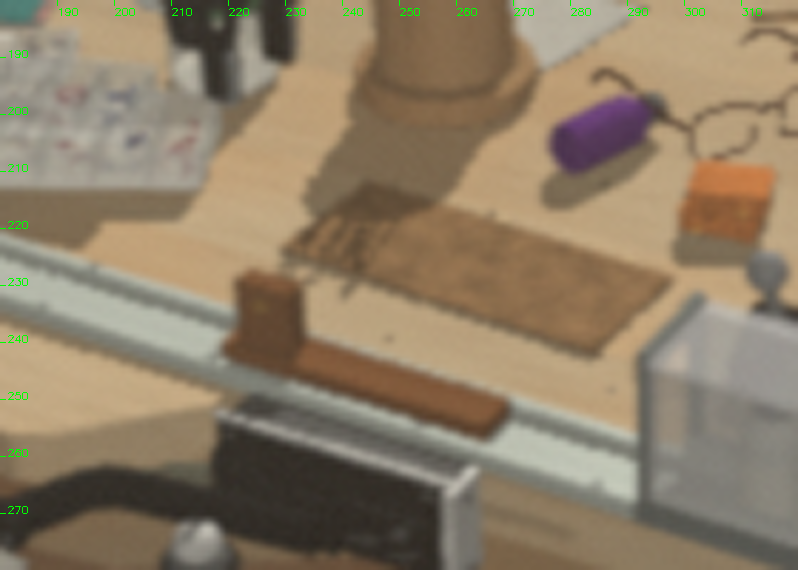

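View pics/w49.png

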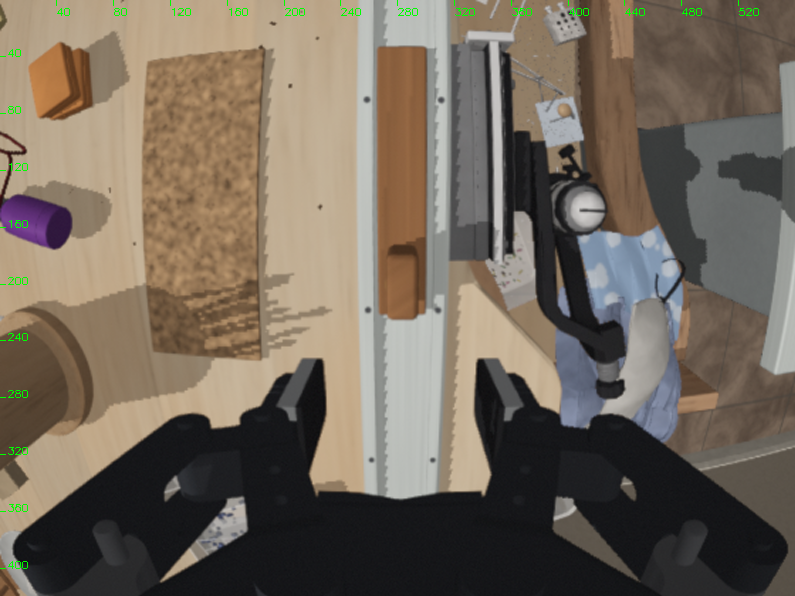

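>>> drive_tool(commands="0.04 -0.015 0 0 0.03;0.05 -0.015 0 0 0.03;0.05 -0.015 0 0 0.01;0.04 -0.015 0 0 0.0;0.01 0 0 0 0;0 0 0 0 0;0 0 0 0 0")

```text
t: 62.55
tcp_pos: [0.5871, -0.1437, 0.1507]
ee_rot: [3.141, 0.0, -1.598]
wrist_force: [0.5, 0.1, 0.8]
width: 0.0002
```

```bash
python3 -c "
from h import *
st()
c=cam('wrist');crop(c,0,0,560,420,1.42,'w50.png',40)
c=cam('side');crop(c,300,190,400,260,7.9,'s50.png',10)"
```

```text
t 62.55 tcp [ 0.5871 -0.1437  0.1507] rot [ 3.141  0.    -1.598] F [0.5 0.1 0.8] w 0.0002 q [ 0.09  0.05  0.02 -0.   -1.54 -0.12]
```

View pics/w50.png

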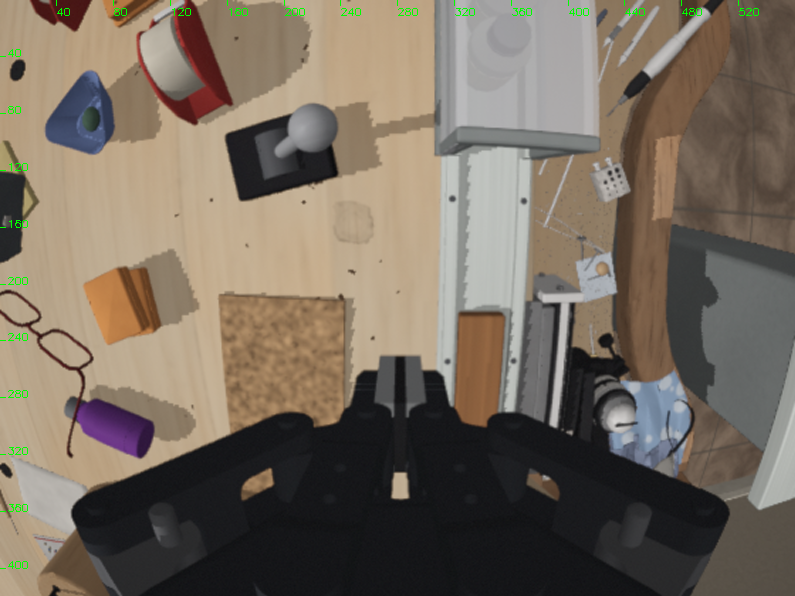

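View pics/s50.png

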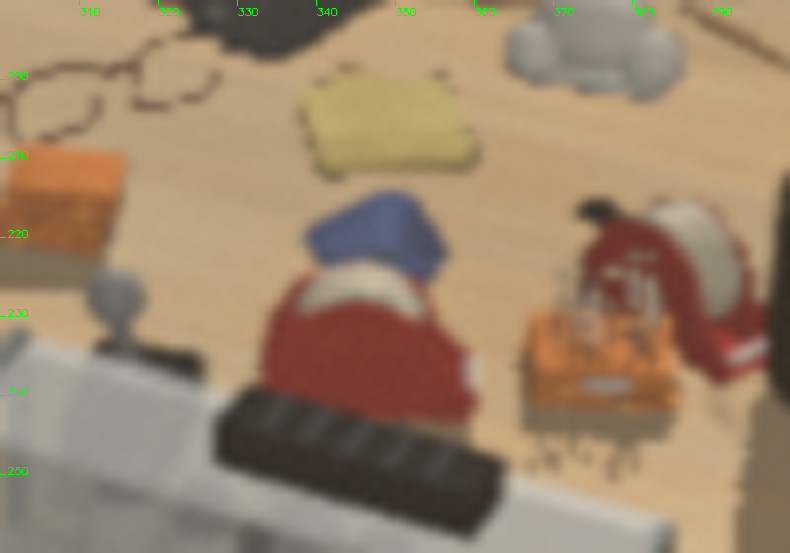

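```bash
python3 -c "
from h import *
c=cam('wrist');crop(c,140,50,260,160,6.6,'w51.png',20)
f=lambda a,b,z: atz(c,a/1.42,b/1.42,z).round(4)
print('base',f(226,135,.025),f(241,200,.025),f(336,175,.025),f(310,113,.025))
print('ball',f(314,128,.092)); print('tape nearest',f(232,104,.03),f(195,122,.0),f(137,45,.03))
s=cam('side');print('ball side',atz(s,300+117/7.9,190+107/7.9,.092)); t=cam('top'); print(c['p'])"
```

```text
base [ 0.704  -0.2482  0.025 ] [ 0.6951 -0.202   0.025 ] [ 0.628  -0.2146  0.025 ] [ 0.6441 -0.2576  0.025 ]
ball [ 0.6296 -0.2388  0.092 ]
tape nearest [ 0.6972 -0.2687  0.03  ] [ 0.7391 -0.2647  0.    ] [ 0.7743 -0.3269  0.03  ]
ball side [ 0.7756089  -0.17478519  0.092     ]
[ 0.5862936  -0.20894214  0.33168752]
```

View pics/w51.png

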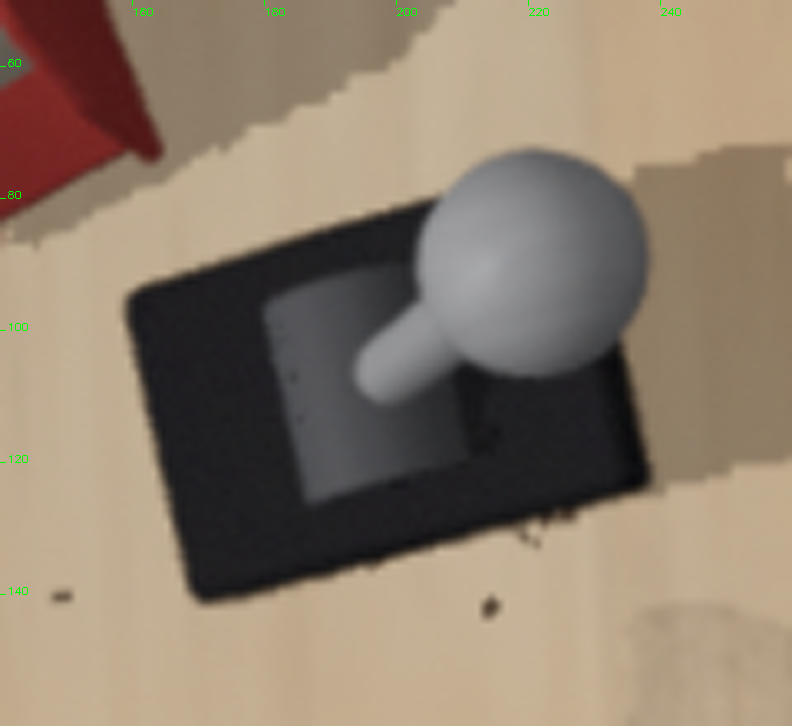

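>>> drive_tool(commands="0 0 0 -0.1784 0;0 0 0 -0.1784 0;0 0 0 -0.1784 0;0 0 0 -0.1784 0;0 0 0 -0.1784 0;0 0 0 -0.1784 0;0 0 0 -0.1784 0;0 0 0 -0.1784 0;0 0 0 -0.1784 0;0 0 0 -0.1784 0;0 0 0 0 0")

```text
t: 64.18
tcp_pos: [0.5873, -0.1444, 0.151]
ee_rot: [3.142, -0.0, 0.184]
wrist_force: [-0.4, -0.1, -0.2]
width: -0.0001
```

```bash
python3 -c "
from h import *
to(.585,-.246,.15,.186)
c=cam('wrist');crop(c,0,0,560,420,1.42,'w52.png',40)"
```

```text
t 64.17 tcp [ 0.5873 -0.1444  0.151 ] rot [ 3.142 -0.     0.184] F [-0.4 -0.1 -0.2] w -0.0001 q [ 0.09  0.05  0.02  0.   -1.54  1.67]
shift tool [-0.0209  0.0994  0.001 ] turn -0.0019
```

View pics/w52.png

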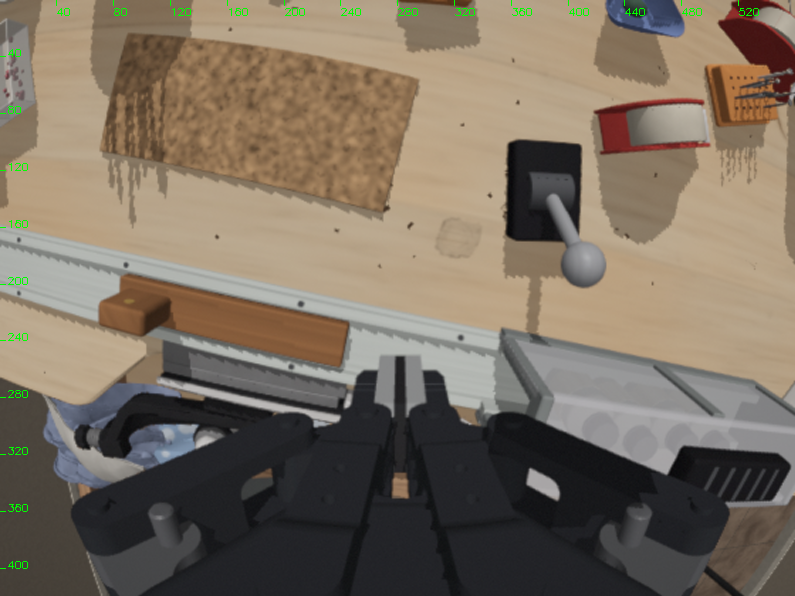

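>>> drive_tool(commands="-0.003 0.025 0 0 0;-0.0035 0.025 0 0 0;-0.0035 0.025 0 0 0;-0.0039 0.0253 0 0 0;0 0 0 0 0;0 0 0.02 0 0;0 0 0.02 0 0;0 0 0 0 0;0 0 0 0 0")

```text
t: 65.35
tcp_pos: [0.5922, -0.2457, 0.1111]
ee_rot: [3.141, 0.0, 0.186]
wrist_force: [0.1, -0.2, 0.8]
width: -0.0003
```

```bash
python3 -c "
from h import *
to(.592,-.2455,.018,.186)
c=cam('wrist');crop(c,180,100,460,380,2,'w53.png',20)
c=cam('side');crop(c,260,180,360,260,7.5,'s53.png',10)"
```

```text
t 65.35 tcp [ 0.5922 -0.2457  0.1111] rot [3.141 0.    0.186] F [ 0.1 -0.2  0.8] w -0.0003 q [-0.08  0.15  0.06  0.   -1.47  1.84]
shift tool [-0.0001 -0.0003  0.0931] turn -0.0004
```

View pics/w53.png

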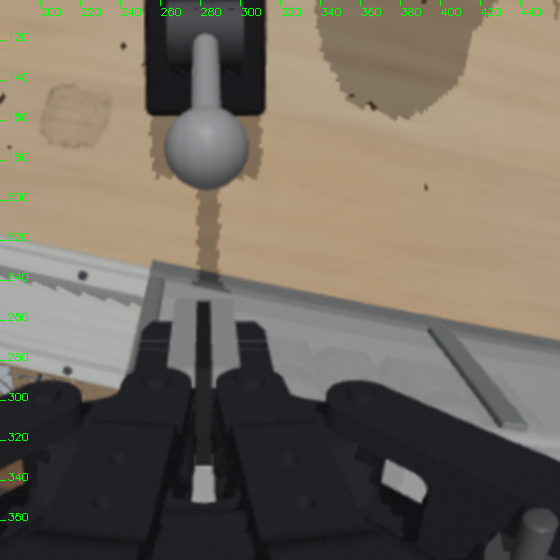

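View pics/s53.png

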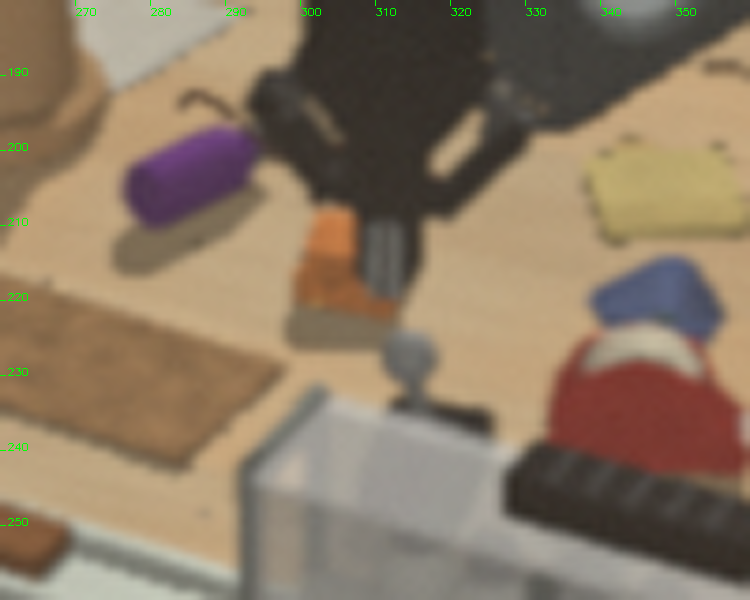

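>>> drive_tool(commands="0 0 0.015 0 0;0 0 0.02 0 0;0 0 0.02 0 0;0 0 0.01 0 0;0 0 0 0 0")

```text
t: 66.08
tcp_pos: [0.5914, -0.2459, 0.0446]
ee_rot: [-3.141, 0.002, 0.185]
wrist_force: [0.3, 0.0, 1.1]
width: -0.0001
```

>>> drive_tool(commands="0 0 0.01 0 0;0 0 0.01 0 0;0 0 0.008 0 0;0 0 0 0 0")

```text
t: 66.58
tcp_pos: [0.5915, -0.2458, 0.0168]
ee_rot: [-3.141, 0.002, 0.185]
wrist_force: [-0.3, 0.7, 0.0]
width: -0.0001
```

```bash
python3 -c "
from h import *
st()
c=cam('wrist');crop(c,180,100,460,380,2,'w54.png',20)
c=cam('side');crop(c,260,180,360,260,7.5,'s54.png',10)"
```

```text
t 66.58 tcp [ 0.5915 -0.2458  0.0168] rot [-3.141e+00  2.000e-03  1.850e-01] F [-0.3  0.7  0. ] w -0.0001 q [-0.08  0.2  -0.07 -0.   -1.31  1.84]
```

View pics/w54.png

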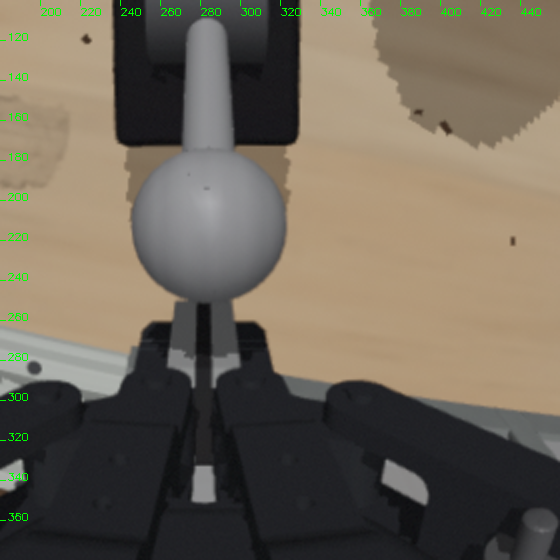

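View pics/s54.png

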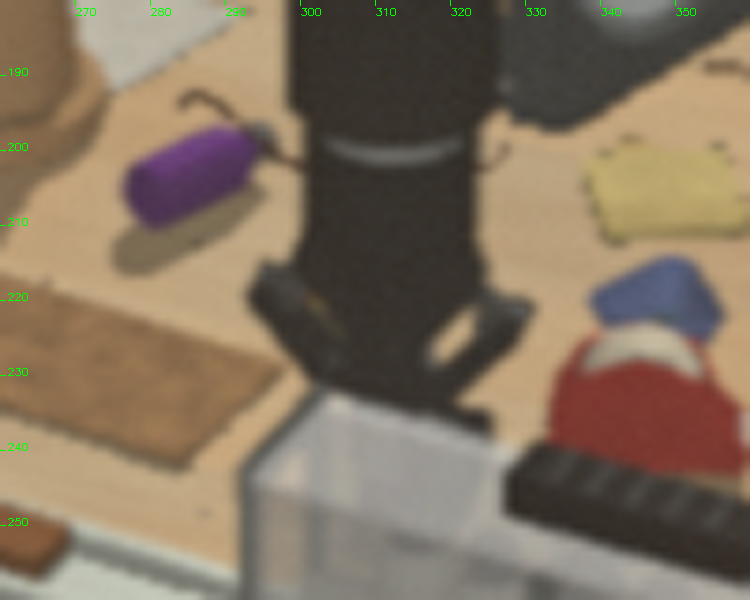

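>>> drive_tool(commands="0.006 0 0 0 0;0.006 0 0 0 0;0.006 0 0 0 0;0.006 0 0 0 0;0.007 0 0 0 0;0.007 0 0 0 0;0.007 0 0 0 0;0.007 0 0 0 0;0.007 0 0 0 0;0.007 0 0 0 0;0 0 0 0 0")

```text
t: 68.05
tcp_pos: [0.6575, -0.2335, 0.0177]
ee_rot: [-3.142, -0.0, 0.185]
wrist_force: [0.3, 0.2, -1.9]
width: -0.0
```

```bash
python3 -c "
from h import *
st()
c=cam('wrist');crop(c,180,60,460,380,1.8,'w55.png',20)
c=cam('side');crop(c,260,180,360,260,7.5,'s55.png',10)"
```

```text
t 68.05 tcp [ 0.6575 -0.2335  0.0177] rot [-3.142 -0.     0.185] F [ 0.3  0.2 -1.9] w -0.0000 q [-0.06  0.34  0.1  -0.   -1.33  1.81]
```

View pics/w55.png

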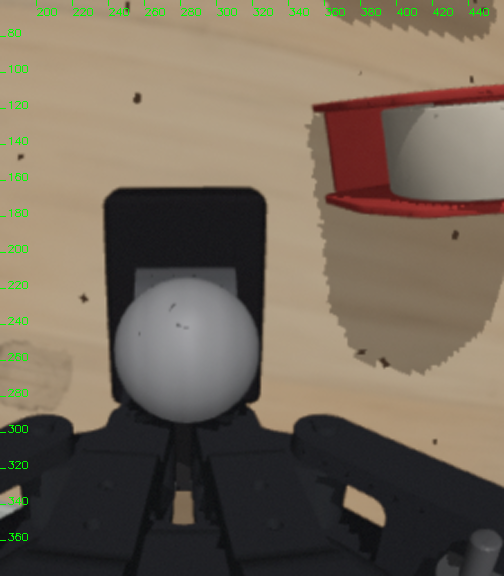

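View pics/s55.png

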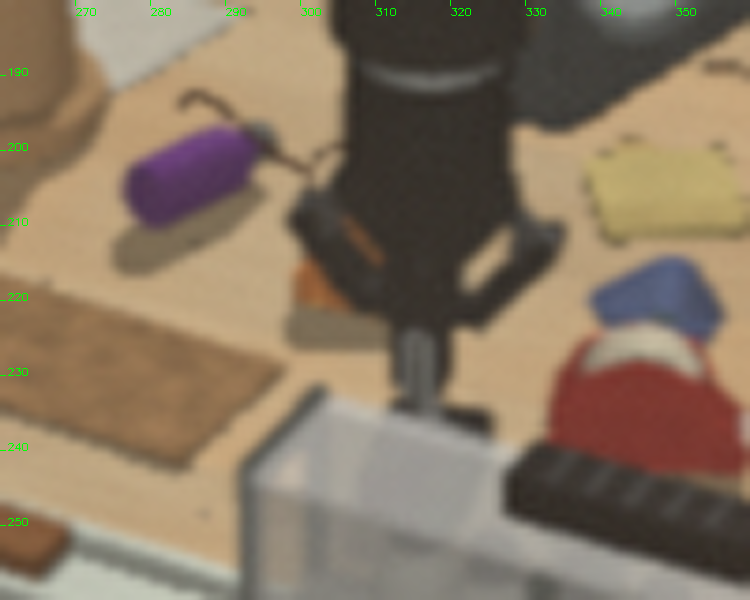

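>>> drive_tool(commands="0.005 0 0 0 0;0.005 0 0 0 0;0.004 0 0 0 0;0 0 0 0 0")

```text
t: 68.65
tcp_pos: [0.6702, -0.2313, 0.0177]
ee_rot: [-3.141, 0.002, 0.185]
wrist_force: [-5.9, -0.8, 1.5]
width: -0.0006
```

```bash
python3 -c "
from h import *
st()
c=cam('wrist');crop(c,180,60,460,380,1.8,'w56.png',20)"
```

```text
t 68.65 tcp [ 0.6702 -0.2313  0.0177] rot [-3.141e+00  2.000e-03  1.850e-01] F [-5.9 -0.8  1.5] w -0.0006 q [-0.05  0.37  0.14  0.   -1.34  1.81]
```

View pics/w56.png

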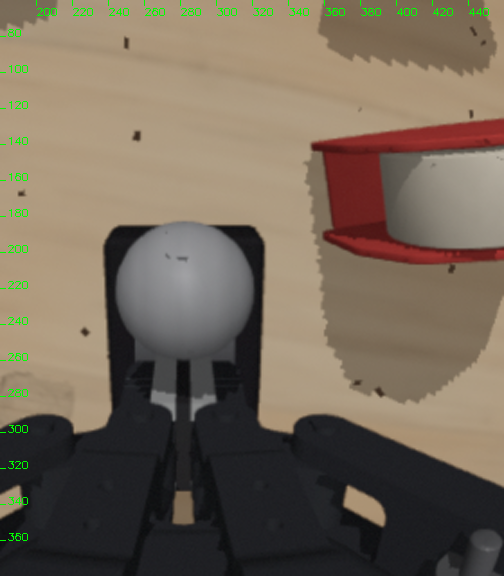

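```bash
python3 -c "
from h import *
c=cam('wrist')
for z in (.092,.098): print(atz(c,282.8,60+290/1.8,z).round(4))
print(atz(c,180+105/1.8,60+228/1.8,.025),atz(c,180+264/1.8,60+230/1.8,.025),'base far corners')"
```

```text
[ 0.7049 -0.2251  0.092 ]
[ 0.7066 -0.2248  0.098 ]
[ 0.70002648 -0.2016809   0.025     ] [ 0.70828597 -0.24908396  0.025     ] base far corners
```

>>> drive_tool(commands="0.002 0 0 0 0;0.001 0 0 0 0;0 0 0 0 0")

```text
t: 69.12
tcp_pos: [0.6705, -0.2313, 0.0175]
ee_rot: [-3.141, 0.007, 0.184]
wrist_force: [-13.5, -1.1, 3.7]
width: -0.0002
```

```bash
python3 -c "
from h import *
st()
c=cam('wrist');crop(c,180,60,460,380,1.8,'w57.png',20)"
```

```text
t 69.12 tcp [ 0.6705 -0.2313  0.0175] rot [-3.141  0.007  0.184] F [-13.5  -1.1   3.7] w -0.0002 q [-0.05  0.38  0.15  0.   -1.35  1.81]
```

View pics/w57.png

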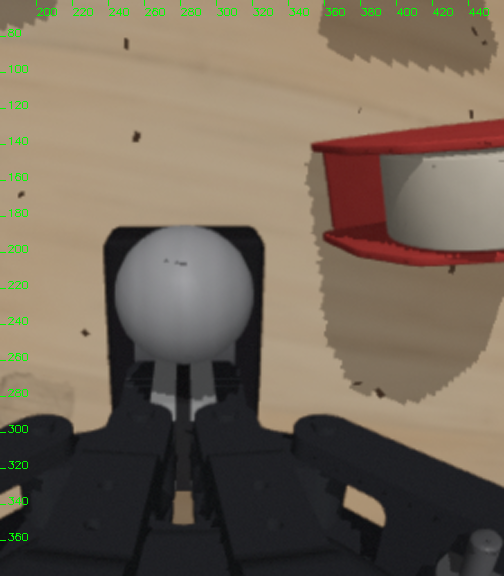

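>>> drive_tool(commands="-0.005 0 0 0 0;-0.012 0 0 0 0;-0.015 0 0 0 0;0 0 -0.02 0 0;0 0 -0.04 0 0;0 0 -0.04 0 0;0 0 -0.03 0 0;0 0 0 0 0")

```text
t: 70.18
tcp_pos: [0.6445, -0.2371, 0.1539]
ee_rot: [3.138, -0.008, 0.185]
wrist_force: [0.4, 0.8, 0.8]
width: 0.0003
```

```bash
python3 -c "
from h import *
st()
c=cam('wrist');crop(c,180,20,460,300,2,'w58.png',20)
c=cam('side');crop(c,180,180,340,290,4.9,'s58.png',10)"
```

```text
t 70.17 tcp [ 0.6445 -0.2371  0.1539] rot [ 3.138 -0.008  0.185] F [0.4 0.8 0.8] w 0.0003 q [-0.06  0.26  0.26  0.   -1.56  1.82]
```

View pics/w58.png

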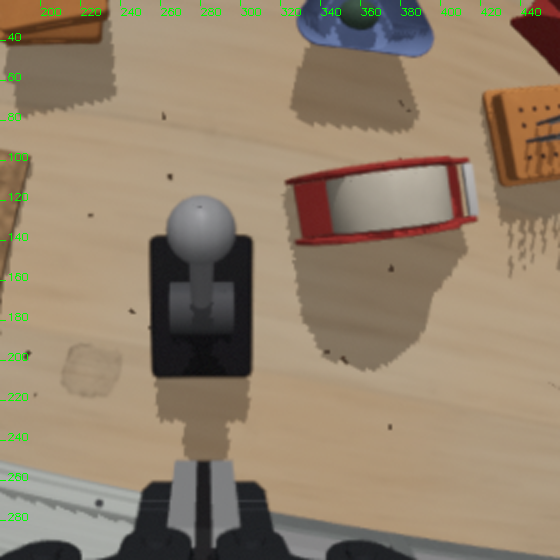

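View pics/s58.png

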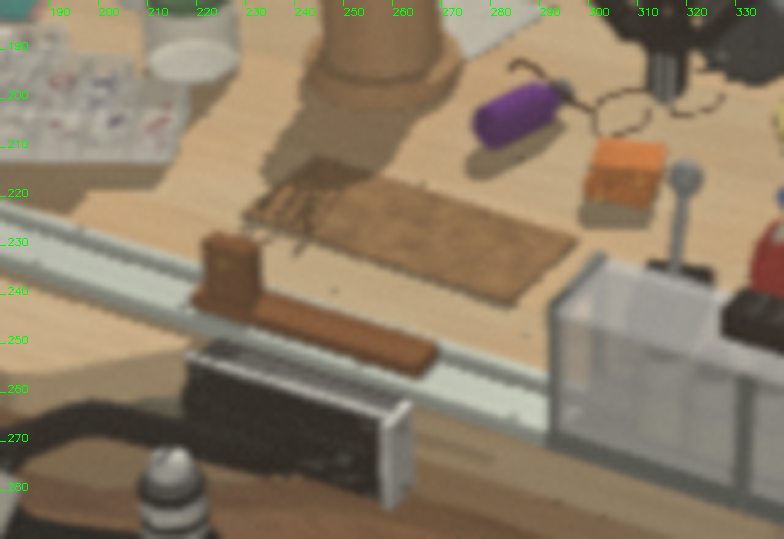

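```bash
python3 -c "
from h import *
c=cam('wrist')
print('ball',atz(c,280.5,135,.092));print([atz(c,180+a/2,20+b/2,.025).round(4) for a,b in [(151,237),(251,237),(252,376),(152,376)]])
to(.5326,.0472,.155,-1.599)"
```

```text
ball [ 0.70288901 -0.22418928  0.092     ]
[array([ 0.6941, -0.202 ,  0.025 ]), array([ 0.7027, -0.2478,  0.025 ]), array([ 0.6373, -0.2614,  0.025 ]), array([ 0.6283, -0.2138,  0.025 ])]
t 70.33 tcp [ 0.6424 -0.2363  0.1479] rot [-3.141 -0.     0.185] F [-0.5  0.1 -0.3] w -0.0001 q [-0.06  0.26  0.25 -0.   -1.56  1.82]
shift tool [-0.0557 -0.2988 -0.0071] turn 1.7844
```

>>> drive_tool(commands="-0.005 -0.03 0 0.1784 0;0 0 -0.005 0.1784 0;0 0 0 0.1784 0;0 0 0 0.1784 0;0 0 0 0.1784 0.05;0 0 0 0.1784 0.05;0 0 0 0.1784 0.05;0 0 0 0.1784 0.05;0 0 0 0.1784 0.05;0 0 0 0.1784 0.05;0 0 0 0 0.05;0 0 0 0 0.05")

```text
t: 71.82
tcp_pos: [0.6316, -0.2079, 0.1524]
ee_rot: [3.141, -0.0, -1.595]
wrist_force: [0.0, -0.6, -0.9]
width: 0.05
```

```bash
python3 -c "
from h import *
to(.5326,.0472,.10,-1.599)"
```

```text
t 71.83 tcp [ 0.6316 -0.2079  0.1524] rot [ 3.141 -0.    -1.595] F [ 0.  -0.6 -0.9] w 0.0500 q [-0.02  0.21  0.2   0.   -1.56 -0.01]
shift tool [-0.2526  0.1052  0.0524] turn 0.0037
```

>>> drive_tool(commands="-0.03 0.012 0 0.0037 0.05;-0.05 0.02 0 0 0.05;-0.05 0.02 0 0 0.05;-0.05 0.02 0 0 0.05;-0.045 0.02 0 0 0.05;-0.0276 0.0132 0 0 0.05;0 0 0.02 0 0.05;0 0 0.02 0 0.05;0 0 0 0 0.05;0 0 0 0 0.05")

```text
t: 73.08
tcp_pos: [0.5348, 0.0469, 0.113]
ee_rot: [3.142, -0.001, -1.603]
wrist_force: [-0.5, -0.1, 1.4]
width: 0.0498
```

```bash
python3 -c "
from h import *
to(.5326,.0472,-.0088,-1.599)
c=cam('wrist');crop(c,160,20,400,350,2.2,'w60.png',20)"
```

```text
t 73.08 tcp [0.5348 0.0469 0.113 ] rot [ 3.142e+00 -1.000e-03 -1.603e+00] F [-0.5 -0.1  1.4] w 0.0498 q [ 0.46 -0.12 -0.22  0.   -1.47 -0.5 ]
shift tool [-0.0003  0.0023  0.1218] turn -0.0043
```

View pics/w60.png

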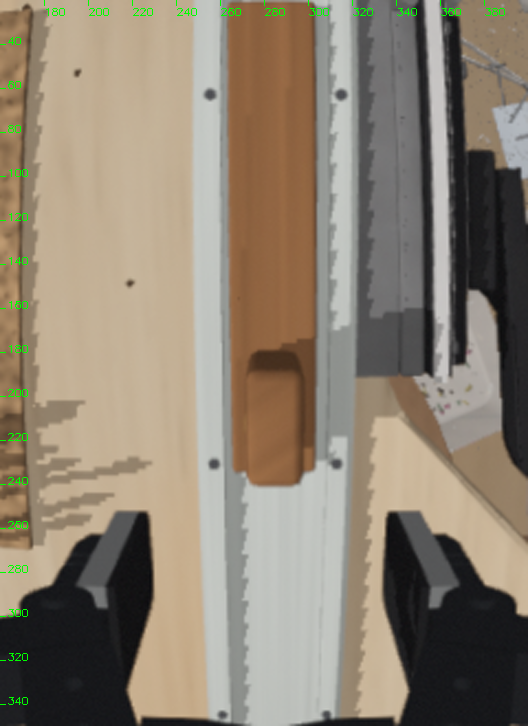

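Stick unmoved. Descend and grip as before.

>>> drive_tool(commands="0 0.0023 0.02 -0.0043 0.05;0 0 0.03 0 0.05;0 0 0.03 0 0.05;0 0 0.02 0 0.05;0 0 0.012 0 0.05;0 0 0.007 0 0.05;0 0 0.002 0 0.05;0 0 0 0 0.05;0 0 0 0 0.05")

```text
t: 74.25
tcp_pos: [0.5327, 0.048, -0.0074]
ee_rot: [-3.14, 0.0, -1.598]
wrist_force: [-0.3, -0.0, 0.2]
width: 0.0499
```

```bash
python3 -c "
from h import *
to(.5326,.0472,-.0088,-1.599)
c=cam('wrist');crop(c,160,20,400,350,1.6,'w61.png',20)"
```

```text
t 74.25 tcp [ 0.5327  0.048  -0.0074] rot [-3.14   0.    -1.598] F [-0.3 -0.   0.2] w 0.0499 q [ 0.47 -0.06 -0.39  0.   -1.24 -0.49]
shift tool [0.0008 0.0001 0.0014] turn 0.0008
```

View pics/w61.png

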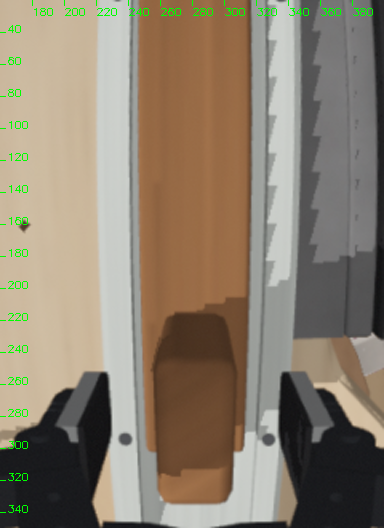

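>>> drive_tool(commands="0 0 0.001 0 0.005;0 0 0 0 0.005;0 0 0 0 0.005;0 0 0 0 0.005;0 0 0 0 0.005;0 0 -0.01 0 0.005;0 0 -0.02 0 0.005;0 0 -0.03 0 0.005;0 0 0 0 0.005", grip_force=60)

```text
t: 75.42
tcp_pos: [0.534, 0.0483, 0.0542]
ee_rot: [-3.137, 0.001, -1.598]
wrist_force: [0.1, -0.1, -1.9]
width: 0.019
```

```bash
python3 -c "
from h import *
to(.688,.054,.052,-1.63)
c=cam('side');crop(c,180,180,320,280,5.6,'s62.png',10)"
```

```text
t 75.42 tcp [0.534  0.0483 0.0542] rot [-3.137e+00  1.000e-03 -1.598e+00] F [ 0.1 -0.1 -1.9] w 0.0190 q [ 0.47 -0.11 -0.32  0.   -1.36 -0.49]
shift tool [-0.0099 -0.1538  0.003 ] turn 0.0319
```

View pics/s62.png

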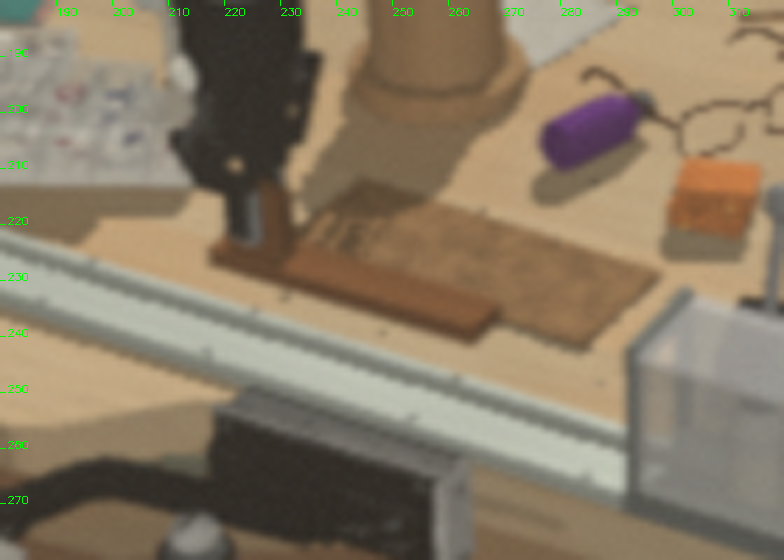

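```bash
python3 -c "
from h import *
c=cam('side')
for a,b in [(345,85),(400,122),(440,120),(527,60)]: print(atz(c,180+a/5.6,180+b/5.6,.01).round(3))
t=cam('top');crop(t,180,120,320,260,4.2,'t62.png',10)"
```

```text
[0.84  0.177 0.01 ]
[0.81  0.114 0.01 ]
[0.825 0.09  0.01 ]
[0.931 0.077 0.01 ]
```

View pics/t62.png

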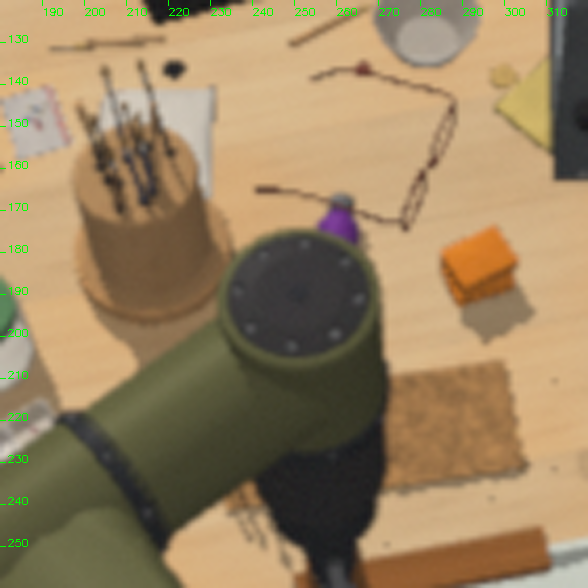

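>>> drive_tool(commands="-0.002 -0.02 0 0.008 0.005;-0.002 -0.03 0 0.008 0.005;-0.002 -0.035 0 0.008 0.005;-0.002 -0.035 0 0.008 0.005;-0.002 -0.025 0 0 0.005;0 -0.009 0 0 0.005;0 0 0 0 0.005;0 0 0 0 0.005")

```text
t: 76.58
tcp_pos: [0.6858, 0.051, 0.0509]
ee_rot: [3.141, -0.0, -1.63]
wrist_force: [-0.3, -0.1, -0.4]
width: 0.0192
```

```bash
python3 -c "
from h import *
to(.688,.054,-.004,-1.63)
c=cam('wrist');crop(c,100,0,420,350,2,'w63.png',20)
c=cam('side');crop(c,200,180,320,270,6.6,'s63.png',10)"
```

```text
t 76.58 tcp [0.6858 0.051  0.0509] rot [ 3.141 -0.    -1.63 ] F [-0.3 -0.1 -0.4] w 0.0192 q [ 0.36  0.3   0.11 -0.   -1.39 -0.42]
shift tool [-0.0032 -0.002   0.0549] turn -0.0
```

View pics/w63.png

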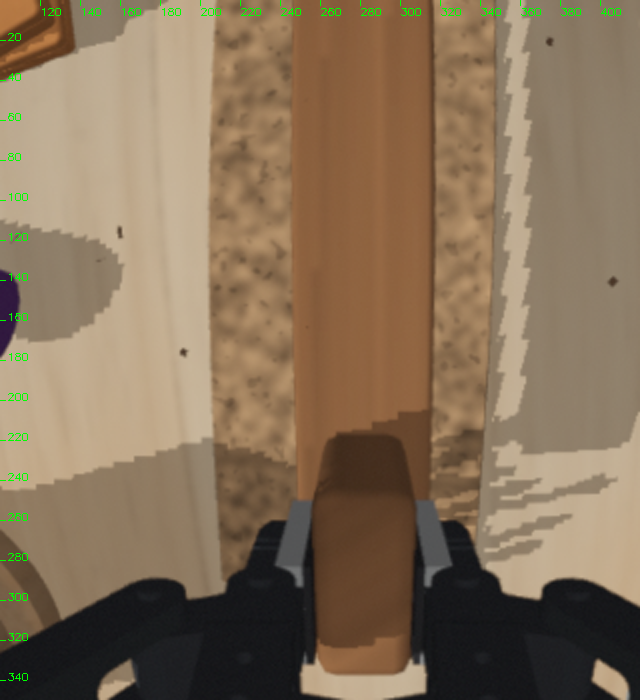

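View pics/s63.png

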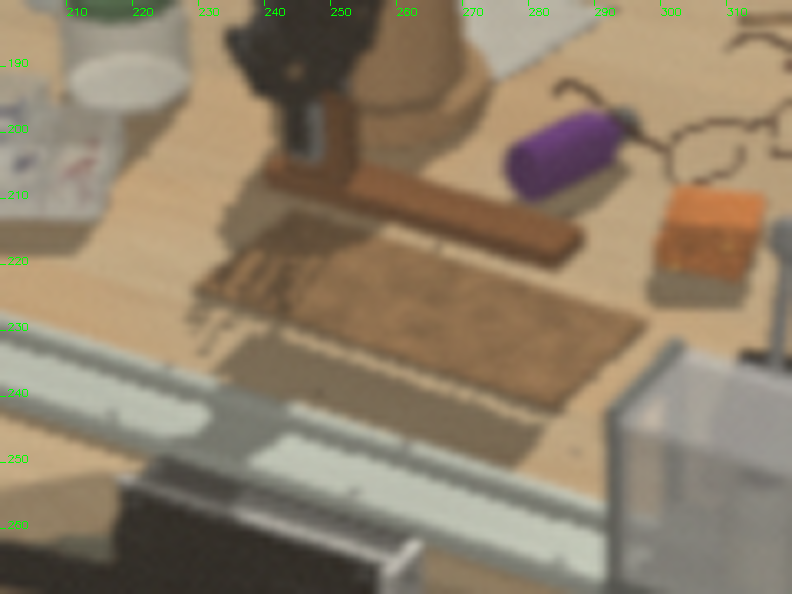

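```bash
python3 -c "
from h import *
c=cam('wrist')
for v in (20,75,150,220):
  pass
f=lambda a,b,z: atz(c,100+a/2,b/2,z).round(4)
print(f(210,150,.004),f(493,150,.004),f(215,20,.004),f(495,20,.004),f(213,440,.004),f(482,440,.004))
print('bar top z .077',f(293,150,.077),f(434,150,.077),f(296,400,.077),f(431,400,.077), 'end',f(220,580,.004))
s=cam('side')
g=lambda a,b,z: atz(s,200+a/6.6,180+b/6.6,z).round(4)
print('mat side',g(650,322,.004),g(553,412,.004),g(193,290,.004),g(300,207,.004))"
```

```text
[ 0.7341 -0.0562  0.004 ] [ 0.6352 -0.0499  0.004 ] [ 0.7303 -0.106   0.004 ] [ 0.6307 -0.0995  0.004 ] [0.7424 0.0491 0.004 ] [0.6428 0.055  0.004 ]
bar top z .077 [ 0.6977 -0.0406  0.077 ] [ 0.6646 -0.0387  0.077 ] [0.7013 0.0199 0.077 ] [0.6682 0.0218 0.077 ] end [0.7477 0.1078 0.004 ]
mat side [ 0.7226 -0.136   0.004 ] [ 0.6199 -0.1294  0.004 ] [0.6382 0.1077 0.004 ] [0.744  0.1015 0.004 ]
```

>>> drive_tool(commands="-0.002 -0.004 0.01 0 0.005;0 0 0.015 0 0.005;0 0 0.015 0 0.005;0 0 0.008 0 0.005;0 0 0.005 0 0.005;0 0 0.002 0 0.005;0 0 0 0 0.005;0 0 0 0 0.005")

```text
t: 77.78
tcp_pos: [0.6909, 0.0527, -0.0035]
ee_rot: [-3.141, 0.0, -1.63]
wrist_force: [0.5, 0.9, -0.8]
width: 0.0193
```

>>> drive_tool(commands="0 0 0.001 0 0.005;0 0 0.001 0 0.005;0 0 0 0 0.005")

```text
t: 78.15
tcp_pos: [0.6905, 0.0526, -0.0063]
ee_rot: [3.141, -0.0, -1.63]
wrist_force: [0.4, 0.0, -0.5]
width: 0.019
```

>>> drive_tool(commands="0 0 0.001 0 0.005;0 0 0.0005 0 0.005;0 0 0 0 0.005")

```text
t: 78.53
tcp_pos: [0.6906, 0.0526, -0.0077]
ee_rot: [3.141, -0.0, -1.63]
wrist_force: [0.4, -0.8, -1.1]
width: 0.0192
```

```bash
python3 -c "
from h import *
st()
c=cam('side');crop(c,200,180,320,270,6.6,'s64.png',10)"
```

```text
t 78.53 tcp [ 0.6906  0.0526 -0.0077] rot [ 3.141 -0.    -1.63 ] F [ 0.4 -0.8 -1.1] w 0.0192 q [ 0.36  0.34  0.06  0.   -1.29 -0.42]
```

View pics/s64.png

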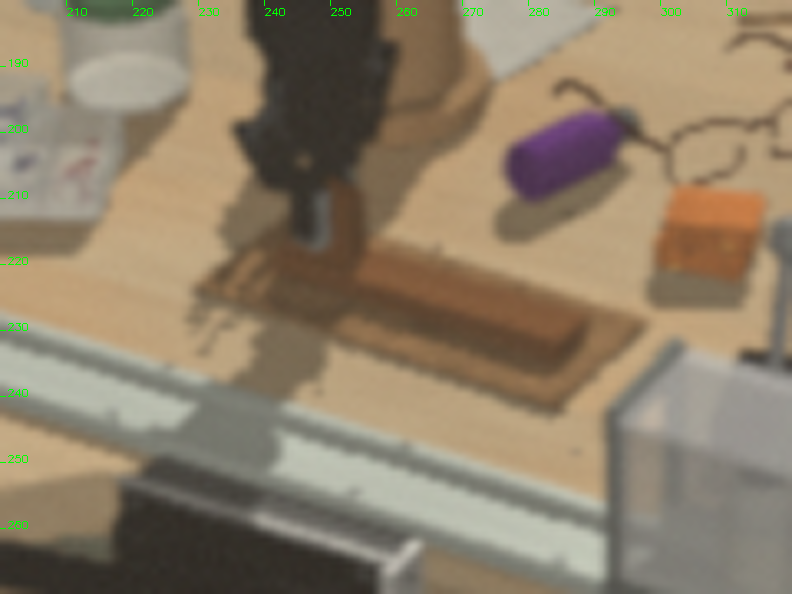

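One more mm until it touches, then release.

>>> drive_tool(commands="0 0 0.001 0 0.005;0 0 0 0 0.005;0 0 0 0 0.005")

```text
t: 78.95
tcp_pos: [0.6908, 0.0527, -0.008]
ee_rot: [-3.141, -0.0, -1.63]
wrist_force: [-1.1, 0.8, 3.4]
width: 0.019
```

Touching (3.4 N). Release and lift.

>>> drive_tool(commands="0 0 0 0 0.02;0 0 0 0 0.03;0 0 0 0 0.05;0 0 0 0 0.05;0 0 0 0 0.05;0 0 -0.015 0 0.05;0 0 -0.03 0 0.05;0 0 -0.04 0 0.05;0 0 -0.04 0 0.05;0 0 -0.03 0 0.05;0 0 0 0 0.05")

```text
t: 80.32
tcp_pos: [0.6923, 0.0527, 0.1519]
ee_rot: [-3.134, 0.002, -1.63]
wrist_force: [0.3, -0.1, -0.5]
width: 0.05
```

```bash
python3 -c "
from h import *
to(.54,.12,.155,-1.63)
c=cam('side');crop(c,200,180,380,300,4.4,'s65.png',10)"
```

```text
t 80.33 tcp [0.6923 0.0527 0.1519] rot [-3.134e+00  2.000e-03 -1.630e+00] F [ 0.3 -0.1 -0.5] w 0.0500 q [ 0.36  0.28  0.28  0.   -1.56 -0.42]
shift tool [-0.0582  0.156  -0.0042] turn -0.0002
```

View pics/s65.png

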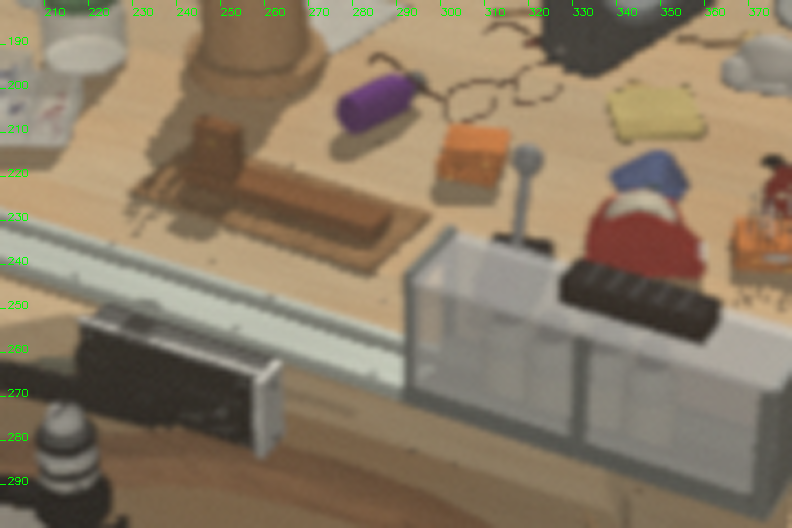

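>>> drive_tool(commands="-0.02 0.04 0 0 0.05;-0.03 0.05 0 0 0.05;-0.03 0.05 0 0 0.05;-0.03 0.05 0 0 0.05;-0.03 0.03 0 0 0.05;-0.03 0 0 0 0.05;0 0 0 0 0.05;0 0 0 0 0.05")

```text
t: 81.38
tcp_pos: [0.4809, 0.2349, 0.1458]
ee_rot: [3.141, -0.001, -1.63]
wrist_force: [-0.3, -0.3, 0.6]
width: 0.0498
```

```bash
python3 -c "
from h import *
st()
c=cam('top');crop(c,220,180,450,290,3.4,'t66.png',20)
c=cam('wrist');crop(c,0,0,560,420,1.42,'w66.png',40)"
```

```text
t 81.38 tcp [0.4809 0.2349 0.1458] rot [ 3.141e+00 -1.000e-03 -1.630e+00] F [-0.3 -0.3  0.6] w 0.0498 q [ 0.83 -0.13 -0.17  0.   -1.53 -0.89]
```

View pics/t66.png

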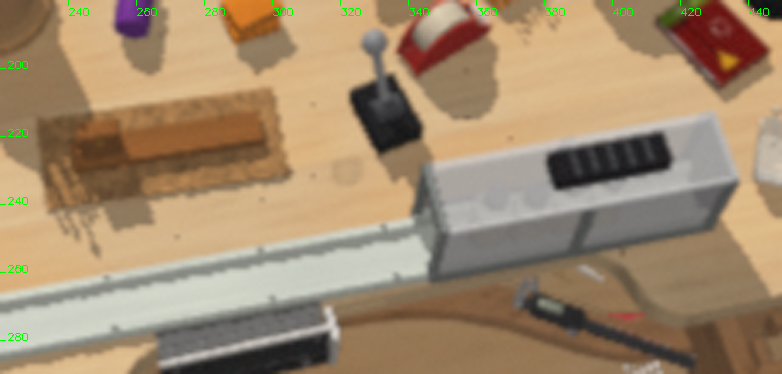

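View pics/w66.png

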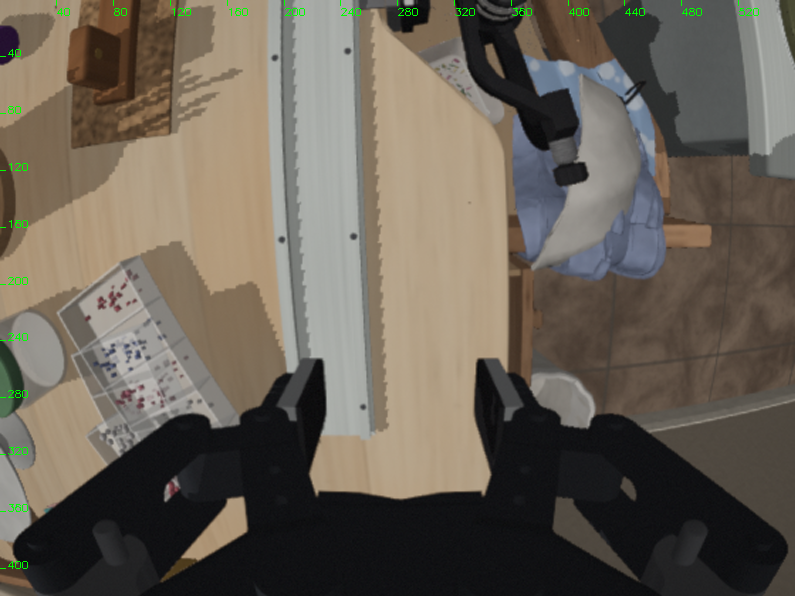

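```bash
python3 -c "
from h import *
t=cam('top');f=lambda a,b,z: atz(t,220+a/3.4,180+b/3.4,z)
m=np.mean([f(*p,.004) for p in [(38,120),(272,88),(291,177),(50,211)]],axis=0)
n=f(266,127,.018);print('mat',m.round(4),'nose',n.round(4))
d=np.array([-.06,-1,0]);d/=np.linalg.norm(d);print('mid',(n-d*.095).round(4))
s=cam('side');crop(s,230,200,300,250,11,'s66.png',10)
g=lambda a,b,z: atz(s,a,b,z)
"
```

```text
mat [ 0.683  -0.0117  0.004 ] nose [ 0.6756 -0.1144  0.018 ]
mid [ 0.6813 -0.0195  0.018 ]
```

View pics/s66.png

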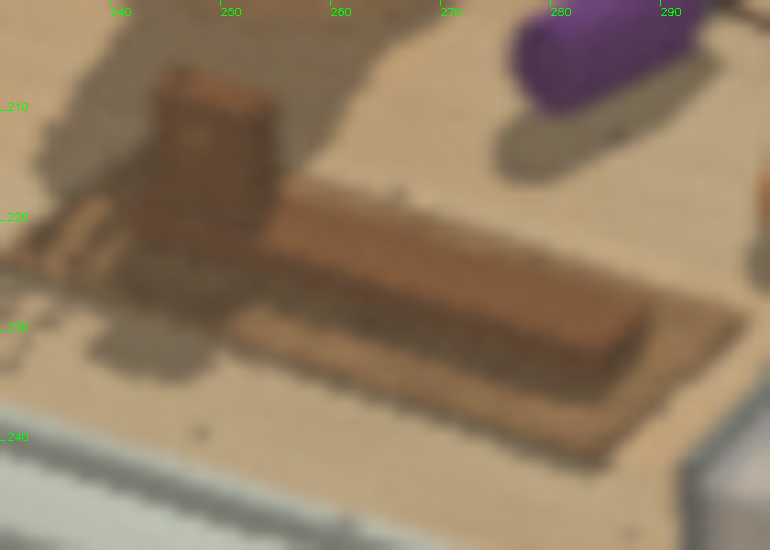

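```bash
python3 -c "
from h import *
print(bot.job_done()); st()"
```

```text
the job is handed in; nothing more can be done
None
the job is handed in; nothing more can be done
```

The job is handed in, at about 82 s of the 210 s allowed. `job_done()` gives no verdict, so the results below come from my own camera and force checks.

- **Bottles:** Three were lying in the lane (b, c and d); bottle_a was absent. I gripped each by its cap at 20–22 N, let it swing upright by easing the grip, and set it down in the lane.
- **Push:** I used the push stick at about 32–48 mm/s to slide all four bottles into the hood. My last measured view, just after the push, showed all four upright with the last one about 40 mm past the mouth. The hand stayed outside. The final pictures show the hood unchanged, but I did not re-measure there.
- **Switch:** I threw the lever only after the push, until it stopped at about 13 N. The ball position measured afterwards works out to about 0.99 of full on.
- **Push stick:** It lies flat on the cork mat and has been released. Its middle measures about 2 mm off the mat centre across and 8 mm along, from a coarse overhead view.
- **Left alone:** I never touched the red tape dispenser or the purple look-alike. I judged this from the pictures, not by measurement.

Two things did not match what I expected:

- **Fingertips:** They sit about 35–40 mm behind the reported TCP, although the description puts the TCP at the very end of the fingers. I corrected all grasp heights by camera and by feeling for contact.
- **Stick shift:** The stick was knocked about 3 cm while still on the mat, before I gripped it. I re-measured its position before picking it up.

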